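# Turn trivet blanks and lay out sanding kits

### The arm

A 6-joint arm with a two-finger parallel gripper is mounted at the origin on the work surface. World frame = base frame: x ahead of the robot, y to its left, z up, the work surface at z = 0. Lengths are in m, angles in rad, forces in N, time in s.
With the tool pointing down it reaches from about 0.3 to 0.875 m from the base axis. Payload 6.4 kg.
Tool frame: the origin (TCP) lies between the finger pads; the fingertips stand 14 mm ahead of it and the grasp point (between the pads) lies 5 mm behind it; x points along the fingers, y is the direction in which the jaws open and shut, and the axes are right-handed (so a half turn about x gives the same grasp; the last joint's range is limited). The gripper opens to 85 mm and grips with 20 to 120 N. Pads are 22 mm wide; open, the fingers measure 114 mm over their backs; the gripper's body (76 mm by 85 mm) begins 54 mm behind the grasp point. The pads swing forward as they close: fully open they stand 13 mm farther back than shut.
Start: joints at [-1.481, 0.181, 1.607, -0, 1.354, -0.206], TCP at [0.168, -0.55, 0.245] pointing down, gripper open.
Joint ranges: [-2.99, 2.99], [-0.89, 2.07], [0.3, 2.58], [-1.14, 4.28], [0, 2.63], [-3.12, 3.12]. Speed limits (rad/s): [2.57, 2.57, 3.01, 3.14, 3.14, 3.14].

### API

Orientations are given as [roll, pitch, yaw] about the fixed x, y, z axes, in that order (R = Rz(yaw) Ry(pitch) Rx(roll)).
In Python, from rig import arm gives the robot as it stands.
- The arm moves only by the shell command python3 -m crank 'ROWS' [FORCE]. ROWS is JSON, a list of rows, each a list of 7 numbers: the shift along the tool's x, y, z in mm, then the turn, a rotation vector about the tool's x, y, z in degrees, then the closure in counts, from 0 (fully open) to 255 (shut). A call has 1 to 20 rows; each row is the pose to reach, as a shift and turn from the pose commanded when the call began, along the tool's axes at that moment; what a row does not reach only later rows make up. A row lasts 1/8 s, in which the tool goes at most 62.5 mm and 10.7 degrees, less where a joint would pass 70% of its speed; a pose out of reach is approached as far as the arm can. A call with a gripper value outside its range is refused whole. The fingers move at their own pace and stop on an object; FORCE is the grip in N (left out, the last holds). Time passes only in rows, so rows that repeat a pose let the fingers close. It gives the time, the measured TCP pose, the force and the opening at its end, in the units of the state.
- arm.sense(): the state, without advancing time (a new reading comes with each control period).
- arm.grab_frame(name): name is "scene" or "top" or "wrist"; returns a dict with "img" (384x512x3 uint8, red, green, blue), "vfov" (degrees; the focal length in pixels is half the picture's height over the tangent of half this angle, whatever the lens; pixels are square), "cx", "cy" (the principal point, pixels), "dist_coeffs" ([k1, k2, p1, p2, k3] as OpenCV has them; the pictures are not rectified), "extrinsics" (4x4, takes a point from camera to world coordinates). Camera axes: x right, y up, looking along -z (the intrinsics and any distortion apply to the point x, -y, -z); pixel columns grow to the right and rows downward; lengths in m; the calibration is good to about 2 mm. A picture is of the moment at which its call begins. There is no depth.
- arm.sign_off(): hands the job in, once; it reports no verdict.
The state is a dict: "clock": time; "joints": joint angles; "joint_velocities": joint speeds; "joint_torque": joint torques, N m; "tcp_pos": TCP position; "tcp_rot": TCP orientation; "contact_force": force on the tool from outside, world axes, zero at the start; "ft_torque": the same for the moment, N m; "grip_width": finger opening in m.
Only numpy, scipy, OpenCV 4.12 (cv2) and the standard library are available. Lean on these libraries where they do the work, as an engineer would, in place of code of your own. Each camera call takes 0.05 s, during which the arm holds its last target.

### The job

Make up the trivet kits ready for wrapping: the plywood blanks lie cork side up in front of the sloping metal backstop, which is there to tip them up against. Turn every blank over so that it lies flat on the bench with the bare wood up, then lay one sanding stick from the holder flat on the middle of each. Leave the sticks that are not needed standing in the holder, and do not disturb the carton, the glue bottle or the tape.

Things in the scene. Friction and masses are not known exactly. Their poses are not given: they have to be found in the camera images.
- backstop: Fixed sheet-metal backstop, 560 mm long (y). Origin: middle of its face's foot line, at bench level; x points away from the robot, square to that line; z up. The slippery face rises from the foot line, leaning back (to +x) at 55 degrees to the bench, to a rim 62 mm high and 43 mm beyond the foot line; 6 mm sheet. Open behind, but for a 3 mm high flange that ends 89 mm beyond the foot line.
- holder: Fixed dark wooden holder block, 154 x 50 x 50 mm, at the left or right of the bench. Origin: centre of its underside, z up. Four open-topped slots in a row along its x, at x = -57, -19, +19, +57 mm, each 12.5 mm (x) by 23.5 mm (y) and 45 mm deep (floor 5 mm above the bench).
- carton: Closed cardboard carton 120 x 90 x 70 mm, 0.6 kg, on the other side of the bench from the holder; leave it alone. Origin: centre of its underside.
- glue: White glue bottle, 52 mm across and 110 mm tall, standing near one end of the backstop; leave it alone. Origin: centre of its underside.
- tape: Roll of masking tape lying flat near the other end of the backstop, 80 mm across, 25 mm tall; leave it alone. Origin: centre of its underside.
- blank0: Loose square trivet blank, 100 x 100 x 10 mm, about 0.11 kg: 7 mm plywood, 3 mm cork glued to its back; lies in front of the backstop, cork up at the start. Too wide to grip across. Origin: centre of the bare plywood face; x, y along its sides; z points to the cork side (up at the start; down once turned over, the origin then 10 mm above the bench). May be absent.
- blank1: Loose square trivet blank, 100 x 100 x 10 mm, about 0.11 kg: 7 mm plywood, 3 mm cork glued to its back; lies in front of the backstop, cork up at the start. Too wide to grip across. Origin: centre of the bare plywood face; x, y along its sides; z points to the cork side (up at the start; down once turned over, the origin then 10 mm above the bench). May be absent.
- blank2: Loose square trivet blank, 100 x 100 x 10 mm, about 0.11 kg: 7 mm plywood, 3 mm cork glued to its back; lies in front of the backstop, cork up at the start. Too wide to grip across. Origin: centre of the bare plywood face; x, y along its sides; z points to the cork side (up at the start; down once turned over, the origin then 10 mm above the bench). May be absent.
- blank3: Loose square trivet blank, 100 x 100 x 10 mm, about 0.11 kg: 7 mm plywood, 3 mm cork glued to its back; lies in front of the backstop, cork up at the start. Too wide to grip across. Origin: centre of the bare plywood face; x, y along its sides; z points to the cork side (up at the start; down once turned over, the origin then 10 mm above the bench). May be absent.
- stick0: Loose flat sanding stick, 120 mm long (z), 20 mm wide (y), 9 mm thick (x), 30 g, wood with abrasive on the lower three quarters; stands upright in one slot of the holder, with 75 mm of it showing above the block. Origin: its centre; z along it, up at the start.
- stick1: Loose flat sanding stick, 120 mm long (z), 20 mm wide (y), 9 mm thick (x), 30 g, wood with abrasive on the lower three quarters; stands upright in one slot of the holder, with 75 mm of it showing above the block. Origin: its centre; z along it, up at the start.
- stick2: Loose flat sanding stick, 120 mm long (z), 20 mm wide (y), 9 mm thick (x), 30 g, wood with abrasive on the lower three quarters; stands upright in one slot of the holder, with 75 mm of it showing above the block. Origin: its centre; z along it, up at the start.
- stick3: Loose flat sanding stick, 120 mm long (z), 20 mm wide (y), 9 mm thick (x), 30 g, wood with abrasive on the lower three quarters; stands upright in one slot of the holder, with 75 mm of it showing above the block. Origin: its centre; z along it, up at the start.
Things that resemble listed ones, but are neither listed nor needed, are in the scene too. What is shaped like the blank1 but red is not meant.

How it is judged:
By the outcome, as a careful person would: the job done as asked, in the order asked, and still so for the second after the job is handed in, with the robot touching nothing.
Of blank0, blank1, blank2, blank3 only 3 to 4 are there at a start; the rules pass over those that are not, and their reading is None.
At some moment in a run one of blank0, blank1, blank2, blank3 may be knocked a few centimetres aside while the robot is not near it.
Once in a run the grip may slacken for a moment while it holds something.
It also fails if it takes over 210 s, if anything falls off the work surface, if the arm or the gripper's body presses on something with over 40 N, if the wrist force passes 120 N, or if a joint passes its speed limit or range.

## Working session

There is one attempt and no reset: what is moved stays moved. The work goes in short steps, Python scripts to look and compute and a shell command to move; the robot and the scene stay as the last step left them, time stands still between calls to the robot, and variables do not carry over. Pictures are saved under pics/ and viewed, and the job is handed in when it is done.

```bash
ls; mkdir -p pics
python3 - <<'E'
from rig import arm
import cv2
s=arm.sense(); print({k:(v if not hasattr(v,'__len__') else [round(float(a),4) for a in v]) for k,v in s.items()})
for n in ["scene","top","wrist"]:
    f=arm.grab_frame(n); cv2.imwrite(f"pics/a_{n}.png",f["img"][:,:,::-1]); print(n,f["vfov"],f["cx"],f["cy"],f["dist_coeffs"]); print(f["extrinsics"])
E
```

```text
pics
{'clock': 0.0, 'joints': [-1.4813, 0.1815, 1.6081, 0.0, 1.3538, -0.2063], 'joint_velocities': [-0.0009, 0.0016, -0.0007, 0.0011, 0.0009, -0.0008], 'joint_torque': [-0.0004, -44.4875, -35.1334, -0.0003, 0.0087, 0.0], 'tcp_pos': [0.1676, -0.5495, 0.2444], 'tcp_rot': [-1.7773, 1.569, 1.6601], 'contact_force': [0.4399, -0.218, 0.6296], 'ft_torque': [0.0415, -0.0279, 0.0167], 'grip_width': 0.08573262748278912}
scene 54.05739506682 251.7280509817734 186.104652405213 [0.03263515 0.         0.         0.         0.        ]
[[ 0.4833352  -0.65623668  0.5794312   1.09023556]
 [ 0.8752343   0.34804545 -0.33590071 -0.34310526]
 [ 0.01876197  0.66949069  0.74258346  0.82520124]
 [ 0.          0.          0.          1.        ]]
top 44.08234055305974 257.48292897434374 193.8841580005273 [-0.14944107  0.          0.          0.          0.        ]
[[ 0.03002088  0.99715366 -0.06916159  0.40950234]
 [-0.9994393   0.03097198  0.01272057  0.01151139]
 [ 0.01482643  0.06874093  0.99752437  1.3418802 ]
 [ 0.          0.          0.          1.        ]]
wrist 65.49551358945226 256.02022408851053 193.8140466846203 [-0.07528396  0.          0.          0.          0.        ]
[[ 2.91247010e-01  9.22898800e-01  2.51859056e-01  2.30406883e-01]
 [-9.56647477e-01  2.81215804e-01  7.57844090e-02 -5.29622130e-01]
 [-8.85406701e-04 -2.63012313e-01  9.64792071e-01  3.72985698e-01]
 [ 0.00000000e+00  0.00000000e+00  0.00000000e+00  1.00000000e+00]]
```

View pics/a_scene.png

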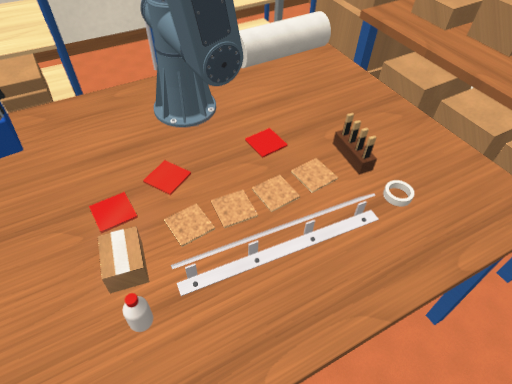

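View pics/a_top.png

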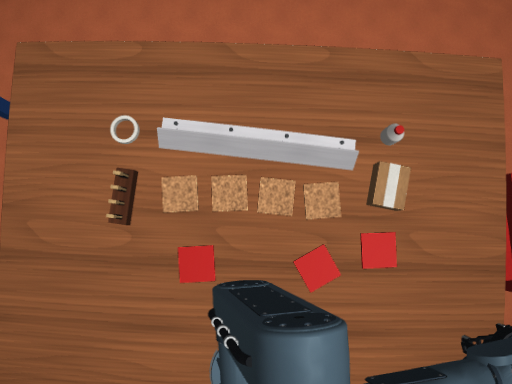

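View pics/a_wrist.png

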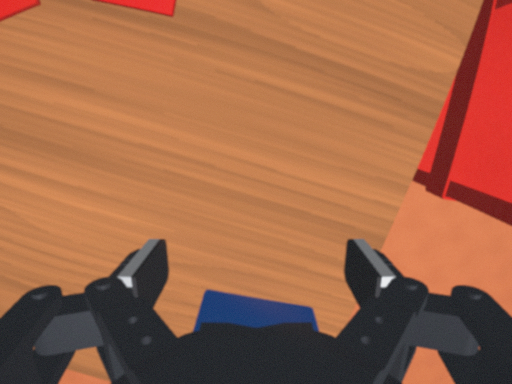

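Scene view: four cork blanks in a row in front of the backstop, at about (189,224), (234,208), (275,193) and (314,175). Three red decoys lie nearer the robot. The holder with 4 sticks is at (355,150), the tape at (399,193), the carton at (122,258) and the glue at (138,312). The top view shows the backstop foot line running from about (157,148) to (357,168).

Next I'll measure positions.

```bash
cat > h.py <<'E'
import numpy as np, cv2
from scipy.spatial.transform import Rotation as R
from rig import arm
def cam(f):
    h=f["img"].shape[0]; fl=h/2/np.tan(np.radians(f["vfov"])/2)
    K=np.array([[fl,0,f["cx"]],[0,fl,f["cy"]],[0,0,1]]); return K,np.array(f["dist_coeffs"]),np.array(f["extrinsics"])
def px2w(f,px,z):
    K,d,E=cam(f); px=np.array(px,float).reshape(-1,1,2)
    u=cv2.undistortPoints(px,K,d).reshape(-1,2)
    v=np.c_[u[:,0],-u[:,1],-np.ones(len(u))]@E[:3,:3].T; o=E[:3,3]
    t=(z-o[2])/v[:,2]; return o+v*t[:,None]
def w2px(f,P):
    K,d,E=cam(f); P=np.array(P,float).reshape(-1,3); c=(P-E[:3,3])@E[:3,:3]
    c=c*[1,-1,-1]; return cv2.projectPoints(c.reshape(-1,1,3),np.zeros(3),np.zeros(3),K,d)[0].reshape(-1,2)
def masks(img):
    hsv=cv2.cvtColor(img,cv2.COLOR_RGB2HSV); return hsv
def rects(f,mask,z,amin=300):
    c,_=cv2.findContours(mask.astype(np.uint8),cv2.RETR_EXTERNAL,cv2.CHAIN_APPROX_NONE)
    out=[]
    for k in c:
        if cv2.contourArea(k)<amin: continue
        w=px2w(f,k.reshape(-1,2),z)[:,:2]
        r=cv2.minAreaRect((w*1000).astype(np.float32)); out.append((r,cv2.boundingRect(k)))
    return out
def tool():
    s=arm.sense(); r=R.from_euler('xyz',s["tcp_rot"]).as_matrix(); return s,np.array(s["tcp_pos"]),r
def say():
    s,p,r=tool(); print("t%.2f p %s X %s Y %s w %.4f F %s j %s"%(s["clock"],(p*1000).round(1),r[:,0].round(3),r[:,1].round(3),s["grip_width"],np.round(s["contact_force"],1),np.round(s["joints"],3)))
def delta(ptarget_mm, X, Y):
    """shift in tool mm & rotvec deg from the measured pose to target pose"""
    s,p,r=tool(); X=np.array(X,float);X/=np.linalg.norm(X);Y=np.array(Y,float);Y-=X*(X@Y);Y/=np.linalg.norm(Y)
    T=np.c_[X,Y,np.cross(X,Y)]; d=r.T@(np.array(ptarget_mm)-p*1000); rv=R.from_matrix(r.T@T).as_rotvec(degrees=True)
    return d.round(1),rv.round(2)
def save(f,name,crop=None,s=1):
    im=f["img"]
    if crop: x,y,w,h=crop; im=im[y:y+h,x:x+w]
    cv2.imwrite("pics/"+name,cv2.resize(im[:,:,::-1],None,fx=s,fy=s,interpolation=cv2.INTER_CUBIC))
E
python3 - <<'E'
from h import *
f=arm.grab_frame("top"); hsv=masks(f["img"]); 
for n,p in dict(cork=(180,195),bench=(100,250),face=(230,150),flange=(250,131),red=(195,262),hold=(131,190),cart=(380,185)).items(): print(n,hsv[p[1],p[0]],f["img"][p[1],p[0]])
V=hsv[...,2]; S=hsv[...,1];H=hsv[...,0]
m=(V>165)&(S>60)&(S<190)&(H>5)&(H<25)
m=cv2.morphologyEx(m.astype(np.uint8),cv2.MORPH_CLOSE,np.ones((5,5)));
cv2.imwrite("pics/m1.png",m*255)
for r in rects(f,m,0.010): print("cork",r)
m=(S<60)&(V>90)
for r in rects(f,m,0.0): print("grey",r)
m=(V<75)&(np.arange(384)[:,None]<230)
for r in rects(f,m,0.05): print("dark",r)
save(f,"b.png",(90,100,330,130),2.4)
E
```

```text
cork [ 14 131 170] [170 123  83]
bench [ 12 160 131] [131  81  49]
face [150   3 163] [163 161 163]
flange [140   4 217] [216 214 217]
red [  0 202 192] [192  41  40]
hold [ 10 158  50] [50 29 19]
cart [ 14 128 169] [169 125  84]
cork (((490.883544921875, -188.47357177734375), (99.25315856933594, 99.76679992675781), 5.971206188201904), (304, 182, 37, 37))
cork (((497.0386962890625, -57.98493576049805), (99.11385345458984, 100.58489990234375), 86.01347351074219), (257, 177, 39, 39))
cork (((502.1979064941406, 74.40715789794922), (101.4024658203125, 99.0577392578125), 4.308646202087402), (211, 175, 37, 37))
cork (((497.18084716796875, 215.36668395996094), (99.31973266601562, 100.0791015625), 5.414580345153809), (161, 175, 37, 37))
cork (((543.2374877929688, -357.9239501953125), (29.241350173950195, 119.10595703125), 80.11572265625), (373, 163, 17, 42))
grey (((539.5411987304688, -391.1099548339844), (32.182003021240234, 127.53772735595703), 80.19528198242188), (383, 163, 18, 45))
grey (((648.525390625, -0.317047119140625), (583.9576416015625, 90.82987213134766), 85.26408386230469), (157, 117, 202, 53))
grey (((677.4736938476562, 385.02313232421875), (85.20726013183594, 77.81439208984375), 47.30733108520508), (110, 115, 29, 29))
dark (((481.6717529296875, 364.2942199707031), (58.60098648071289, 150.54000854492188), 83.9139175415039), (114, 170, 24, 55))
```

View pics/b.png

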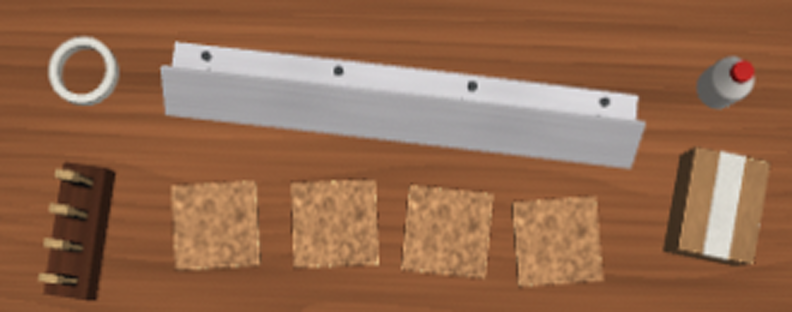

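Run:
```python
from h import *
f=arm.grab_frame("top"); hsv=masks(f["img"]); S=hsv[...,1];V=hsv[...,2]
m=((S<60)&(V>90))
pts=[];top=[]
for c in range(166,346,3):
    col=np.where(m[115:175,c])[0]+115
    pts.append((c,col.max()+0.5)); 
w=px2w(f,pts,0.0)[:,:2]*1000
k=np.polyfit(w[:,1],w[:,0],1); res=w[:,0]-np.polyval(k,w[:,1]); print("foot x = %.2f + %.4f y"%(k[1],k[0]),res.std(), "yaw deg of normal", -np.degrees(np.arctan(k[0])))
print(px2w(f,[(159.6,147.5),(353.3,170)],0)*1000)
# rim line (face/flange boundary), at z=62: compare predicted
n=np.array([1,-k[0]])/np.hypot(1,k[0]); print("n",n)
# stick tops
H=hsv[...,0]
m=((V>140)&(np.arange(384)[:,None]<230)&(np.arange(384)[:,None]>160)&(np.arange(512)[None]<140)).astype(np.uint8)
n_,l,st,ce=cv2.connectedComponentsWithStats(m)
for i in range(1,n_):
    if st[i,4]>15: print(st[i],ce[i],px2w(f,ce[i],0.125)*1000)
s=arm.grab_frame("scene"); save(s,"c.png",(310,100,100,80),6); save(f,"d.png",(95,155,60,75),8)
say()
```

```text
foot x = 603.41 + 0.0837 y 0.8800542783911078 yaw deg of normal -4.786322199490393
[[ 627.18887738  279.21163962    0.        ]
 [ 579.86598284 -278.81663342    0.        ]]
n [ 0.99651281 -0.08343996]
[  0 161   5  61 168] [  1.18452381 182.92261905] [[501.9932091  684.70062966 125.        ]]
[ 84 161  56   7 159] [119.74842767 162.87421384] [[563.75812042 357.55451084 125.        ]]
[ 32 169  89  10 280] [ 88.4        173.57142857] [[533.4207975  440.21730842 125.        ]]
[  5 177  24   3  39] [ 15.8974359  177.61538462] [[517.38342151 642.57200659 125.        ]]
[ 56 181  62   8 281] [ 89.04270463 184.98220641] [[503.51364672 436.72261076 125.        ]]
[ 43 192  73  12 270] [ 87.57037037 195.34074074] [[476.29406924 439.19233602 125.        ]]
[ 54 201  44   3  72] [ 76.5  202.25] [[457.27256825 468.25986857 125.        ]]
[ 57 205  17   2  19] [ 64.42105263 205.89473684] [[446.62782904 500.80285137 125.        ]]
[ 64 210  39   2  57] [ 82.9122807  210.50877193] [[436.30935256 449.69792394 125.        ]]
[105 213   9   5  35] [108.77142857 215.48571429] [[425.79885266 379.66442139 125.        ]]
[132 217   8   3  24] [135.5 218. ] [[421.74814641 308.78318588 125.        ]]
t0.30 p [ 167.6 -549.9  245. ] X [-0.     0.001 -1.   ] Y [ 0.292 -0.957 -0.001] w 0.0854 F [0.6 0.6 0. ] j [-1.481  0.181  1.607 -0.     1.354 -0.206]
```

View pics/d.png

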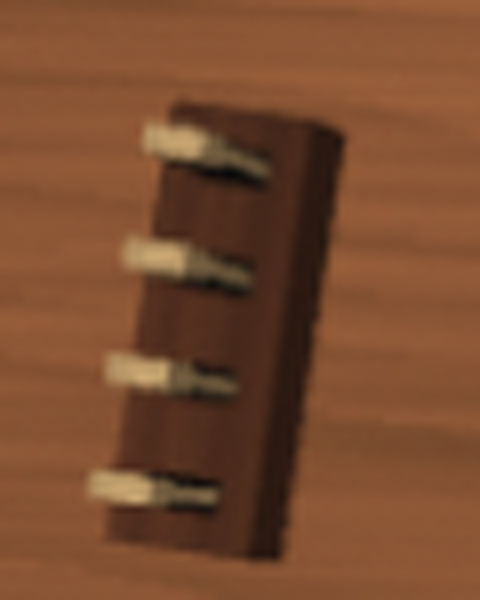

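View pics/c.png

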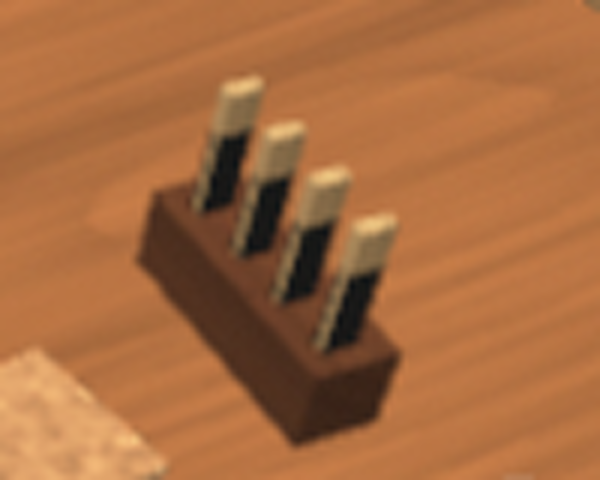

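```bash
cat >> h.py <<'E'
NV=np.array([0.9965,-0.0834,0]); TV=np.array([0.0834,0.9965,0]); ZV=np.array([0,0,1.]); C0=601.3
def nt(n,t,z): return n*NV+t*TV+z*ZV
E
python3 - <<'E'
from h import *
say(); print(nt(425,-147,100)); print(delta(nt(425,-147,100),[0,0,-1],-TV))
E
```

```text
t0.30 p [ 167.6 -549.9  245. ] X [-0.     0.001 -1.   ] Y [ 0.292 -0.957 -0.001] w 0.0854 F [0.6 0.6 0. ] j [-1.481  0.181  1.607 -0.     1.354 -0.206]
[ 411.2527 -181.9305  100.    ]
(array([ 145.2, -280.8, -340.3]), array([21.73,  0.  ,  0.04]))
```

```bash
python3 -m crank '[[100,-281,-340,21.7,0,0,90],[100,-281,-340,21.7,0,0,90],[100,-281,-340,21.7,0,0,90],[100,-281,-340,21.7,0,0,90],[100,-281,-340,21.7,0,0,90],[100,-281,-340,21.7,0,0,90],[100,-281,-340,21.7,0,0,90],[100,-281,-340,21.7,0,0,90],[100,-281,-340,21.7,0,0,90],[100,-281,-340,21.7,0,0,90],[145,-281,-340,21.7,0,0,90]]' 60
python3 - <<'E'
from h import *
say(); f=arm.grab_frame("wrist"); save(f,"e.png"); print(delta(nt(425,-147,25),[0,0,-1],-TV))
E
```

```text
clock: 1.68
tcp_pos: [0.4135, -0.1862, 0.1033]
tcp_rot: [2.512, 1.561, -0.714]
contact_force: [0.9, -0.5, -0.7]
grip_width: 0.0554
t1.68 p [ 413.5 -186.2  103.3] X [ 0.007 -0.006 -1.   ] Y [-0.085 -0.996  0.006] w 0.0554 F [ 0.9 -0.5 -0.7] j [-0.686  0.093  2.027 -0.     1.012  0.971]
(array([71.1, -0.8, -2.7]), array([-0.14,  0.16,  0.09]))
```

View pics/e.png

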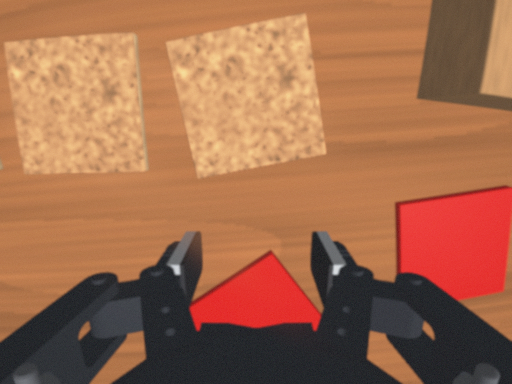

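Run:
```python
from h import *
f=arm.grab_frame("top"); hsv=masks(f["img"]); m=(hsv[...,1]>180)&(hsv[...,2]>150)&((hsv[...,0]<5)|(hsv[...,0]>175))
for r in rects(f,m,0.01):
    b=cv2.boxPoints(r[0]); print(r[0], [(round(float(p@NV[:2])),round(float(p@TV[:2]))) for p in b])
f=arm.grab_frame("wrist"); print(px2w(f,[[270,252]],0.01)*1000, px2w(f,[[270,252]],0.01)*1000@np.c_[NV,TV])
print("near edge", px2w(f,[[201,177],[325,153]],0.01)*1000@np.c_[NV,TV])
```

```text
((320.8197937011719, -205.026123046875), (99.47203063964844, 58.4301872253418), 52.96470260620117) [(286, -204), (335, -235), (388, -151), (339, -120)]
((300.7229309082031, 160.5696258544922), (100.29702758789062, 99.87142944335938), 5.476545810699463) [(228, 225), (246, 127), (345, 145), (327, 243)]
((353.5072326660156, -362.5135803222656), (100.10614013671875, 82.77519989013672), 3.587995767593384) [(327, -298), (339, -380), (438, -365), (426, -284)]
[[ 365.52388952 -188.32160259   10.        ]] [[ 379.95057756 -157.1777846 ]]
near edge [[ 440.94795774 -105.50955813]
 [ 458.59728847 -196.2622628 ]]
```

```bash
python3 -m crank '[[55,-1,-3,0,0,0,90],[75,-1,-3,0,0,0,90],[77,-1,-3,0,0,0,90],[79,-1,-3,0,0,0,90],[79,-1,-3,0,0,0,90]]'
python3 - <<'E'
from h import *
say()
E
for i in 1 ; do python3 -m crank '[[2,0,0,0,0,0,90],[2,0,0,0,0,0,90]]'; done
```

```text
clock: 2.45
tcp_pos: [0.415, -0.1823, 0.0227]
tcp_rot: [2.552, 1.568, -0.673]
contact_force: [-0.0, -1.3, -0.4]
grip_width: 0.0552
t2.45 p [ 415.  -182.3   22.7] X [ 0.002 -0.002 -1.   ] Y [-0.083 -0.997  0.001] w 0.0552 F [-0.  -1.3 -0.4] j [-0.677  0.262  2.046  0.     0.831  0.977]
clock: 2.7
tcp_pos: [0.4142, -0.1815, 0.0196]
tcp_rot: [2.537, 1.57, -0.688]
contact_force: [0.6, 1.0, -0.6]
grip_width: 0.0552
```

```bash
python3 -m crank '[[1,0,0,0,0,0,90],[2,0,0,0,0,0,90]]'; python3 -m crank '[[1,0,0,0,0,0,90],[2,0,0,0,0,0,90]]'
```

```text
clock: 2.95
tcp_pos: [0.414, -0.1813, 0.0172]
tcp_rot: [-0.547, 1.571, 2.511]
contact_force: [0.9, -0.1, -0.0]
grip_width: 0.0555
clock: 3.2
tcp_pos: [0.414, -0.1813, 0.0152]
tcp_rot: [-0.772, 1.571, 2.286]
contact_force: [0.2, -0.9, -0.3]
grip_width: 0.0553
```

```bash
python3 -m crank '[[1,0,0,0,0,0,90],[2,0,0,0,0,0,90]]'; python3 -m crank '[[1,0,0,0,0,0,90],[1.5,0,0,0,0,0,90]]';python3 -m crank '[[1,0,0,0,0,0,90],[1.5,0,0,0,0,0,90]]'
```

```text
clock: 3.45
tcp_pos: [0.414, -0.1814, 0.0132]
tcp_rot: [-0.879, 1.571, 2.179]
contact_force: [0.1, -0.6, -0.2]
grip_width: 0.0552
clock: 3.7
tcp_pos: [0.414, -0.1814, 0.0117]
tcp_rot: [-0.705, 1.571, 2.354]
contact_force: [0.0, -0.4, -0.8]
grip_width: 0.0552
clock: 3.95
tcp_pos: [0.414, -0.1814, 0.0103]
tcp_rot: [-1.929, 1.571, 1.13]
contact_force: [-0.3, -0.5, 0.0]
grip_width: 0.0552
```

```bash
python3 -m crank '[[1,0,0,0,0,0,90],[1,0,0,0,0,0,90]]'; python3 -m crank '[[1,0,0,0,0,0,90],[1,0,0,0,0,0,90]]';python3 -m crank '[[1,0,0,0,0,0,90],[1,0,0,0,0,0,90]]'
```

```text
clock: 4.2
tcp_pos: [0.4141, -0.1814, 0.01]
tcp_rot: [-0.221, 1.57, 2.838]
contact_force: [-3.0, 1.9, 10.7]
grip_width: 0.0557
clock: 4.45
tcp_pos: [0.4141, -0.1815, 0.0099]
tcp_rot: [-0.225, 1.57, 2.834]
contact_force: [-7.4, 3.7, 24.2]
grip_width: 0.0549
clock: 4.7
tcp_pos: [0.4141, -0.1815, 0.0098]
tcp_rot: [-0.239, 1.57, 2.82]
contact_force: [-11.8, 7.1, 38.0]
grip_width: 0.0553
```

```bash
python3 -m crank '[[-4.5,0,0,0,0,0,90],[-4.5,0,0,0,0,0,90],[-4.5,0,-12,0,0,0,90],[-4.5,0,-22,0,0,0,90],[-4.5,0,-32,0,0,0,90],[-4.5,0,-42,0,0,0,90],[-4.5,0,-52,0,0,0,90],[-4.5,0,-62,0,0,0,90],[-4.5,0,-72,0,0,0,90],[-4.5,0,-82,0,0,0,90],[-4.5,0,-92,0,0,0,90],[-4.5,0,-102,0,0,0,90],[-4.5,0,-112,0,0,0,90],[-4.5,0,-120,0,0,0,90],[-4.5,0,-120,0,0,0,90]]'
python3 - <<'E'
from h import *
say(); s,p,r=tool(); print(p*1000@NV, p*1000@TV)
f=arm.grab_frame("scene"); save(f,"g.png",(60,140,330,160),2.4)
E
```

```text
clock: 6.58
tcp_pos: [0.5345, -0.1916, 0.012]
tcp_rot: [2.729, 1.57, -0.495]
contact_force: [-0.2, 0.8, -0.6]
grip_width: 0.0551
t6.58 p [ 534.5 -191.6   12. ] X [ 0.001 -0.001 -1.   ] Y [-0.082 -0.997  0.   ] w 0.0551 F [-0.2  0.8 -0.6] j [-0.553  0.482  1.754  0.     0.904  1.1  ]
548.6438666089836 -146.30832603898236
```

View pics/g.png

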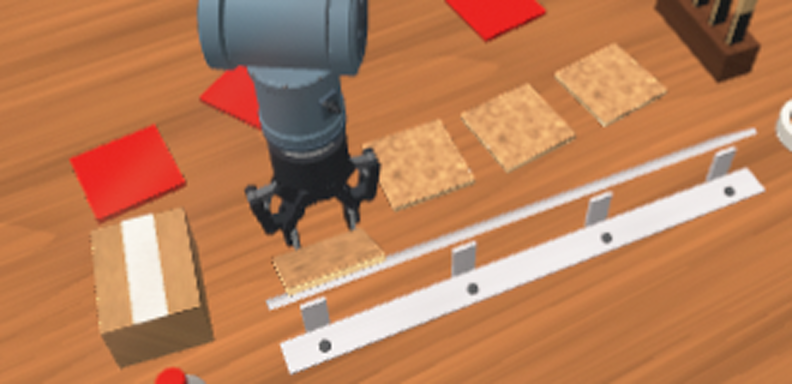

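The blank is tilting up the face and its far edge is over the rim (crop ~(330,260)). I'll keep pushing.

```bash
python3 -m crank '[[0,0,-8,0,0,0,90],[0,0,-16,0,0,0,90],[0,0,-24,0,0,0,90],[0,0,-28,0,0,0,90],[0,0,-28,0,0,0,90]]'; python3 -m crank '[[0,0,-2,0,0,0,90],[0,0,-3,0,0,0,90],[0,0,-3,0,0,0,90]]';  python3 - <<'E'
from h import *
say(); s,p,r=tool(); print(p*1000@NV, p*1000@TV)
f=arm.grab_frame("scene"); save(f,"g2.png",(130,180,120,90),6)
f=arm.grab_frame("wrist"); save(f,"g3.png")
E
```

```text
clock: 7.25
tcp_pos: [0.562, -0.1937, 0.0118]
tcp_rot: [2.798, 1.57, -0.427]
contact_force: [-0.5, 0.2, 0.0]
grip_width: 0.0554
clock: 7.62
tcp_pos: [0.5644, -0.1938, 0.0117]
tcp_rot: [-0.496, 1.571, 2.562]
contact_force: [-0.6, 0.4, -0.8]
grip_width: 0.0554
t7.62 p [ 564.4 -193.8   11.7] X [-0.  0. -1.] Y [-0.083 -0.997 -0.   ] w 0.0554 F [-0.6  0.4 -0.8] j [-0.53   0.532  1.676  0.     0.935  1.124]
578.6084121284542 -146.0895883012049
```

View pics/g2.png

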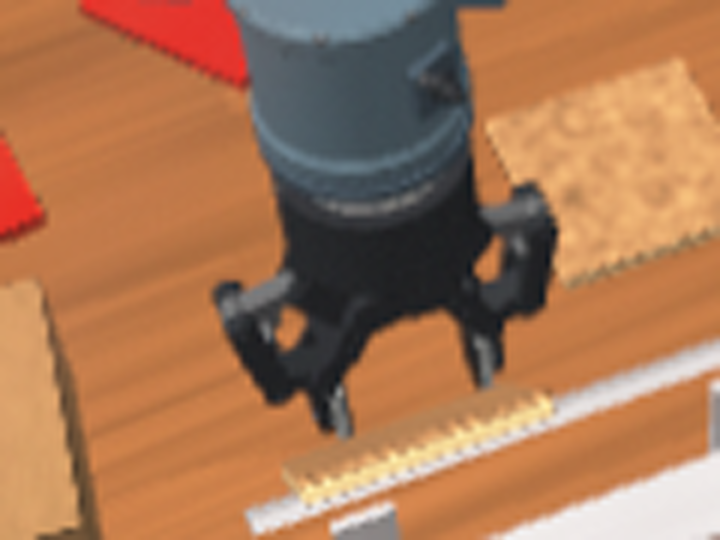

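View pics/g3.png

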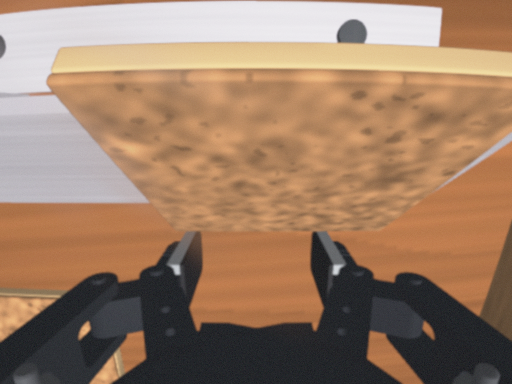

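```bash
python3 -m crank '[[0,0,-2,0,0,0,90],[0,0,-3,0,0,0,90],[0,0,-3,0,0,0,90]]'; python3 -m crank '[[0,0,-1,0,0,0,90],[0,0,-2,0,0,0,90],[0,0,-2,0,0,0,90]]'
```

```text
clock: 8.1
tcp_pos: [0.5677, -0.1942, 0.0118]
tcp_rot: [2.896, 1.571, -0.328]
contact_force: [-0.1, 1.0, -0.4]
grip_width: 0.0553
clock: 8.48
tcp_pos: [0.5691, -0.1942, 0.0117]
tcp_rot: [-0.186, 1.57, 2.873]
contact_force: [-2.7, -0.3, 0.1]
grip_width: 0.0549
```

```bash
python3 -m crank '[[0,0,-1,0,0,0,90],[0,0,2,0,0,0,90],[0,0,6,0,0,0,90],[0,0,12,0,0,0,90],[0,0,12,0,0,0,90],[0,0,12,0,0,0,90]]'
python3 - <<'E'
from h import *
f=arm.grab_frame("wrist"); save(f,"g4.png")
E
```

```text
clock: 9.22
tcp_pos: [0.5577, -0.1934, 0.012]
tcp_rot: [2.783, 1.57, -0.441]
contact_force: [-0.5, 0.1, -0.5]
grip_width: 0.0552
```

View pics/g4.png

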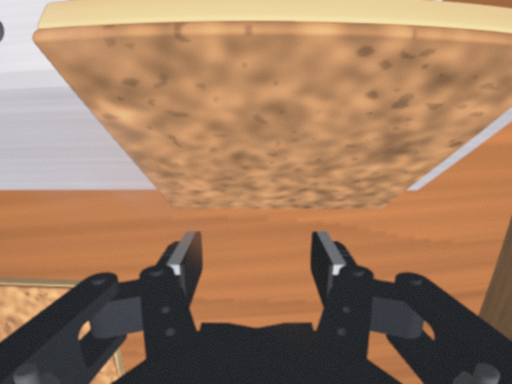

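```bash
cat >> h.py <<'E'
U=.5736*NV+.8192*ZV; NF=-.8192*NV+.5736*ZV
def lean(s,t,off=0): return C0*NV+t*TV+s*U+(5+off)*NF
E
python3 -m crank '[[-60,0,2,0,0,0,90],[-120,0,2,0,0,0,90],[-180,0,2,0,0,0,110],[-180,0,2,0,0,0,130]]'
python3 - <<'E'
from h import *
say(); print(lean(154,-146)); print(delta(lean(154,-146),-U,-NF),delta(lean(94,-146),-U,-NF))
E
```

```text
clock: 9.78
tcp_pos: [0.559, -0.195, 0.1984]
tcp_rot: [2.691, 1.559, -0.534]
contact_force: [0.4, -0.6, -0.3]
grip_width: 0.0421
t9.78 p [ 559.  -195.   198.4] X [ 0.01  -0.006 -1.   ] Y [-0.083 -0.997  0.005] w 0.0421 F [ 0.4 -0.6 -0.3] j [-0.536  0.255  1.617  0.     1.258  1.118]
[ 670.9626156  -202.66290256  129.0248    ]
(array([  70.6,   -2. , -111.5]), array([-86.87, -27.66, -28.14])) (array([119.4,  -2.3, -76.5]), array([-86.87, -27.66, -28.14]))
```

```bash
python3 -m crank '[[10,-2,-60,-86.9,-27.7,-28.1,130],[10,-2,-111,-86.9,-27.7,-28.1,130],[10,-2,-111,-86.9,-27.7,-28.1,130],[10,-2,-111,-86.9,-27.7,-28.1,130],[10,-2,-111,-86.9,-27.7,-28.1,130],[10,-2,-111,-86.9,-27.7,-28.1,130],[10,-2,-111,-86.9,-27.7,-28.1,130],[10,-2,-111,-86.9,-27.7,-28.1,130],[10,-2,-111,-86.9,-27.7,-28.1,130],[70,-2,-111,-86.9,-27.7,-28.1,130],[70,-2,-111,-86.9,-27.7,-28.1,130]]';python3 - <<'E'
from h import *
say(); print(delta(lean(94,-146),-U,-NF))
f=arm.grab_frame("scene"); save(f,"i.png",(110,160,150,110),5)
f=arm.grab_frame("wrist"); save(f,"i2.png")
E
```

```text
clock: 11.15
tcp_pos: [0.6627, -0.1985, 0.1141]
tcp_rot: [-1.586, 0.936, 3.047]
contact_force: [-0.2, -0.5, 0.0]
grip_width: 0.0417
t11.15 p [ 662.7 -198.5  114.1] X [-0.59   0.056 -0.805] Y [ 0.803 -0.061 -0.593] w 0.0417 F [-0.2 -0.5  0. ] j [-0.386  1.02   0.745 -0.187  1.984 -0.328]
(array([42.9, -0.6,  3.7]), array([ 0.33, -0.39,  1.35]))
```

View pics/i.png

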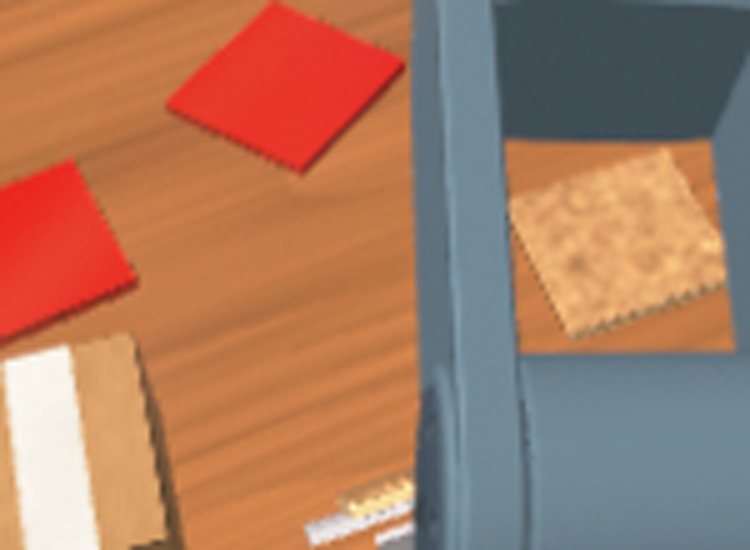

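View pics/i2.png

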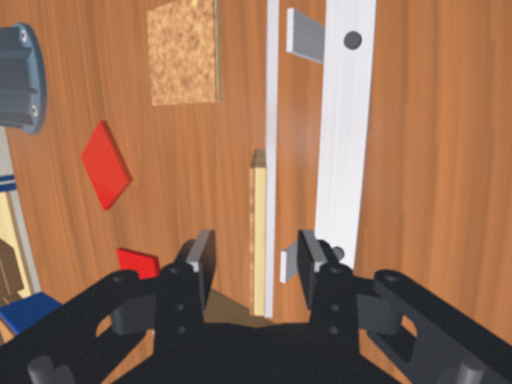

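Wrist view: the plate's top edge, about (259,230), sits centred between the fingers at 205 and 310. I'll go in along it.

```bash
python3 -m crank '[[10,-0.6,3,0.3,-0.4,1.3,130],[25,-0.6,3.7,0.3,-0.4,1.3,130],[40,-0.6,3.7,0.3,-0.4,1.3,130],[43,-0.6,3.7,0.3,-0.4,1.3,130],[43,-0.6,3.7,0.3,-0.4,1.3,130]]';python3 - <<'E'
from h import *
say(); print(delta(lean(94,-146),-U,-NF))
f=arm.grab_frame("wrist"); save(f,"i3.png")
E
```

```text
clock: 11.88
tcp_pos: [0.6414, -0.2023, 0.0892]
tcp_rot: [-1.562, 0.974, 3.065]
contact_force: [-0.1, -0.5, -0.0]
grip_width: 0.0416
t11.88 p [ 641.4 -202.3   89.2] X [-0.56   0.043 -0.827] Y [ 0.824 -0.072 -0.562] w 0.0416 F [-0.1 -0.5 -0. ] j [-0.4    0.964  0.881 -0.188  1.863 -0.316]
(array([10.5,  1.1, -2.2]), array([-0.17,  0.23, -0.82]))
```

View pics/i3.png

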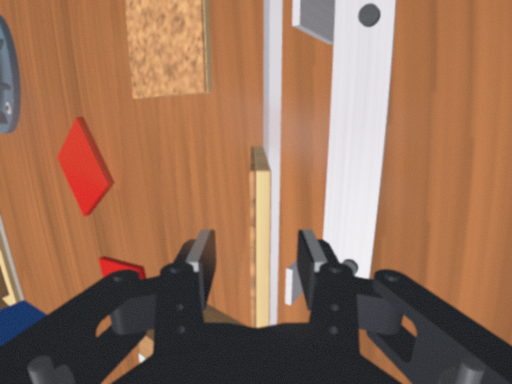

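```bash
python3 -m crank '[[6,1,-2,0,0,-0.8,130],[10,1,-2,0,0,-0.8,130],[10,1,-2,0,0,-0.8,150],[10,1,-2,0,0,-0.8,190],[10,1,-2,0,0,-0.8,240],[10,1,-2,0,0,-0.8,255],[10,1,-2,0,0,-0.8,255],[10,1,-2,0,0,-0.8,255]]' 60;python3 - <<'E'
from h import *
say(); print(delta(lean(94,-146),-U,-NF))
f=arm.grab_frame("wrist"); save(f,"i4.png")
E
```

```text
clock: 12.92
tcp_pos: [0.636, -0.1994, 0.0784]
tcp_rot: [-1.563, 0.958, 3.064]
contact_force: [0.0, -0.6, -0.3]
grip_width: 0.0085
t12.93 p [ 636.  -199.4   78.4] X [-0.573  0.044 -0.818] Y [ 0.815 -0.071 -0.575] w 0.0085 F [ 0.  -0.6 -0.3] j [-0.398  0.975  0.891 -0.19   1.859 -0.312]
(array([-1.6, -0.3,  0.3]), array([-0.13,  0.2 ,  0.11]))
```

View pics/i4.png

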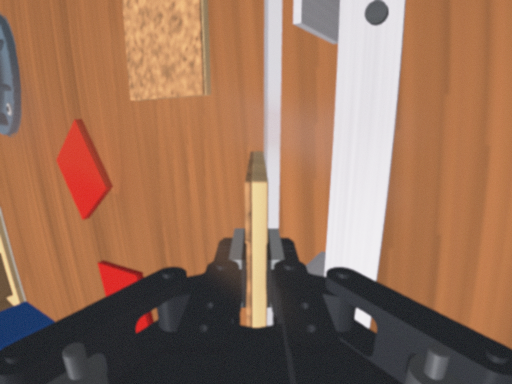

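```bash
cat > kin.py <<'E'
import numpy as np
from scipy.optimize import least_squares
from scipy.spatial.transform import Rotation as R
D=[([-1.481,.181,1.607,0,1.354,-.206],(167.6,-549.9,245)),([-.686,.093,2.027,0,1.012,.971],(413.5,-186.2,103.3)),([-.677,.262,2.046,0,.831,.977],(415,-182.3,22.7)),([-.553,.482,1.754,0,.904,1.1],(534.5,-191.6,12)),([-.536,.255,1.617,0,1.258,1.118],(559,-195,198.4)),([-.386,1.02,.745,-.187,1.984,-.328],(662.7,-198.5,114.1)),([-.4,.964,.881,-.188,1.863,-.316],(641.4,-202.3,89.2)),([-.398,.975,.891,-.19,1.859,-.312],(636,-199.4,78.4))]
def fk(j,q,b):
    h,L1,L2,L3,off,a0=q
    R1=R.from_euler('z',j[0]); R2=R1*R.from_euler('y',j[1]); R3=R2*R.from_euler('y',j[2]); R4=R3*R.from_euler('z',b*j[3]); R5=R4*R.from_euler('y',j[4])
    return R1.apply([a0,off,h])+R2.apply([0,0,L1])+R3.apply([0,0,L2])+R5.apply([0,0,L3]), R5.apply([0,0,1])
def fit(b): return least_squares(lambda q: np.concatenate([fk(j,q,b)[0]-p for j,p in D]),[200,400,400,200,118,0])
B=1 if fit(1).cost<fit(-1).cost else -1
Q=fit(B).x
LO=np.array([-2.99,-.89,.3,-1.14,0]);HI=np.array([2.99,2.07,2.58,4.28,2.63])
def ik(p,X,j0):
    f=lambda j: np.concatenate([fk(j,Q,B)[0]-p,300*(fk(j,Q,B)[1]-X)])
    s=least_squares(f,np.clip(j0,LO+.01,HI-.01),bounds=(LO,HI)); return s.x,s.cost
if __name__=="__main__":
    for b in (1,-1):
        s=fit(b); print(b,s.cost,s.x.round(1))
    from h import *
    for a in (30,40,50,60):
      for n in (470,500,530,560,600):
        X=np.cos(np.radians(a))*NV-np.sin(np.radians(a))*ZV
        z=92.4*np.sin(np.radians(a))+6
        best=min((ik(nt(n,t,z),X,j0)+(t,) for t in (-146,) for j0 in ([-.5,.3,1.9,0,.3],[-.6,.0,2.3,.3,.2])),key=lambda v:v[1])
        print(a,n,round(best[1],2),best[0].round(2))
E
python3 kin.py
```

```text
1 795.7768616121189 [203.1 431.  508.7 265.4 115.2 -32.4]
-1 5631.9077030352355 [ 90.4 239.6 444.2   5.3  97.2  62.8]
30 470 0.0 [-1.05  0.11  2.54  1.83  0.83]
30 500 0.0 [-0.96  0.16  2.47  1.91  0.79]
30 530 0.0 [-0.89  0.21  2.4   1.98  0.75]
30 560 0.0 [-0.82  0.26  2.34  2.03  0.71]
30 600 0.0 [-0.75  0.32  2.24  2.08  0.66]
40 470 0.0 [-0.97 -0.01  2.48  1.53  0.64]
40 500 0.0 [-0.9   0.06  2.41  1.59  0.59]
40 530 0.0 [-0.83  0.12  2.34  1.63  0.55]
40 560 0.0 [-0.78  0.18  2.27  1.66  0.51]
40 600 0.0 [-0.71  0.25  2.18  1.68  0.47]
50 470 0.0 [-0.89 -0.05  2.39  1.09  0.55]
50 500 0.0 [-0.83  0.02  2.32  1.1   0.51]
50 530 0.0 [-0.77  0.08  2.25  1.1   0.48]
50 560 0.0 [-0.72  0.15  2.18  1.09  0.45]
50 600 0.0 [-0.67  0.22  2.09  1.05  0.42]
60 470 0.0 [-0.81 -0.04  2.28  0.64  0.59]
60 500 0.0 [-0.76  0.03  2.21  0.63  0.56]
60 530 0.0 [-0.71  0.1   2.15  0.6   0.54]
60 560 0.0 [-0.67  0.16  2.08  0.58  0.53]
60 600 0.0 [-0.62  0.24  1.98  0.54  0.53]
```

```bash
cat > kin.py <<'E'
import numpy as np
from scipy.optimize import least_squares
from scipy.spatial.transform import Rotation as R
D=[([-1.481,.181,1.607,0,1.354,-.206],(167.6,-549.9,245),(0,0,-1)),([-.686,.093,2.027,0,1.012,.971],(413.5,-186.2,103.3),(.007,-.006,-1)),([-.677,.262,2.046,0,.831,.977],(415,-182.3,22.7),(.002,-.002,-1)),([-.553,.482,1.754,0,.904,1.1],(534.5,-191.6,12),(0,0,-1)),([-.536,.255,1.617,0,1.258,1.118],(559,-195,198.4),(.01,-.006,-1)),([-.386,1.02,.745,-.187,1.984,-.328],(662.7,-198.5,114.1),(-.59,.056,-.805)),([-.4,.964,.881,-.188,1.863,-.316],(641.4,-202.3,89.2),(-.56,.043,-.827)),([-.398,.975,.891,-.19,1.859,-.312],(636,-199.4,78.4),(-.573,.044,-.818))]
def fk(j,q,b):
    h,L1,L2,L3,off,a0,d4,a4=q
    R1=R.from_euler('z',j[0]); R2=R1*R.from_euler('y',j[1]); R3=R2*R.from_euler('y',j[2]); R4=R3*R.from_euler('z',b*j[3]) if abs(b)==1 else R3*R.from_euler('y',b/2*j[3]); R5=R4*R.from_euler('y',j[4])
    return R1.apply([a0,off,h])+R2.apply([0,0,L1])+R3.apply([a4,0,L2])+R4.apply([0,d4,0])+R5.apply([0,0,L3]), R5.apply([0,0,1])
def fit(b): return least_squares(lambda q: np.concatenate([np.r_[fk(j,q,b)[0]-p,200*(fk(j,q,b)[1]-X)] for j,p,X in D]+[0.01*q[4:]]),[200,400,400,200,118,0,0,0])
B=1
Q=fit(B).x
LO=np.array([-2.99,-.89,.3,-1.14,0]);HI=np.array([2.99,2.07,2.58,4.28,2.63])
def ik(p,X,j0):
    f=lambda j: np.concatenate([fk(j,Q,B)[0]-p,300*(fk(j,Q,B)[1]-X)])
    s=least_squares(f,np.clip(j0,LO+.01,HI-.01),bounds=(LO,HI)); return s.x,s.cost
if __name__=="__main__":
    for b in (1,-1,2,-2):
        s=fit(b); print(b,s.cost,s.x.round(1)); print([ (fk(j,s.x,b)[1]-X).round(2).tolist() for j,p,X in D][-2:])
E
python3 kin.py
```

```text
1 1.3222461667265764 [3.138e+02 4.375e+02 5.145e+02 3.044e+02 1.166e+02 3.000e-01 1.200e+00
 8.570e+01]
[[0.0, -0.0, -0.0], [-0.0, 0.0, -0.0]]
-1 12270.023757334444 [ 105.5  175.2  487.2  -62.1  340.7   41.8 -240.6   -7.8]
[[0.14, 0.33, -0.0], [0.14, 0.33, -0.0]]
2 6958.191871234705 [407.6 392.5 523.9 360.3  48.8  -2.8  48.8  72.2]
[[0.22, 0.1, -0.1], [0.22, 0.1, -0.11]]
-2 6646.912407300795 [240.5 459.2 503.4 254.5  48.8   6.4  48.8  91. ]
[[-0.07, 0.22, 0.1], [-0.07, 0.23, 0.1]]
```

```bash
cat > plan.py <<'E'
from kin import *; from h import *
for a in (25,30,35,40,45,50,60):
  for n in (470,500,530,560):
    X=np.cos(np.radians(a))*NV-np.sin(np.radians(a))*ZV
    z=92.4*np.sin(np.radians(a))+6
    c=[]
    for t in (-146,240):
        best=min((ik(nt(n,t,z),X,j0) for j0 in ([-.5,.3,1.9,0,.3],[-.6,.0,2.3,.3,.2])),key=lambda v:v[1])
        c.append((round(best[1],2),best[0].round(2)))
    print(a,n,c)
E
python3 plan.py
```

```text
25 470 [(np.float64(0.0), array([-1.23,  0.51,  2.47,  1.92,  1.07])), (np.float64(0.0), array([0.42, 0.53, 2.32, 3.75, 0.89]))]
25 500 [(np.float64(0.0), array([-1.11,  0.52,  2.42,  2.02,  1.03])), (np.float64(0.0), array([0.38, 0.54, 2.28, 3.71, 0.85]))]
25 530 [(np.float64(0.0), array([-1.01,  0.52,  2.36,  2.09,  0.99])), (np.float64(0.0), array([0.34, 0.55, 2.23, 3.67, 0.82]))]
25 560 [(np.float64(0.0), array([-0.93,  0.54,  2.3 ,  2.15,  0.95])), (np.float64(0.0), array([0.3 , 0.57, 2.18, 3.65, 0.78]))]
30 470 [(np.float64(0.0), array([-1.18,  0.37,  2.48,  1.87,  0.94])), (np.float64(5854.37), array([ 0.24,  0.05,  2.3 , -1.14,  0.17]))]
30 500 [(np.float64(0.0), array([-1.07,  0.39,  2.42,  1.96,  0.89])), (np.float64(5669.75), array([ 0.22,  0.12,  2.23, -1.14,  0.16]))]
30 530 [(np.float64(0.0), array([-0.98,  0.41,  2.36,  2.02,  0.85])), (np.float64(0.0), array([0.32, 0.46, 2.23, 3.74, 0.65]))]
30 560 [(np.float64(0.0), array([-0.9 ,  0.43,  2.3 ,  2.07,  0.8 ])), (np.float64(0.0), array([0.29, 0.48, 2.18, 3.72, 0.62]))]
35 470 [(np.float64(0.0), array([-1.12,  0.25,  2.
[... 1948 characters left out ...]
 0.23,  2.14, -1.14,  0.23]))]
50 560 [(np.float64(0.0), array([-0.77,  0.19,  2.19,  1.19,  0.45])), (np.float64(0.0), array([ 0.23,  0.27,  2.08, -1.07,  0.23]))]
60 470 [(np.float64(0.0), array([-0.86, -0.01,  2.29,  0.69,  0.58])), (np.float64(0.0), array([ 0.26,  0.1 ,  2.17, -0.45,  0.4 ]))]
60 500 [(np.float64(0.0), array([-0.8 ,  0.06,  2.23,  0.68,  0.55])), (np.float64(0.0), array([ 0.24,  0.15,  2.12, -0.41,  0.4 ]))]
60 530 [(np.float64(0.0), array([-0.75,  0.12,  2.16,  0.65,  0.53])), (np.float64(0.0), array([ 0.22,  0.2 ,  2.05, -0.38,  0.41]))]
60 560 [(np.float64(0.0), array([-0.7 ,  0.17,  2.09,  0.62,  0.52])), (np.float64(0.0), array([ 0.2 ,  0.25,  1.99, -0.35,  0.41]))]
```

```bash
cat >> h.py <<'E'
def tilt(a,psi=0):
    """X pointing forward/down at a deg below horizontal; psi turns heading about z from n"""
    a=np.radians(a);h=R.from_euler('z',psi,degrees=True).apply(NV)
    X=np.cos(a)*h-np.sin(a)*ZV; Y=np.sin(a)*h+np.cos(a)*ZV
    return X,Y
E
python3 -m crank '[[-20,0,0,0,0,0,255],[-40,0,0,0,0,0,255],[-60,0,0,0,0,0,255],[-60,0,0,0,0,0,255]]'
python3 - <<'E'
from h import *
say()
print(delta(nt(600,-146,200),*tilt(90))); print(delta(nt(520,-146,200),*tilt(70)));print(delta(nt(490,-146,150),*tilt(50)))
E
```

```text
clock: 13.48
tcp_pos: [0.6714, -0.2023, 0.1288]
tcp_rot: [-1.562, 0.961, 3.066]
contact_force: [0.7, -0.0, -0.8]
grip_width: 0.009
t13.47 p [ 671.4 -202.3  128.8] X [-0.571  0.043 -0.82 ] Y [ 0.816 -0.071 -0.573] w 0.0090 F [ 0.7 -0.  -0.8] j [-0.385  1.009  0.725 -0.192  1.988 -0.326]
(array([  -9.1, -111.2,    0.7]), array([-0.07,  0.29, 34.96]))
(array([  36.8, -176.8,    0.7]), array([-2.000e-02,  3.100e-01,  5.496e+01]))
(array([  94.9, -172.7,    0.4]), array([4.000e-02, 3.200e-01, 7.496e+01]))
```

```bash
python3 -m crank '[[-9,-35,0,0,0,10,255],[-9,-70,0,0,0,20,255],[-9,-111,0.7,0,0.3,35,255],[-9,-111,0.7,0,0.3,35,255],[14,-145,0.7,0,0.3,45,255],[37,-177,0.7,0,0.3,55,255],[37,-177,0.7,0,0.3,55,255],[66,-175,0.4,0,0.3,65,255],[95,-173,0.4,0,0.3,75,255],[95,-173,0.4,0,0.3,75,255],[95,-173,0.4,0,0.3,75,255]]'
python3 - <<'E'
from h import *
say()
print(delta(nt(490,-146,78),*tilt(50)))
f=arm.grab_frame("scene"); save(f,"j.png",(60,100,330,230),2.4)
E
```

```text
clock: 14.85
tcp_pos: [0.473, -0.1849, 0.147]
tcp_rot: [1.578, 0.878, -0.08]
contact_force: [-0.1, 0.3, -0.3]
grip_width: 0.0088
t14.85 p [ 473.  -184.9  147. ] X [ 0.636 -0.051 -0.77 ] Y [ 0.767 -0.068  0.638] w 0.0088 F [-0.1  0.3 -0.3] j [-0.915 -0.158  2.337  0.886  0.657 -1.468]
(array([ 55.2, -41.6,   1.5]), array([-0.24, -0.13,  0.33]))
```

View pics/j.png

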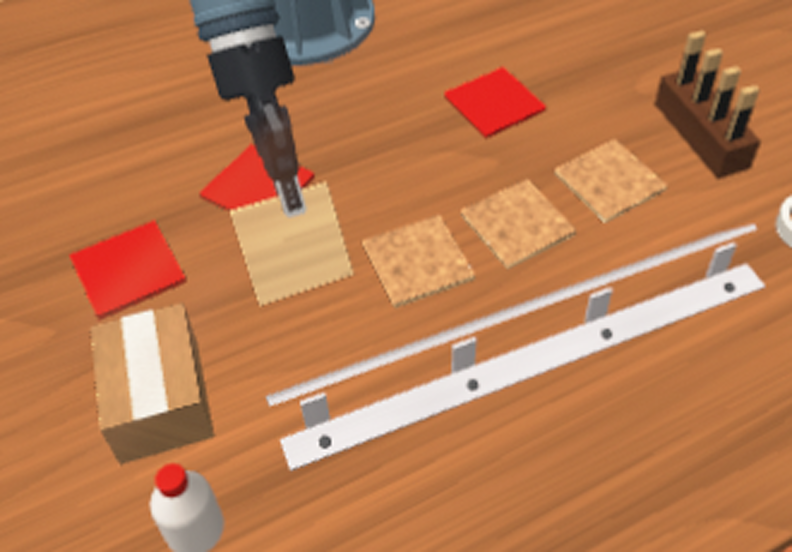

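```bash
python3 -m crank '[[30,-22,1,0,0,0,255],[55,-41,1.5,0,0,0,255],[55,-41,1.5,0,0,0,255],[55,-41,1.5,0,0,0,255]]'
python3 - <<'E'
from h import *
say()
print(delta(nt(478.6,-146,64.5),*tilt(40)))
E
```

```text
clock: 15.4
tcp_pos: [0.4797, -0.1883, 0.0821]
tcp_rot: [1.571, 0.874, -0.082]
contact_force: [-0.2, 0.2, -0.7]
grip_width: 0.009
t15.40 p [ 479.7 -188.3   82.1] X [ 0.64  -0.053 -0.767] Y [ 0.764 -0.063  0.642] w 0.0090 F [-0.2  0.2 -0.7] j [-0.906  0.054  2.339  1.165  0.539 -1.798]
(array([  3.8, -22.9,  -1.7]), array([ 0.06, -0.06, 10.06]))
```

```bash
python3 -m crank '[[2,-11,-1,0,0,5,255],[3.8,-22.9,-1.7,0,0,10,255],[3.8,-22.9,-1.7,0,0,10,255],[3.8,-22.9,-1.7,0,0,10,255],[3.8,-22.9,-1.7,0,0,10,255],[3.8,-22.9,-1.7,0,0,10,255]]'
python3 - <<'E'
from h import *
say()
print(delta(nt(478.6,-146,62.5),*tilt(40)))
E
```

```text
clock: 16.15
tcp_pos: [0.4643, -0.1853, 0.0641]
tcp_rot: [1.57, 0.699, -0.083]
contact_force: [-0.5, -0.6, -1.4]
grip_width: 0.0091
t16.15 p [ 464.3 -185.3   64.1] X [ 0.763 -0.063 -0.644] Y [ 0.641 -0.052  0.765] w 0.0091 F [-0.5 -0.6 -1.4] j [-1.048  0.159  2.445  1.642  0.682 -2.412]
(array([ 1.4, -0.9,  0. ]), array([ 0.09, -0.02,  0.06]))
```

```bash
python3 -m crank '[[1,-1,0,0,0,0,220],[1,-1,0,0,0,0,170],[1,-1,0,0,0,0,170],[-10,-1,0,0,0,0,170],[-25,-1,0,0,0,0,170],[-40,-1,0,0,0,0,170],[-55,-1,0,0,0,0,170],[-55,-1,0,0,0,0,170]]'
python3 - <<'E'
from h import *
say()
f=arm.grab_frame("scene"); save(f,"k.png",(60,100,330,230),2.4)
E
```

```text
clock: 17.15
tcp_pos: [0.4209, -0.182, 0.0984]
tcp_rot: [1.569, 0.699, -0.085]
contact_force: [0.7, -0.5, 0.4]
grip_width: 0.0288
t17.15 p [ 420.9 -182.    98.4] X [ 0.762 -0.065 -0.644] Y [ 0.641 -0.053  0.765] w 0.0288 F [ 0.7 -0.5  0.4] j [-1.204 -0.08   2.548  1.37   0.779 -2.218]
```

View pics/k.png

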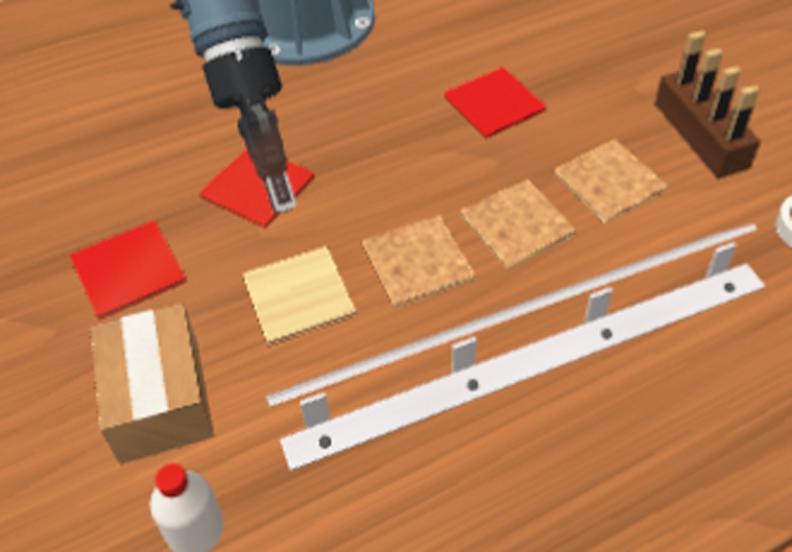

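The first blank lies wood-up at about (299,295) in the crop. Next is the blank at y ≈ -58.

```bash
cat >> h.py <<'E'
def corks():
    f=arm.grab_frame("top"); hsv=masks(f["img"]); V=hsv[...,2]; S=hsv[...,1];H=hsv[...,0]
    m=(V>150)&(S>40)&(S<190)&(H>5)&(H<30)
    m=cv2.morphologyEx(m.astype(np.uint8),cv2.MORPH_CLOSE,np.ones((5,5)))
    for r,b in rects(f,m,0.010,500):
        c=np.array(r[0]); bp=cv2.boxPoints(r)
        mm=hsv[b[1]+8:b[1]+b[3]-8,b[0]+8:b[0]+b[2]-8].reshape(-1,3).mean(0)
        print("blank c",c.round(1),"size",np.round(r[1],1),"n,t",(c@NV[:2]).round(1),(c@TV[:2]).round(1),"minN",(bp@NV[:2]).min().round(1),"ang",round(r[2],1),"hsv",mm.round())
E
python3 - <<'E'
from h import *
corks()
print(delta(nt(420,-17,120),[0,0,-1],-TV))
E
```

```text
blank c [ 482.6 -190.2] size [117.3 109.6] n,t 496.8 -149.3 minN 441.8 ang 85.1 hsv [ 18.  96. 215.]
blank c [496.8 -57.9] size [ 99.6 102.4] n,t 499.9 -16.3 minN 448.0 ang 86.0 hsv [ 14. 130. 178.]
blank c [502.5  74.5] size [102. 100.] n,t 494.5 116.2 minN 436.3 ang 4.3 hsv [ 14. 130. 177.]
blank c [505.9 244.4] size [185.6 122.9] n,t 483.8 285.7 minN 421.2 ang 84.5 hsv [ 13. 140. 164.]
blank c [ 563.7 -351.7] size [179.4 157.5] n,t 591.1 -303.4 minN 501.4 ang 77.8 hsv [ 15. 117. 155.]
blank c [1016.6  -51.3] size [ 157.  1169.7] n,t 1017.4 33.6 minN 881.6 ang 0.9 hsv [  9. 166. 152.]
(array([ -25.6,    7.2, -129. ]), array([ 83.73, -38.96, -38.97]))
```

```bash
python3 -m crank '[[-26,7,-20,9,-4,-4,90],[-26,7,-40,17,-8,-8,90],[-26,7,-70,84,-39,-39,90],[-26,7,-100,84,-39,-39,90],[-26,7,-129,84,-39,-39,90],[-26,7,-129,84,-39,-39,90],[-26,7,-129,84,-39,-39,90],[-26,7,-129,84,-39,-39,90],[-26,7,-129,84,-39,-39,90],[-26,7,-129,84,-39,-39,90],[-26,7,-129,84,-39,-39,90],[-26,7,-129,84,-39,-39,90]]'
python3 - <<'E'
from h import *
say()
print(delta(nt(425,-16.5,11.8),[0,0,-1],-TV))
E
```

```text
clock: 18.75
tcp_pos: [0.4166, -0.0503, 0.1193]
tcp_rot: [2.347, 1.394, -0.534]
contact_force: [1.0, 0.3, -0.2]
grip_width: 0.0553
t18.75 p [416.6 -50.3 119.3] X [ 0.152 -0.09  -0.984] Y [ 0.248 -0.96   0.126] w 0.0553 F [ 1.   0.3 -0.2] j [-0.385 -0.121  2.209 -0.034  0.878  0.944]
(array([106.8, -10.6,   8.4]), array([19.68, -8.29, -5.95]))
```

```bash
python3 -m crank '[[0,0,0,10,-4,-3,90],[0,0,0,19.7,-8.3,-6,90],[40,-5,4,19.7,-8.3,-6,90],[80,-10,8,19.7,-8.3,-6,90],[80,-10,8,19.7,-8.3,-6,90],[80,-10,8,19.7,-8.3,-6,90]]'
python3 - <<'E'
from h import *
say()
print(delta(nt(425,-16.5,11.8),[0,0,-1],-TV))
E
```

```text
clock: 19.5
tcp_pos: [0.4193, -0.0512, 0.0396]
tcp_rot: [2.74, 1.567, -0.481]
contact_force: [0.9, -0.3, 0.8]
grip_width: 0.0553
t19.50 p [419.3 -51.2  39.6] X [ 0.003 -0.002 -1.   ] Y [-0.08  -0.997  0.001] w 0.0553 F [ 0.9 -0.3  0.8] j [-0.404  0.164  2.12  -0.     0.854  1.247]
(array([27.8,  0.4, -2.8]), array([ 0.21, -0.19, -0.08]))
```

```bash
python3 -m crank '[[14,0,0,0.2,-0.2,0,90],[28,0,0,0.2,-0.2,0,90],[28,0,0,0.2,-0.2,0,90],[28,0,-12,0.2,-0.2,0,90],[28,0,-24,0.2,-0.2,0,90],[28,0,-36,0.2,-0.2,0,90],[28,0,-48,0.2,-0.2,0,90],[28,0,-60,0.2,-0.2,0,90],[28,0,-72,0.2,-0.2,0,90],[28,0,-84,0.2,-0.2,0,90],[28,0,-96,0.2,-0.2,0,90],[28,0,-108,0.2,-0.2,0,90],[28,0,-120,0.2,-0.2,0,90],[28,0,-130,0.2,-0.2,0,90],[28,0,-140,0.2,-0.2,0,90],[28,0,-148,0.2,-0.2,0,90],[28,0,-152,0.2,-0.2,0,90],[28,0,-156,0.2,-0.2,0,90],[28,0,-156,0.2,-0.2,0,90]]'
python3 - <<'E'
from h import *
say(); s,p,r=tool(); print(p*1000@NV, p*1000@TV)
f=arm.grab_frame("wrist"); save(f,"l.png")
E
```

```text
clock: 21.88
tcp_pos: [0.5745, -0.0641, 0.0116]
tcp_rot: [1.616, 1.569, -1.61]
contact_force: [-0.1, 0.8, 0.2]
grip_width: 0.0551
t21.88 p [574.5 -64.1  11.6] X [-0.    -0.002 -1.   ] Y [-0.084 -0.996  0.002] w 0.0551 F [-0.1  0.8  0.2] j [-0.315  0.5    1.726 -0.002  0.915  1.341]
577.8709096338524 -15.940266827967992
```

View pics/l.png

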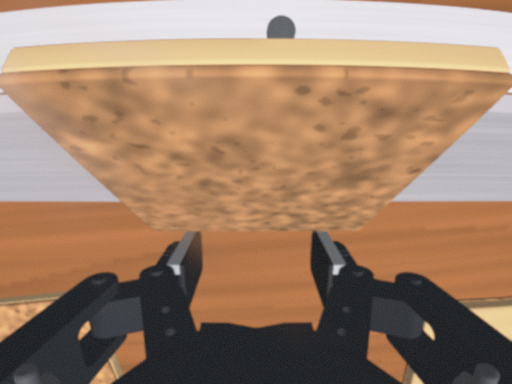

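```bash
python3 -m crank '[[0,0,-2,0,0,0,90],[0,0,-4.5,0,0,0,90],[0,0,-4.5,0,0,0,90]]'; python3 -m crank '[[0,0,-1,0,0,0,90],[0,0,-1,0,0,0,90]]';  python3 - <<'E'
from h import *
say(); s,p,r=tool(); print(p*1000@NV, p*1000@TV)
E
```

```text
clock: 22.3
tcp_pos: [0.579, -0.0645, 0.0116]
tcp_rot: [1.596, 1.569, -1.63]
contact_force: [0.0, -0.5, 0.2]
grip_width: 0.0555
clock: 22.55
tcp_pos: [0.5797, -0.0645, 0.0115]
tcp_rot: [1.375, 1.569, -1.85]
contact_force: [-0.2, -1.7, 0.2]
grip_width: 0.0551
t22.55 p [579.7 -64.5  11.5] X [-0.001 -0.002 -1.   ] Y [-0.084 -0.996  0.002] w 0.0551 F [-0.2 -1.7  0.2] j [-0.313  0.509  1.712 -0.002  0.92   1.343]
583.0897747943125 -15.896989557455296
```

```bash
python3 -m crank '[[0,0,-1.5,0,0,0,90],[0,0,-1.5,0,0,0,90],[0,0,1,0,0,0,90],[0,0,6,0,0,0,90],[0,0,12,0,0,0,90],[-60,0,14,0,0,0,90],[-120,0,14,0,0,0,110],[-180,0,14,0,0,0,130],[-180,0,14,0,0,0,130]]'
python3 - <<'E'
from h import *
say(); print(delta(lean(154,-16),-U,-NF))
f=arm.grab_frame("wrist"); save(f,"l2.png")
E
```

```text
clock: 23.68
tcp_pos: [0.5693, -0.064, 0.1979]
tcp_rot: [2.764, 1.559, -0.461]
contact_force: [0.5, -0.1, -0.5]
grip_width: 0.0421
t23.68 p [569.3 -64.  197.9] X [ 0.011 -0.005 -1.   ] Y [-0.084 -0.996  0.005] w 0.0421 F [ 0.5 -0.1 -0.5] j [-0.318  0.215  1.667 -0.002  1.248  1.337]
(array([  70.2,   -0.7, -112.1]), array([-86.92, -27.73, -28.11]))
```

View pics/l2.png

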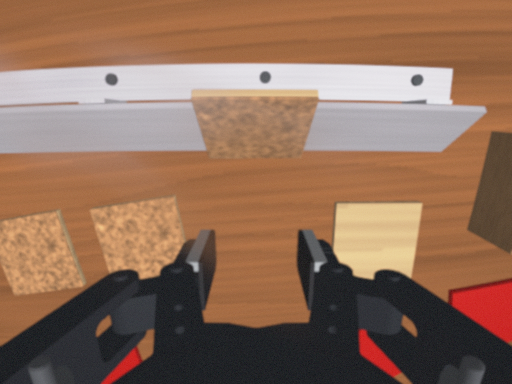

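```bash
python3 -m crank '[[10,-1,-60,-86.9,-27.7,-28.1,130],[10,-1,-112,-86.9,-27.7,-28.1,130],[10,-1,-112,-86.9,-27.7,-28.1,130],[10,-1,-112,-86.9,-27.7,-28.1,130],[10,-1,-112,-86.9,-27.7,-28.1,130],[10,-1,-112,-86.9,-27.7,-28.1,130],[10,-1,-112,-86.9,-27.7,-28.1,130],[10,-1,-112,-86.9,-27.7,-28.1,130],[10,-1,-112,-86.9,-27.7,-28.1,130],[70,-1,-112,-86.9,-27.7,-28.1,130],[70,-1,-112,-86.9,-27.7,-28.1,130],[70,-1,-112,-86.9,-27.7,-28.1,130]]';python3 - <<'E'
from h import *
say(); print(delta(lean(94,-16),-U,-NF))
f=arm.grab_frame("wrist"); save(f,"l3.png")
E
```

```text
clock: 25.22
tcp_pos: [0.677, -0.0716, 0.1216]
tcp_rot: [-1.576, 0.947, 3.053]
contact_force: [1.3, 0.4, 1.1]
grip_width: 0.042
t25.23 p [677.  -71.6 121.6] X [-0.582  0.052 -0.812] Y [ 0.809 -0.067 -0.584] w 0.0420 F [1.3 0.4 1.1] j [-0.239  0.982  0.793 -0.096  1.984 -0.166]
(array([51.1,  0.4,  1.3]), array([ 0.05, -0.17,  0.75]))
```

View pics/l3.png

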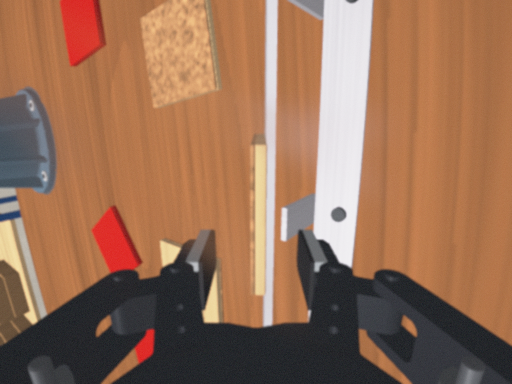

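```bash
python3 -m crank '[[15,0.4,1.3,0,-0.2,0.7,130],[30,0.4,1.3,0,-0.2,0.7,130],[42,0.4,1.3,0,-0.2,0.7,130],[51,0.4,1.3,0,-0.2,0.7,130],[51,0.4,1.3,0,-0.2,0.7,130],[51,0.4,1.3,0,-0.2,0.7,130]]';python3 - <<'E'
from h import *
say(); print(delta(lean(94,-16),-U,-NF))
f=arm.grab_frame("wrist"); save(f,"l4.png")
E
```

```text
clock: 26.02
tcp_pos: [0.6486, -0.0704, 0.0804]
tcp_rot: [-1.57, 0.962, 3.06]
contact_force: [-0.2, 0.9, -0.6]
grip_width: 0.0419
t26.02 p [648.6 -70.4  80.4] X [-0.57   0.047 -0.82 ] Y [ 0.818 -0.068 -0.572] w 0.0419 F [-0.2  0.9 -0.6] j [-0.245  0.945  0.939 -0.097  1.859 -0.162]
(array([ 1.1, -0.6, -0. ]), array([ 0.05,  0.06, -0.12]))
```

View pics/l4.png

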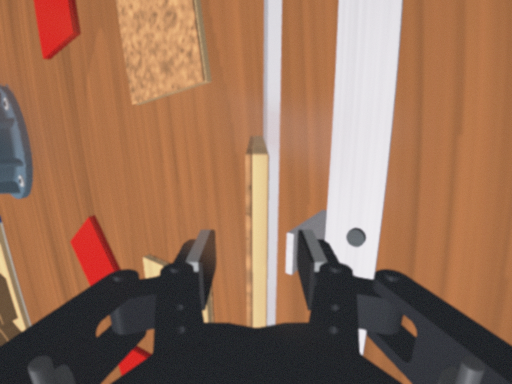

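Plate spans the fingers centrally. I'll close, lift and turn.

```bash
python3 -m crank '[[1,0,0,0,0,0,180],[1,0,0,0,0,0,240],[1,0,0,0,0,0,255],[1,0,0,0,0,0,255],[1,0,0,0,0,0,255],[1,0,0,0,0,0,255],[-19,0,0,0,0,0,255],[-39,0,0,0,0,0,255],[-59,0,0,0,0,0,255],[-59,0,0,0,0,0,255],[-59,0,0,0,0,0,255]]' 60
python3 - <<'E'
from h import *
say()
print(delta(nt(600,-16,200),*tilt(90))); print(delta(nt(520,-16,200),*tilt(70)));print(delta(nt(490,-16,150),*tilt(50)))
from kin import *
for a in (35,40,45,50):
    X=tilt(a)[0]; n=549.4-92.4*np.cos(np.radians(a)); z=92.4*np.sin(np.radians(a))+6
    for t in (-16,116): print(a,t,*[ (round(v[1],2),v[0].round(2)) for v in [min((ik(nt(n,t,z),X,j0) for j0 in ([-.5,.3,1.9,0.5,.3],[-.6,.0,2.3,-.5,.3])),key=lambda v:v[1])]])
E
```

```text
clock: 27.45
tcp_pos: [0.6812, -0.0729, 0.1271]
tcp_rot: [-1.571, 0.96, 3.059]
contact_force: [-0.9, 1.1, -0.5]
grip_width: 0.0085
t27.45 p [681.2 -72.9 127.1] X [-0.572  0.047 -0.819] Y [ 0.816 -0.067 -0.574] w 0.0085 F [-0.9  1.1 -0.5] j [-0.239  0.976  0.786 -0.098  1.983 -0.168]
(array([-1.100e+01, -1.114e+02,  1.000e-01]), array([8.0e-02, 2.0e-02, 3.5e+01]))
(array([  34.9, -176.9,   -0. ]), array([ 0.08,  0.  , 55.  ]))
(array([ 9.310e+01, -1.728e+02, -1.000e-01]), array([ 8.0e-02, -1.0e-02,  7.5e+01]))
35 -16 (np.float64(0.0), array([-0.7 ,  0.19,  2.58,  2.29,  0.68]))
35 116 (np.float64(0.0), array([-0.08,  0.23,  2.51,  3.15,  0.55]))
40 -16 (np.float64(0.0), array([-0.64,  0.08,  2.54,  2.12,  0.49]))
40 116 (np.float64(0.0), array([-0.08,  0.13,  2.48,  3.15,  0.34]))
45 -16 (np.float64(0.0), array([-0.59,  0.01,  2.49,  1.8 ,  0.36]))
45 116 (np.float64(0.0), array([-0.08,  0.07,  2.43,  3.15,  0.14]))
50 -16 (np.float64(0.0), array([-0.55, -0.02,  2.43,  1.31,  0.3 ]))
50 116 (np.float64(0.0), array([-0.09,  0.03,  2.38,  0.13,  0.03]))
```

```bash
python3 -m crank '[[-11,-35,0,0,0,10,255],[-11,-70,0,0,0,20,255],[-11,-111,0,0,0,35,255],[-11,-111,0,0,0,35,255],[12,-145,0,0,0,45,255],[35,-177,0,0,0,55,255],[35,-177,0,0,0,55,255],[64,-175,0,0,0,65,255],[93,-173,0,0,0,75,255],[93,-173,0,0,0,75,255],[93,-173,0,0,0,75,255],[93,-173,0,0,0,75,255]]'
python3 - <<'E'
from h import *
say()
print(delta(nt(490,-16,77),*tilt(50)))
E
```

```text
clock: 28.95
tcp_pos: [0.4883, -0.0574, 0.1519]
tcp_rot: [1.57, 0.872, -0.082]
contact_force: [0.3, 0.7, -0.3]
grip_width: 0.0085
t28.95 p [488.3 -57.4 151.9] X [ 0.641 -0.053 -0.765] Y [ 0.763 -0.062  0.644] w 0.0085 F [ 0.3  0.7 -0.3] j [-0.55  -0.264  2.409  0.72   0.456 -1.036]
(array([ 56.4, -49.2,  -0.5]), array([ 0.08, -0.05, -0.06]))
```

```bash
python3 -m crank '[[15,-12,0,0,0,0,255],[28,-25,0,0,0,0,255],[42,-37,0,0,0,0,255],[56,-49,-0.5,0,0,0,255],[56,-49,-0.5,0,0,0,255],[56,-49,-0.5,0,0,0,255],[56,-49,-0.5,0,0,0,255]]'
python3 - <<'E'
from h import *
say()
print(delta(nt(490,-16,75),*tilt(50)))
f=arm.grab_frame("scene"); save(f,"m.png",(60,100,330,230),2.4)
E
```

```text
clock: 29.82
tcp_pos: [0.4869, -0.0567, 0.0778]
tcp_rot: [1.569, 0.87, -0.083]
contact_force: [0.0, 0.7, -1.3]
grip_width: 0.0088
t29.82 p [486.9 -56.7  77.8] X [ 0.643 -0.053 -0.764] Y [ 0.762 -0.062  0.645] w 0.0088 F [ 0.   0.7 -1.3] j [-0.551 -0.023  2.435  1.304  0.306 -1.661]
(array([ 2.2, -1.8,  0.1]), array([ 0.12, -0.03, -0.17]))
```

View pics/m.png

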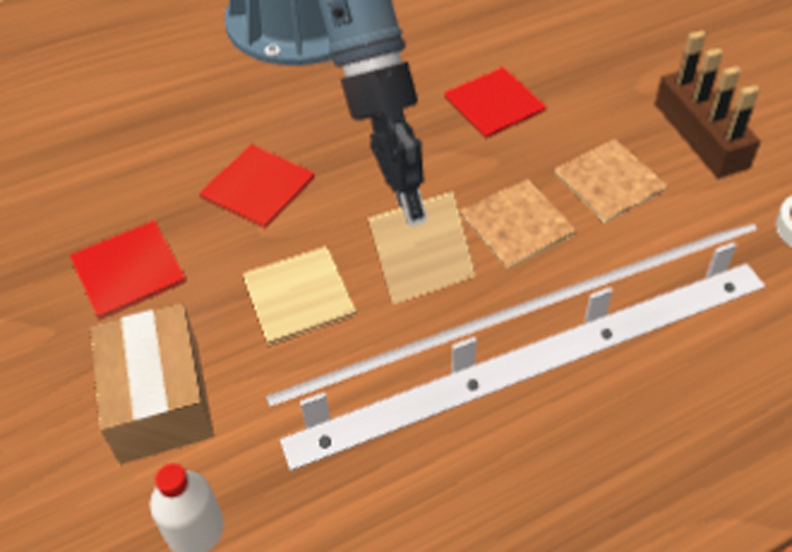

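```bash
python3 -m crank '[[2,-2,0,0,0,0,220],[2,-2,0,0,0,0,170],[2,-2,0,0,0,0,170],[-10,-2,0,0,0,0,170],[-25,-2,0,0,0,0,170],[-40,-2,0,0,0,0,170],[-55,-2,0,0,0,0,170],[-55,-2,0,0,0,0,170]]'
python3 - <<'E'
from h import *
say()
f=arm.grab_frame("scene"); save(f,"n.png",(60,100,330,230),2.4)
corks()
print(delta(nt(430,80,120),[0,0,-1],-TV))
E
```

```text
clock: 30.88
tcp_pos: [0.4495, -0.0538, 0.1184]
tcp_rot: [1.568, 0.869, -0.084]
contact_force: [0.5, -0.1, -0.7]
grip_width: 0.0287
t30.88 p [449.5 -53.8 118.4] X [ 0.643 -0.054 -0.764] Y [ 0.761 -0.062  0.645] w 0.0287 F [ 0.5 -0.1 -0.7] j [-0.624 -0.298  2.523  0.889  0.441 -1.27 ]
blank c [ 478.7 -197. ] size [103.  102.8] n,t 493.5 -156.4 minN 442.0 ang 85.3 hsv [ 18.  97. 213.]
blank c [489.5 -57.3] size [100.5 102.3] n,t 492.6 -16.3 minN 441.3 ang 85.4 hsv [ 28.  89. 189.]
blank c [502.5  74.5] size [102.   99.9] n,t 494.5 116.2 minN 436.2 ang 4.4 hsv [ 14. 130. 174.]
blank c [497.3 214.2] size [100.2 103. ] n,t 477.6 254.9 minN 419.0 ang 5.7 hsv [ 14. 130. 174.]
blank c [ 544.9 -390.1] size [ 92.6 134. ] n,t 575.6 -343.3 minN 504.8 ang 80.2 hsv [ 18.  69. 188.]
blank c [1016.2  -37.1] size [929.3 147.2] n,t 1015.7 47.8 minN 903.7 ang 90.0 hsv [  8. 166. 151.]
(array([-16.2, -15.5, -96. ]), array([ 86.03, -31.39, -31.41]))
```

View pics/n.png

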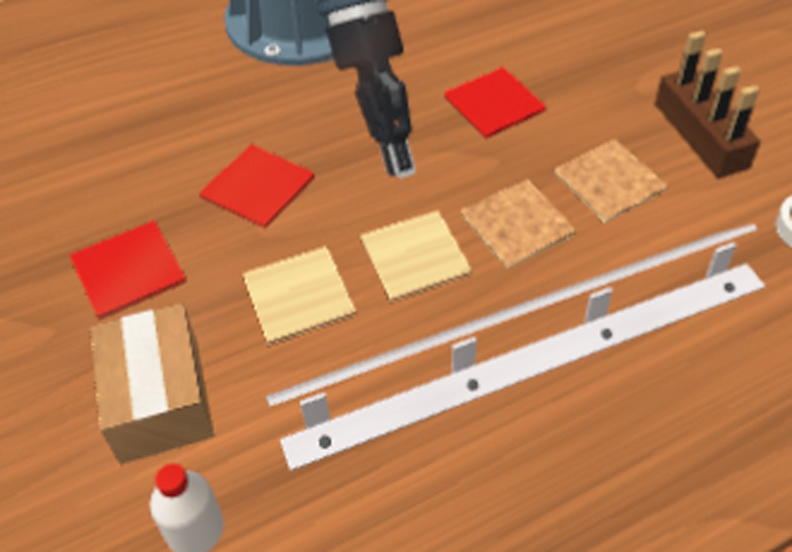

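```bash
python3 - <<'E'
from h import *
print(delta(nt(418,116,120),[0,0,-1],-TV))
E
python3 -m crank '[[-16,0,-30,9,-3,-3,90],[-24,-25,-70,86,-31,-31,90],[-24,-25,-131,86,-31,-31,90],[-24,-25,-131,86,-31,-31,90],[-24,-25,-131,86,-31,-31,90],[-24,-25,-131,86,-31,-31,90],[-24,-25,-131,86,-31,-31,90],[-24,-25,-131,86,-31,-31,90],[-24,-25,-131,86,-31,-31,90],[-24,-25,-131,86,-31,-31,90],[-24,-25,-131,86,-31,-31,90]]'
python3 - <<'E'
from h import *
say()
print(delta(nt(418,116,40),[0,0,-1],-TV))
E
```

```text
(array([ -24. ,  -24.7, -132. ]), array([ 86.03, -31.39, -31.41]))
clock: 32.35
tcp_pos: [0.4254, 0.0811, 0.1187]
tcp_rot: [2.326, 1.422, -0.555]
contact_force: [0.6, 0.1, -1.1]
grip_width: 0.0554
t32.35 p [425.4  81.1 118.7] X [ 0.126 -0.078 -0.989] Y [ 0.251 -0.962  0.108] w 0.0554 F [ 0.6  0.1 -1.1] j [-0.034 -0.045  2.139 -0.093  0.921  1.328]
(array([77.9, -8. ,  7.3]), array([19.69, -6.85, -5.14]))
```

```bash
python3 -m crank '[[0,-8,7,10,-3.5,-2.5,90],[0,-8,7,19.7,-6.8,-5.1,90],[40,-8,7,19.7,-6.8,-5.1,90],[78,-8,7,19.7,-6.8,-5.1,90],[78,-8,7,19.7,-6.8,-5.1,90],[78,-8,7,19.7,-6.8,-5.1,90]]'
python3 - <<'E'
from h import *
say(); s,p,r=tool(); print(p*1000@NV, p*1000@TV)
print(delta(nt(418,116,11.8),[0,0,-1],-TV))
E
```

```text
clock: 33.1
tcp_pos: [0.4271, 0.0799, 0.0413]
tcp_rot: [2.604, 1.566, -0.617]
contact_force: [0.1, -0.3, 0.3]
grip_width: 0.0551
t33.10 p [427.1  79.9  41.3] X [ 0.004 -0.003 -1.   ] Y [-0.079 -0.997  0.003] w 0.0551 F [ 0.1 -0.3  0.3] j [-0.088  0.184  2.091 -0.003  0.863  1.565]
418.9430885510831 115.28016671065998
(array([29.5, -0.8,  1.1]), array([ 0.23, -0.25, -0.15]))
```

```bash
python3 -m crank '[[14,0,0,0.2,-0.2,0,90],[29.5,-1,0,0.2,-0.2,0,90],[29.5,-1,0,0.2,-0.2,0,90],[29.5,-1,-12,0.2,-0.2,0,90],[29.5,-1,-24,0.2,-0.2,0,90],[29.5,-1,-36,0.2,-0.2,0,90],[29.5,-1,-48,0.2,-0.2,0,90],[29.5,-1,-60,0.2,-0.2,0,90],[29.5,-1,-72,0.2,-0.2,0,90],[29.5,-1,-84,0.2,-0.2,0,90],[29.5,-1,-96,0.2,-0.2,0,90],[29.5,-1,-108,0.2,-0.2,0,90],[29.5,-1,-120,0.2,-0.2,0,90],[29.5,-1,-130,0.2,-0.2,0,90],[29.5,-1,-140,0.2,-0.2,0,90],[29.5,-1,-148,0.2,-0.2,0,90],[29.5,-1,-155,0.2,-0.2,0,90],[29.5,-1,-159,0.2,-0.2,0,90],[29.5,-1,-159,0.2,-0.2,0,90]]'
python3 - <<'E'
from h import *
say(); s,p,r=tool(); print(p*1000@NV, p*1000@TV)
f=arm.grab_frame("wrist"); save(f,"o.png")
E
```

```text
clock: 35.48
tcp_pos: [0.586, 0.0677, 0.0124]
tcp_rot: [2.15, 1.567, -1.075]
contact_force: [-1.1, -0.2, 0.4]
grip_width: 0.0553
t35.48 p [586.   67.7  12.4] X [ 0.002 -0.003 -1.   ] Y [-0.083 -0.997  0.003] w 0.0553 F [-1.1 -0.2  0.4] j [-0.084  0.518  1.695 -0.004  0.926  1.572]
578.3114042069159 116.37008157349484
```

View pics/o.png

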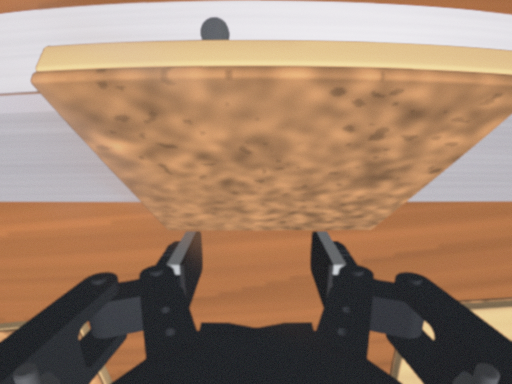

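```bash
python3 -m crank '[[0,0,-2,0,0,0,90],[0,0,-5,0,0,0,90],[0,0,-5,0,0,0,90]]'; python3 -m crank '[[0.5,0,-1,0,0,0,90],[0.5,0,-1,0,0,0,90]]';  python3 - <<'E'
from h import *
say(); s,p,r=tool(); print(p*1000@NV, p*1000@TV)
E
```

```text
clock: 35.9
tcp_pos: [0.5908, 0.0673, 0.0123]
tcp_rot: [2.052, 1.567, -1.173]
contact_force: [0.2, -0.1, -0.0]
grip_width: 0.0554
clock: 36.15
tcp_pos: [0.5912, 0.0673, 0.0118]
tcp_rot: [1.715, 1.568, -1.51]
contact_force: [-3.4, -0.0, 2.8]
grip_width: 0.0552
t36.15 p [591.2  67.3  11.8] X [ 0.    -0.003 -1.   ] Y [-0.083 -0.997  0.003] w 0.0552 F [-3.4 -0.   2.8] j [-0.084  0.528  1.68  -0.004  0.932  1.572]
583.4759495113753 116.39007735028378
```

```bash
python3 -m crank '[[0,0,1,0,0,0,90],[0,0,6,0,0,0,90],[0,0,12,0,0,0,90],[-60,0,14,0,0,0,90],[-120,0,14,0,0,0,110],[-180,0,14,0,0,0,130],[-180,0,14,0,0,0,130]]'
python3 - <<'E'
from h import *
say(); print(delta(lean(154,114),-U,-NF))
f=arm.grab_frame("wrist"); save(f,"o2.png")
from kin import *
print(ik(lean(94,114),-U,[0,.95,.9,0,1.86])); print(ik(lean(94,240),-U,[0,.95,.9,0,1.86]))
E
```

```text
clock: 37.02
tcp_pos: [0.5809, 0.0689, 0.1982]
tcp_rot: [2.912, 1.557, -0.313]
contact_force: [0.3, -0.2, -0.1]
grip_width: 0.0422
t37.02 p [580.9  68.9 198.2] X [ 0.013 -0.004 -1.   ] Y [-0.083 -0.997  0.003] w 0.0422 F [ 0.3 -0.2 -0.1] j [-0.083  0.24   1.636 -0.003  1.252  1.572]
(array([  70.7,    2.9, -111.4]), array([-86.84, -27.87, -28.16]))
(array([-0.08805729,  0.96250848,  0.90966323, -0.00274526,  1.88026444]), np.float64(0.00010154554501150086))
(array([0.06198474, 1.02718587, 0.79488869, 0.08874019, 1.92410509]), np.float64(0.00010154554501285617))
```

View pics/o2.png

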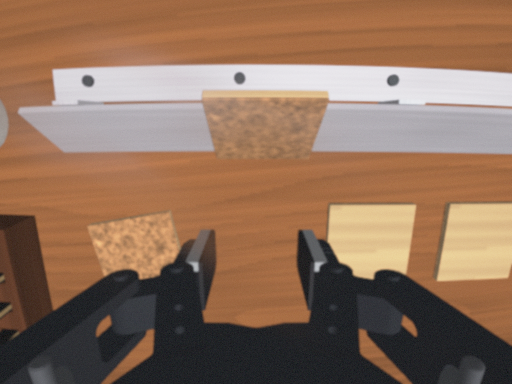

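```bash
python3 -m crank '[[10,8,-60,-86.9,-27.8,-28.1,130],[10,8,-111,-86.9,-27.8,-28.1,130],[10,8,-111,-86.9,-27.8,-28.1,130],[10,8,-111,-86.9,-27.8,-28.1,130],[10,8,-111,-86.9,-27.8,-28.1,130],[10,8,-111,-86.9,-27.8,-28.1,130],[10,8,-111,-86.9,-27.8,-28.1,130],[10,8,-111,-86.9,-27.8,-28.1,130],[10,8,-111,-86.9,-27.8,-28.1,130],[70,8,-111,-86.9,-27.8,-28.1,130],[70,8,-111,-86.9,-27.8,-28.1,130],[70,8,-111,-86.9,-27.8,-28.1,130]]';python3 - <<'E'
from h import *
say(); print(delta(lean(94,109),-U,-NF))
f=arm.grab_frame("wrist"); save(f,"o3.png")
E
```

```text
clock: 38.58
tcp_pos: [0.6869, 0.0515, 0.122]
tcp_rot: [-1.571, 0.947, 3.058]
contact_force: [-0.0, 0.7, 0.9]
grip_width: 0.0417
t38.58 p [686.9  51.5 122. ] X [-0.582  0.049 -0.812] Y [ 0.809 -0.067 -0.584] w 0.0417 F [-0.   0.7  0.9] j [-0.094  0.997  0.764 -0.007  2.003 -0.012]
(array([51.2,  1. , -0.4]), array([ 0.02, -0.01,  0.72]))
```

View pics/o3.png

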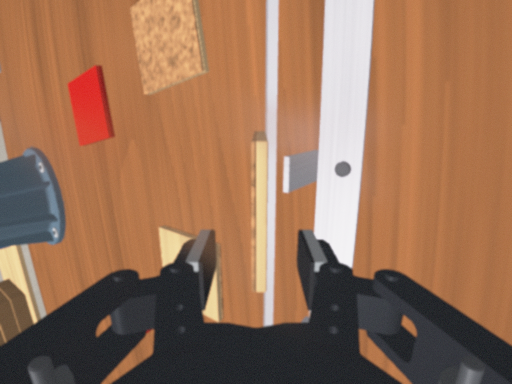

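```bash
python3 -m crank '[[15,1,-0.4,0,0,0.7,130],[30,1,-0.4,0,0,0.7,130],[42,1,-0.4,0,0,0.7,130],[51,1,-0.4,0,0,0.7,130],[51,1,-0.4,0,0,0.7,130],[52,1,-0.4,0,0,0.7,130],[52,0.6,-0.4,0,0,0.7,180],[52,0.6,-0.4,0,0,0.7,240],[52,0.6,-0.4,0,0,0.7,255],[52,0.6,-0.4,0,0,0.7,255],[52,0.6,-0.4,0,0,0.7,255],[52,0.6,-0.4,0,0,0.7,255]]' 60;python3 - <<'E'
from h import *
say(); print(delta(lean(94,109),-U,-NF))
E
```

```text
clock: 40.12
tcp_pos: [0.658, 0.0545, 0.0795]
tcp_rot: [-1.571, 0.962, 3.058]
contact_force: [1.7, 0.4, 2.6]
grip_width: 0.0085
t40.12 p [658.   54.5  79.5] X [-0.57   0.048 -0.82 ] Y [ 0.818 -0.068 -0.572] w 0.0085 F [1.7 0.4 2.6] j [-0.094  0.959  0.915 -0.006  1.876 -0.011]
(array([-0.2, -0.3,  0.1]), array([ 0.04, -0.  , -0.13]))
```

```bash
python3 -m crank '[[-20,0,0,0,0,0,255],[-40,0,0,0,0,0,255],[-60,0,0,0,0,0,255],[-60,0,0,0,0,0,255],[-60,0,0,0,0,0,255]]' 60
python3 - <<'E'
from h import *
say()
print(delta(nt(600,113,200),*tilt(90))); print(delta(nt(520,113,200),*tilt(70)));
from kin import *
for psi in (0,-10,-15,-20,-25,-30,10,20,30):
  print(psi,delta(nt(490,113,150),*tilt(55,psi)))
  for a in (50,55):
    X=tilt(a,psi)[0]; n=549.4-92.4*np.cos(np.radians(a)); z=92.4*np.sin(np.radians(a))+6
    for t in (113,): print(psi,a,t,*[ (round(v[1],2),v[0].round(2)) for v in [min((ik(nt(n,t,z),X,j0) for j0 in ([-.1,.3,1.9,0.5,.3],[-.1,.0,2.3,-.5,.3])),key=lambda v:v[1])]])
E
```

```text
clock: 40.75
tcp_pos: [0.6912, 0.0517, 0.1272]
tcp_rot: [-1.571, 0.96, 3.058]
contact_force: [-0.2, 1.0, -1.4]
grip_width: 0.0085
t40.75 p [691.2  51.7 127.2] X [-0.572  0.048 -0.819] Y [ 0.816 -0.068 -0.574] w 0.0085 F [-0.2  1.  -1.4] j [-0.094  0.993  0.756 -0.006  2.003 -0.012]
(array([ -11.1, -111. ,   -3.9]), array([ 4.0e-02, -1.0e-02,  3.5e+01]))
(array([  34.8, -176.5,   -4. ]), array([ 3.0e-02, -2.0e-02,  5.5e+01]))
0 (array([  92.9, -172.4,   -4. ]), array([ 3.e-02, -2.e-02,  7.e+01]))
0 50 113 (np.float64(0.0), array([-0.1 ,  0.03,  2.38,  0.34,  0.03]))
0 55 113 (np.float64(0.0), array([-0.1 ,  0.02,  2.32,  0.05,  0.19]))
-10 (array([  92.9, -172.4,   -4. ]), array([ 1.068e+01, -2.000e-02,  6.981e+01]))
-10 50 113 (np.float64(7.66), array([ 0.01,  0.06,  2.34, -1.14,  0.18]))
-10 55 113 (np.float64(0.0), array([-0.01,  0.06,  2.28, -0.61,  0.25]))
-15 (array([  92.9, -172.4,   -4. ]), array([ 1.600e+01, -2.000e-02,  6.958e+01]))
-15 50 113 (np.float64(18.68), array([ 0.06,  0.08,  2.31, -1.14,  0.27]))
-15 55 113 (np.float64(0.0), array([ 0.04,  0.08,  2.26, -0.77,  0.31
[... 673 characters left out ...]
 2.17, -0.9 ,  0.52]))
10 (array([  92.9, -172.4,   -4. ]), array([-1.062e+01, -2.000e-02,  6.981e+01]))
10 50 113 (np.float64(0.0), array([-0.21,  0.01,  2.4 ,  1.32,  0.2 ]))
10 55 113 (np.float64(0.0), array([-0.19,  0.01,  2.33,  0.67,  0.26]))
20 (array([  92.9, -172.4,   -4. ]), array([-2.126e+01, -2.000e-02,  6.925e+01]))
20 50 113 (np.float64(0.0), array([-0.32,  0.02,  2.4 ,  1.28,  0.38]))
20 55 113 (np.float64(0.0), array([-0.28,  0.01,  2.33,  0.89,  0.39]))
30 (array([  92.9, -172.4,   -4. ]), array([-3.188e+01, -2.000e-02,  6.831e+01]))
30 50 113 (np.float64(0.0), array([-0.41,  0.05,  2.37,  1.19,  0.55]))
30 55 113 (np.float64(0.0), array([-0.35,  0.04,  2.31,  0.93,  0.54]))
```

```bash
python3 -m crank '[[-11,-35,0,0,0,10,255],[-11,-70,0,0,0,20,255],[-11,-111,-4,0,0,35,255],[-11,-111,-4,0,0,35,255],[12,-145,-4,0,0,45,255],[35,-177,-4,0,0,55,255],[35,-177,-4,0,0,55,255],[64,-175,-4,0,0,65,255],[93,-172,-4,0,0,70,255],[93,-172,-4,0,0,70,255],[93,-172,-4,0,0,70,255],[93,-172,-4,0,0,70,255]]'
python3 - <<'E'
from h import *
say()
print(delta(nt(496,113,80.5),*tilt(55)))
E
```

```text
clock: 42.25
tcp_pos: [0.5015, 0.0713, 0.1533]
tcp_rot: [1.571, 0.955, -0.083]
contact_force: [-0.1, -0.2, -1.9]
grip_width: 0.0085
t42.25 p [501.5  71.3 153.3] X [ 0.576 -0.048 -0.816] Y [ 0.813 -0.068  0.578] w 0.0085 F [-0.1 -0.2 -1.9] j [-0.099 -0.178  2.3    0.024  0.403 -0.035]
(array([ 60.6, -40.3,  -0.1]), array([-0.  , -0.02, -0.28]))
```

```bash
python3 -m crank '[[20,-14,0,0,0,0,255],[40,-28,0,0,0,0,255],[55,-36,0,0,0,0,255],[61,-40,0,0,0,0,255],[61,-40,0,0,0,0,255],[61,-40,0,0,0,0,255]]'
python3 - <<'E'
from h import *
say()
f=arm.grab_frame("scene"); save(f,"q.png",(60,100,330,230),2.4)
E
```

```text
clock: 43.0
tcp_pos: [0.5024, 0.0714, 0.0789]
tcp_rot: [1.571, 0.956, -0.083]
contact_force: [-0.1, 0.2, -0.8]
grip_width: 0.0085
t43.00 p [502.4  71.4  78.9] X [ 0.575 -0.048 -0.817] Y [ 0.814 -0.068  0.576] w 0.0085 F [-0.1  0.2 -0.8] j [-0.099  0.029  2.325  0.055  0.174 -0.067]
```

View pics/q.png

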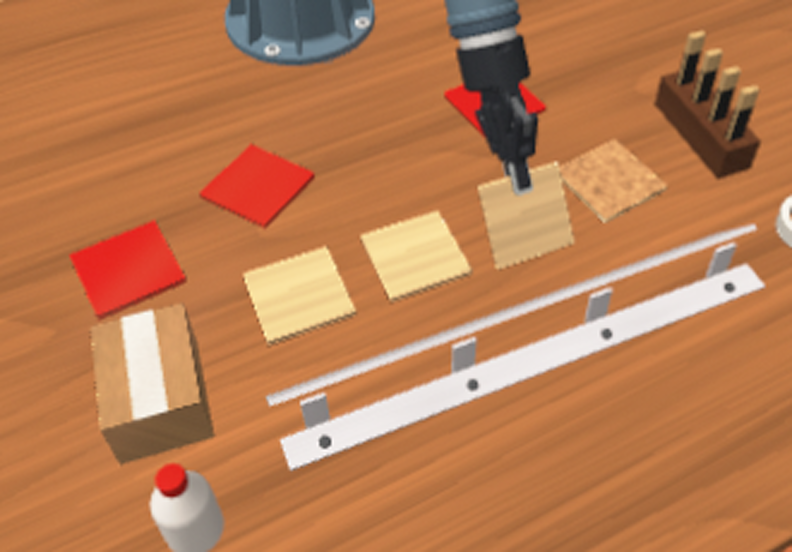

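```bash
python3 -m crank '[[0,0,0,0,0,0,220],[0,0,0,0,0,0,170],[0,0,0,0,0,0,170],[-12,0,0,0,0,0,170],[-27,0,0,0,0,0,170],[-42,0,0,0,0,0,170],[-57,0,0,0,0,0,170],[-57,0,0,0,0,0,170]]'
python3 - <<'E'
from h import *
say()
f=arm.grab_frame("scene"); save(f,"r.png",(60,100,330,230),2.4)
corks()
print(delta(nt(401,255,120),[0,0,-1],-TV))
E
```

```text
clock: 44.05
tcp_pos: [0.4689, 0.0743, 0.1255]
tcp_rot: [1.571, 0.956, -0.082]
contact_force: [-0.6, -0.2, 0.5]
grip_width: 0.0288
t44.05 p [468.9  74.3 125.5] X [ 0.575 -0.047 -0.817] Y [ 0.814 -0.068  0.577] w 0.0288 F [-0.6 -0.2  0.5] j [-0.101 -0.197  2.388  0.032  0.336 -0.045]
blank c [ 478.6 -197. ] size [103.  102.6] n,t 493.4 -156.4 minN 442.0 ang 85.3 hsv [ 18.  97. 211.]
blank c [489.4 -57.3] size [100.5 102.6] n,t 492.5 -16.3 minN 441.0 ang 85.4 hsv [ 18.  97. 211.]
blank c [498.8  71.7] size [100.4 102.1] n,t 491.0 113.0 minN 439.8 ang 85.0 hsv [ 39.  80. 165.]
blank c [497.1 214.6] size [ 99.8 102.5] n,t 477.5 255.3 minN 419.4 ang 5.3 hsv [ 14. 130. 172.]
blank c [ 541.9 -389.6] size [ 92.6 127.7] n,t 572.5 -343.1 minN 504.7 ang 80.0 hsv [ 19.  67. 187.]
blank c [1011.8  -59.7] size [877.4 135.7] n,t 1013.3 24.9 minN 911.2 ang 89.7 hsv [  8. 167. 150.]
(array([ -30.7,  -51.6, -142. ]), array([ 86.93, -27.55, -27.5 ]))
```

View pics/r.png

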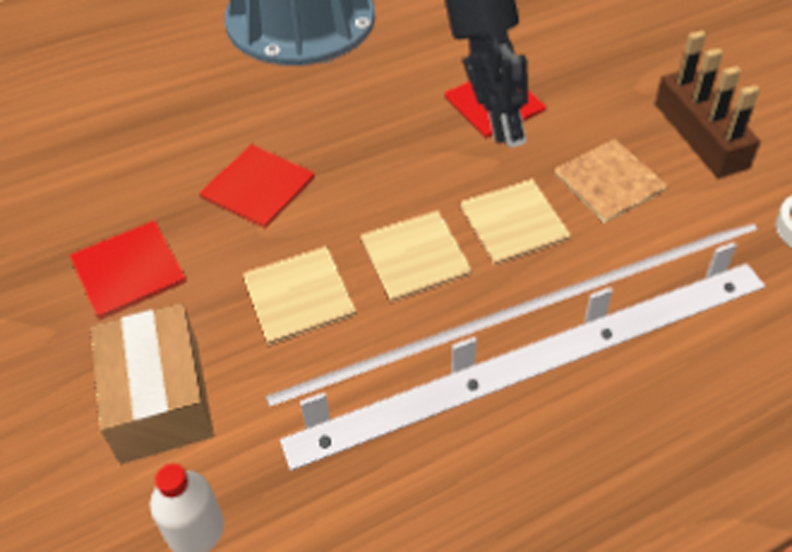

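```bash
python3 -m crank '[[-20,0,-20,9,-3,-3,90],[-31,-20,-60,18,-6,-6,90],[-31,-51,-110,87,-27.5,-27.5,90],[-31,-51,-142,87,-27.5,-27.5,90],[-31,-51,-142,87,-27.5,-27.5,90],[-31,-51,-142,87,-27.5,-27.5,90],[-31,-51,-142,87,-27.5,-27.5,90],[-31,-51,-142,87,-27.5,-27.5,90],[-31,-51,-142,87,-27.5,-27.5,90],[-31,-51,-142,87,-27.5,-27.5,90],[-31,-51,-142,87,-27.5,-27.5,90],[-31,-51,-142,87,-27.5,-27.5,90],[-31,-51,-142,87,-27.5,-27.5,90]]'
python3 - <<'E'
from h import *
say(); s,p,r=tool(); print(p*1000@NV, p*1000@TV)
print(delta(nt(401,255,40),[0,0,-1],-TV))
E
```

```text
clock: 45.78
tcp_pos: [0.4206, 0.2206, 0.1198]
tcp_rot: [0.135, 1.57, -3.089]
contact_force: [0.1, -0.5, 0.4]
grip_width: 0.0551
t45.77 p [420.6 220.6 119.8] X [-0.001 -0.    -1.   ] Y [-0.082 -0.997  0.   ] w 0.0551 F [ 0.1 -0.5  0.4] j [0.232 0.118 1.958 0.    1.066 1.885]
400.71830069430956 254.88169111843226
(array([79.8, -0.1, -0.3]), array([ 0.07,  0.04, -0.  ]))
```

```bash
python3 -m crank '[[50,0,0,0,0,0,90],[90,0,0,0,0,0,90],[108,0,0,0,0,0,90],[108,0,0,0,0,0,90],[108,0,-12,0,0,0,90],[108,0,-24,0,0,0,90],[108,0,-36,0,0,0,90],[108,0,-48,0,0,0,90],[108,0,-60,0,0,0,90],[108,0,-72,0,0,0,90],[108,0,-84,0,0,0,90],[108,0,-96,0,0,0,90],[108,0,-108,0,0,0,90],[108,0,-120,0,0,0,90],[108,0,-132,0,0,0,90],[108,0,-144,0,0,0,90],[108,0,-156,0,0,0,90],[108,0,-166,0,0,0,90],[108,0,-174,0,0,0,90],[108,0,-174,0,0,0,90]]'
python3 - <<'E'
from h import *
say(); s,p,r=tool(); print(p*1000@NV, p*1000@TV)
f=arm.grab_frame("wrist"); save(f,"s.png")
E
```

```text
clock: 48.28
tcp_pos: [0.5951, 0.206, 0.0127]
tcp_rot: [-2.31, 1.569, 0.747]
contact_force: [0.2, -0.7, -0.8]
grip_width: 0.0554
t48.27 p [595.1 206.   12.7] X [ 0.001  0.001 -1.   ] Y [-0.085 -0.996 -0.001] w 0.0554 F [ 0.2 -0.7 -0.8] j [1.450e-01 5.850e-01 1.586e+00 1.000e-03 9.690e-01 1.800e+00]
575.8428753939701 254.91374012386663
```

View pics/s.png

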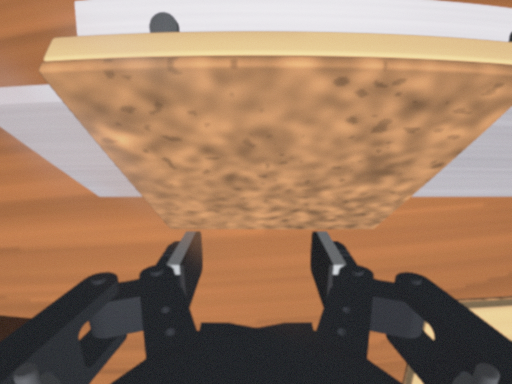

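```bash
python3 -m crank '[[1,0,-4,0,0,0,90],[1,0,-7.5,0,0,0,90],[1,0,-7.5,0,0,0,90]]'; python3 -m crank '[[0,0,-1,0,0,0,90],[0,0,-1,0,0,0,90]]';  python3 - <<'E'
from h import *
say(); s,p,r=tool(); print(p*1000@NV, p*1000@TV)
E
```

```text
clock: 48.7
tcp_pos: [0.6019, 0.2055, 0.0114]
tcp_rot: [-1.834, 1.57, 1.223]
contact_force: [-0.7, 0.1, 0.4]
grip_width: 0.0552
clock: 48.95
tcp_pos: [0.6026, 0.2054, 0.0114]
tcp_rot: [-1.157, 1.57, 1.9]
contact_force: [-0.7, 0.7, -1.2]
grip_width: 0.0552
t48.95 p [602.6 205.4  11.4] X [-0.     0.001 -1.   ] Y [-0.084 -0.996 -0.001] w 0.0552 F [-0.7  0.7 -1.2] j [1.420e-01 5.990e-01 1.566e+00 1.000e-03 9.770e-01 1.797e+00]
583.3394499483597 254.93082824360553
```

```bash
python3 -m crank '[[0,0,-1.5,0,0,0,90],[0,0,-1.5,0,0,0,90]]'; python3 -m crank '[[0,0,1,0,0,0,90],[0,0,6,0,0,0,90],[0,0,13,0,0,0,90],[-60,0,16,0,0,0,90],[-120,0,16,0,0,0,110],[-180,0,16,0,0,0,130],[-180,0,16,0,0,0,130]]'
python3 - <<'E'
from h import *
say(); print(delta(lean(154,249),-U,-NF))
f=arm.grab_frame("wrist"); save(f,"s2.png")
E
```

```text
clock: 49.2
tcp_pos: [0.603, 0.2054, 0.0112]
tcp_rot: [-0.157, 1.568, 2.901]
contact_force: [-6.5, 0.4, 2.7]
grip_width: 0.055
clock: 50.08
tcp_pos: [0.5919, 0.2071, 0.1986]
tcp_rot: [-2.849, 1.558, 0.208]
contact_force: [0.4, 0.6, -0.5]
grip_width: 0.0417
t50.08 p [591.9 207.1 198.6] X [ 0.013  0.003 -1.   ] Y [-0.084 -0.996 -0.004] w 0.0417 F [ 0.4  0.6 -0.5] j [1.470e-01 3.280e-01 1.523e+00 1.000e-03 1.277e+00 1.802e+00]
(array([  71. ,    7. , -112.1]), array([-86.79, -28.14, -27.79]))
```

View pics/s2.png

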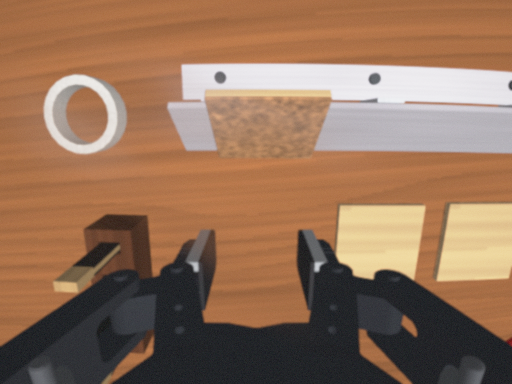

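```bash
python3 -m crank '[[10,9,-60,-86.8,-28.1,-27.8,130],[10,9,-112,-86.8,-28.1,-27.8,130],[10,9,-112,-86.8,-28.1,-27.8,130],[10,9,-112,-86.8,-28.1,-27.8,130],[10,9,-112,-86.8,-28.1,-27.8,130],[10,9,-112,-86.8,-28.1,-27.8,130],[10,9,-112,-86.8,-28.1,-27.8,130],[10,9,-112,-86.8,-28.1,-27.8,130],[10,9,-112,-86.8,-28.1,-27.8,130],[70,9,-112,-86.8,-28.1,-27.8,130],[70,9,-112,-86.8,-28.1,-27.8,130],[70,9,-112,-86.8,-28.1,-27.8,130]]';python3 - <<'E'
from h import *
say(); print(delta(lean(94,247),-U,-NF))
f=arm.grab_frame("wrist"); save(f,"s3.png")
E
```

```text
clock: 51.62
tcp_pos: [0.6986, 0.188, 0.1215]
tcp_rot: [-1.566, 0.946, 3.061]
contact_force: [-0.1, 0.4, 0.9]
grip_width: 0.0414
t51.62 p [698.6 188.  121.5] X [-0.583  0.047 -0.811] Y [ 0.808 -0.069 -0.585] w 0.0414 F [-0.1  0.4  0.9] j [0.063 1.08  0.62  0.095 2.06  0.166]
(array([50.9,  0.5, -1.5]), array([-0.11,  0.11,  0.82]))
```

View pics/s3.png

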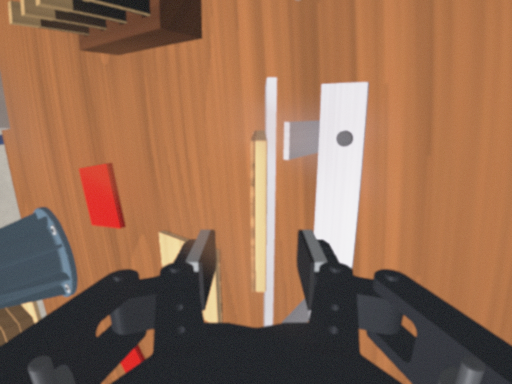

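```bash
python3 -m crank '[[15,0.5,-1.5,0,0,0.8,130],[30,0.5,-1.5,0,0,0.8,130],[42,0.5,-1.5,0,0,0.8,130],[51,0.5,-1.5,0,0,0.8,130],[51,0.5,-1.5,0,0,0.8,130],[51,0.5,-1.5,0,0,0.8,130],[51,0.5,-1.5,0,0,0.8,180],[51,0.5,-1.5,0,0,0.8,240],[51,0.5,-1.5,0,0,0.8,255],[51,0.5,-1.5,0,0,0.8,255],[51,0.5,-1.5,0,0,0.8,255],[51,0.5,-1.5,0,0,0.8,255]]' 60;python3 - <<'E'
from h import *
say(); print(delta(lean(94,247),-U,-NF))
E
```

```text
clock: 53.18
tcp_pos: [0.6701, 0.1919, 0.08]
tcp_rot: [-1.567, 0.962, 3.061]
contact_force: [1.7, 0.1, 1.8]
grip_width: 0.0084
t53.17 p [670.1 191.9  80. ] X [-0.57   0.046 -0.82 ] Y [ 0.817 -0.07  -0.572] w 0.0084 F [1.7 0.1 1.8] j [0.071 1.032 0.784 0.092 1.927 0.161]
(array([ 0.5, -0.5,  0.2]), array([-0.08,  0.1 , -0.13]))
```

```bash
python3 -m crank '[[-20,0,0,0,0,0,255],[-40,0,0,0,0,0,255],[-60,0,0,0,0,0,255],[-60,0,0,0,0,0,255],[-60,0,0,0,0,0,255]]' 60
python3 - <<'E'
from h import *
say()
from kin import *
for psi in (0,10,15,20):
  for a in (50,55,60):
    X=tilt(a,psi)[0]; n=549.4-92.4*np.cos(np.radians(a)); z=92.4*np.sin(np.radians(a))+6
    for t in (247,): print(psi,a,t,*[ (round(v[1],2),v[0].round(2)) for v in [min((ik(nt(n,t,z),X,j0) for j0 in ([.1,.3,1.9,0.5,.3],[.1,.0,2.3,-.5,.3])),key=lambda v:v[1])]])
E
```

```text
clock: 53.8
tcp_pos: [0.7034, 0.1893, 0.1275]
tcp_rot: [-1.566, 0.96, 3.062]
contact_force: [-0.1, -0.2, -0.9]
grip_width: 0.009
t53.80 p [703.4 189.3 127.5] X [-0.572  0.046 -0.819] Y [ 0.816 -0.07  -0.573] w 0.0090 F [-0.1 -0.2 -0.9] j [0.065 1.077 0.608 0.094 2.06  0.168]
0 50 247 (np.float64(5.71), array([ 0.3 ,  0.17,  2.21, -1.14,  0.26]))
0 55 247 (np.float64(0.0), array([ 0.28,  0.16,  2.16, -0.72,  0.31]))
0 60 247 (np.float64(0.0), array([ 0.25,  0.17,  2.1 , -0.43,  0.41]))
10 50 247 (np.float64(0.0), array([ 0.21,  0.14,  2.26, -1.  ,  0.09]))
10 55 247 (np.float64(0.0), array([ 0.2 ,  0.13,  2.2 , -0.3 ,  0.21]))
10 60 247 (np.float64(0.0), array([ 0.19,  0.14,  2.13, -0.14,  0.35]))
15 50 247 (np.float64(0.0), array([0.16, 0.13, 2.27, 0.27, 0.04]))
15 55 247 (np.float64(0.0), array([0.16, 0.12, 2.21, 0.06, 0.2 ]))
15 60 247 (np.float64(0.0), array([0.15, 0.13, 2.14, 0.04, 0.34]))
20 50 247 (np.float64(0.0), array([0.11, 0.12, 2.29, 1.15, 0.11]))
20 55 247 (np.float64(0.0), array([0.12, 0.11, 2.22, 0.4 , 0.22]))
20 60 247 (np.float64(0.0), array([0.12, 0.13, 2.15, 0.21, 0.35]))
```

Run:
```python
from h import *
print(delta(nt(600,247,200),*tilt(90))); print(delta(nt(520,247,200),*tilt(70)));print(delta(nt(496,247,150),*tilt(55)))
```

```text
(array([ -10.5, -111.4,    0.5]), array([-0.04,  0.15, 34.99]))
(array([  35.4, -176.9,    0.5]), array([-2.000e-02,  1.600e-01,  5.499e+01]))
(array([  90.1, -167.9,    0.4]), array([ 0.  ,  0.16, 69.99]))
```

```bash
python3 -m crank '[[-11,-35,0,0,0,10,255],[-11,-70,0,0,0,20,255],[-11,-111,0,0,0.1,35,255],[-11,-111,0,0,0.1,35,255],[12,-145,0,0,0.1,45,255],[35,-177,0.5,0,0.1,55,255],[35,-177,0.5,0,0.1,55,255],[62,-172,0.5,0,0.1,65,255],[90,-168,0.4,0,0.1,70,255],[90,-168,0.4,0,0.1,70,255],[90,-168,0.4,0,0.1,70,255],[90,-168,0.4,0,0.1,70,255]]'
python3 - <<'E'
from h import *
say()
print(delta(nt(496,247,79.5),*tilt(55)))
E
```

```text
clock: 55.3
tcp_pos: [0.518, 0.2048, 0.1535]
tcp_rot: [1.572, 0.956, -0.084]
contact_force: [0.5, 0.1, -1.5]
grip_width: 0.0086
t55.30 p [518.  204.8 153.5] X [ 0.575 -0.048 -0.817] Y [ 0.814 -0.069  0.577] w 0.0086 F [ 0.5  0.1 -1.5] j [ 0.276  0.005  2.135 -0.473  0.463  0.729]
(array([ 58.7, -45.3,   0.4]), array([-0.06,  0.01, -0.25]))
```

```bash
python3 -m crank '[[20,-15,0,0,0,0,255],[40,-31,0,0,0,0,255],[54,-41,0,0,0,0,255],[59,-45,0.4,0,0,0,255],[59,-45,0.4,0,0,0,255],[59,-45,0.4,0,0,0,255]]'
python3 - <<'E'
from h import *
say()
f=arm.grab_frame("scene"); save(f,"u.png",(60,100,330,230),2.4)
E
```

```text
clock: 56.05
tcp_pos: [0.5148, 0.2048, 0.0794]
tcp_rot: [1.571, 0.955, -0.084]
contact_force: [-3.8, 0.3, 5.4]
grip_width: 0.0083
t56.05 p [514.8 204.8  79.4] X [ 0.576 -0.048 -0.816] Y [ 0.813 -0.068  0.578] w 0.0083 F [-3.8  0.3  5.4] j [ 0.278  0.168  2.165 -0.757  0.303  1.034]
```

View pics/u.png

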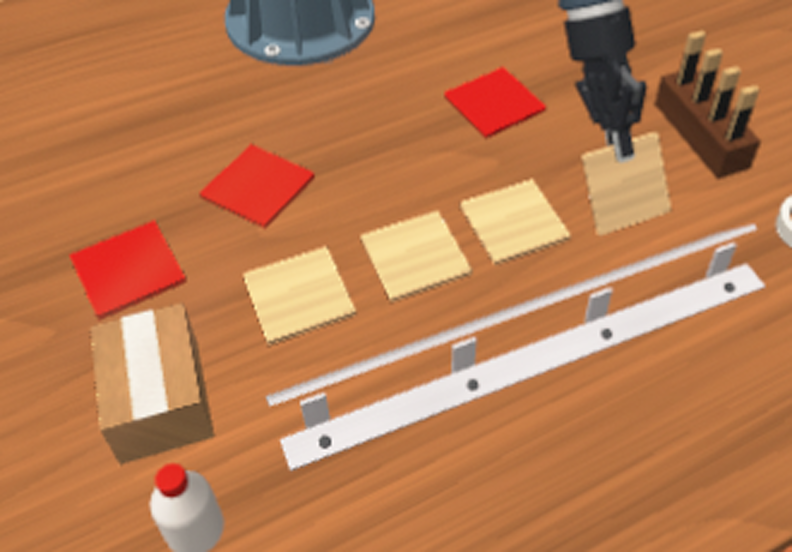

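```bash
python3 -m crank '[[0,0,0,0,0,0,220],[0,0,0,0,0,0,170],[0,0,0,0,0,0,170],[-12,0,0,0,0,0,170],[-27,0,0,0,0,0,170],[-42,0,0,0,0,0,170],[-57,0,0,0,0,0,170],[-100,0,0,0,0,0,170],[-100,0,0,0,0,0,170]]'
python3 - <<'E'
from h import *
say()
f=arm.grab_frame("scene"); save(f,"v.png",(60,100,330,230),2.4)
f=arm.grab_frame("top"); save(f,"v2.png",(90,100,330,130),2.4)
corks()
E
```

```text
clock: 57.22
tcp_pos: [0.456, 0.2103, 0.1619]
tcp_rot: [1.574, 0.953, -0.08]
contact_force: [1.0, -1.0, -0.1]
grip_width: 0.0284
t57.23 p [456.  210.3 161.9] X [ 0.577 -0.046 -0.815] Y [ 0.813 -0.068  0.579] w 0.0284 F [ 1.  -1.  -0.1] j [ 0.341 -0.135  2.244 -0.504  0.512  0.801]
blank c [ 478.5 -198.2] size [100.5 102.6] n,t 493.4 -157.6 minN 442.0 ang 85.3 hsv [ 18.  97. 212.]
blank c [489.4 -57.3] size [100.5 102.6] n,t 492.5 -16.3 minN 441.0 ang 85.4 hsv [ 18.  97. 212.]
blank c [498.6  71.6] size [100.5 102.5] n,t 490.9 113.0 minN 439.4 ang 85.0 hsv [ 18.  97. 211.]
blank c [512.4 205.2] size [101.4 102.6] n,t 493.5 247.2 minN 442.0 ang 85.1 hsv [ 20.  95. 204.]
blank c [ 542.2 -389.7] size [ 92.6 128.4] n,t 572.8 -343.1 minN 504.7 ang 80.0 hsv [ 19.  67. 187.]
blank c [1013.1  -56.1] size [884.6 138.2] n,t 1014.2 28.5 minN 910.5 ang 89.7 hsv [  8. 167. 150.]
```

View pics/v.png

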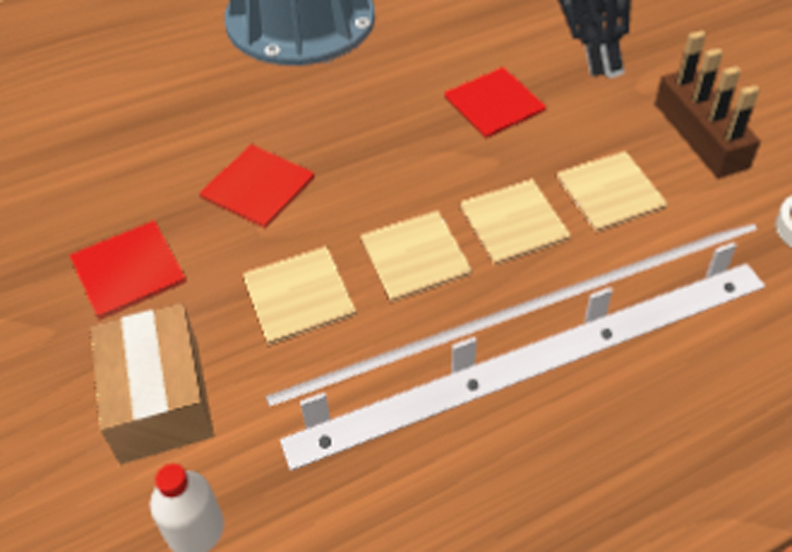

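View pics/v2.png

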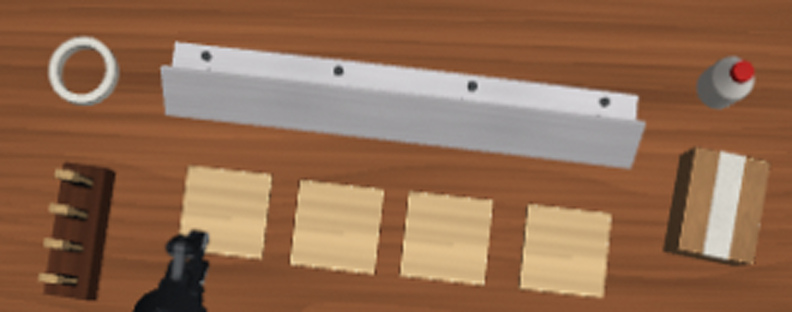

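All four blanks now lie wood-up, at crop positions (225,212), (337,227), (447,238) and (565,251). Next I'll locate the sticks from two views and work out feasible wrist poses.

Run:
```python
from h import *
f=arm.grab_frame("top"); g=arm.grab_frame("scene")
save(f,"w1.png",(100,160,45,70),10); save(g,"w2.png",(325,105,60,70),9)
```

```text
(no output)
```

View pics/w1.png

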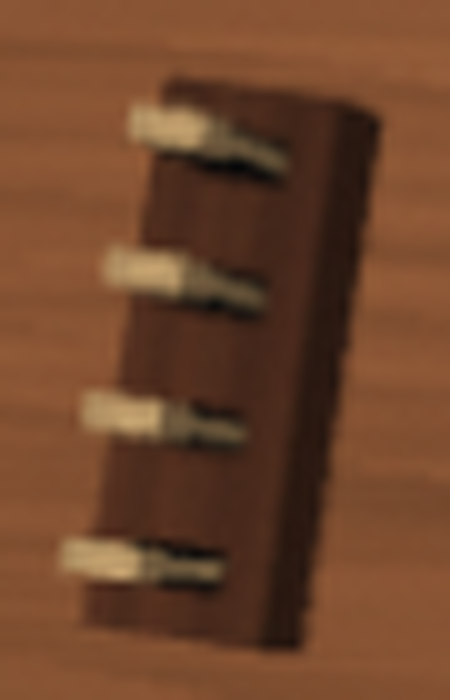

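View pics/w2.png

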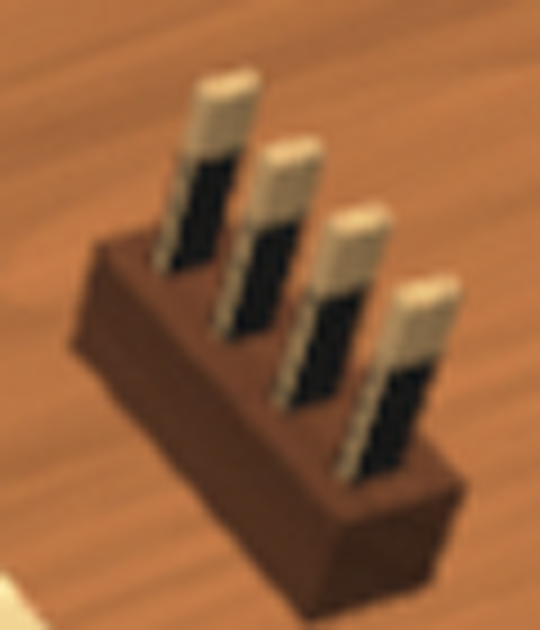

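Run:
```python
from h import *
f=arm.grab_frame("top"); g=arm.grab_frame("scene")
c=np.array([(163,78),(338,103),(83,625),(262,648)])/10-.45+[100,160]
w=px2w(f,c,.05)[:,:2]*1000; print(w.round(1),"center",w.mean(0)); d=(w[0]-w[2]+w[1]-w[3]); print("len",np.linalg.norm(d)/2,"dir",np.degrees(np.arctan2(d[1],d[0])))
b=np.array([(155,270),(218,335),(280,405),(343,480)])/9-.44+[325,105]
tp=np.array([(227,78),(290,146),(358,213),(428,287)])/9-.44+[325,105]
W=px2w(g,tp,.125)*1000; print("scene tops",W.round(1), np.degrees(np.arctan2(*(W[3]-W[0])[1::-1])))
t2=np.array([(133,122),(108,264),(88,407),(65,556)])/10-.45+[100,160]
print("top tops(left end faces)",(px2w(f,t2,.125)*1000).round(1))
```

```text
[[560.5 389.2]
 [554.9 339.5]
 [408.7 404.1]
 [404.2 353.5]] center [482.06046433 371.59286015]
len 151.96277999687823 dir -5.466839115936934
scene tops [[422.2 382.2 125. ]
 [461.1 377.4 125. ]
 [498.8 374.5 125. ]
 [537.9 370.  125. ]] -6.035517430438077
top tops(left end faces) [[540.  374.7 125. ]
 [502.7 379.3 125. ]
 [465.3 382.7 125. ]
 [426.4 387.  125. ]]
```

```bash
cat > ik6.py <<'E'
from kin import *; from h import *
import itertools
def r5(j):
    return R.from_euler('z',j[0])*R.from_euler('y',j[1]+j[2])*R.from_euler('z',j[3])*R.from_euler('y',j[4])
# phi from data: j , Y
PH=[]
for j,X,Y in [([-.094,.959,.915,-.006,1.876,-.011],(-.57,.048,-.82),(.818,-.068,-.572)),([.341,-.135,2.244,-.504,.512,.801],(.577,-.046,-.815),(.813,-.068,.579)),([-1.481,.181,1.607,0,1.354,-.206],(0,.001,-1),(.292,-.957,-.001))]:
    y=r5(j).inv().apply(Y); PH.append(np.arctan2(y[1],y[0])-j[5])
PH=np.array(PH)
def ik6(p,X,Y):
    X=np.array(X)/np.linalg.norm(X)
    best=None
    for j0 in itertools.product([np.arctan2(p[1],p[0])-.2],[.3],[1.9],[-.8,0,.8,1.6,2.4,3.2,4.0],[.5,1.2]):
        j,c=ik(p,X,list(j0))
        if best is None or c<best[1]: best=(j,c)
        if c<1e-3: break
    j,c=best
    y=r5(j).inv().apply(Y); q=np.arctan2(y[1],y[0])-PH[0]; q=(q+np.pi)%(2*np.pi)-np.pi
    return np.r_[j,q],c
E
python3 - <<'E'
from ik6 import *
print(PH)
row=np.array([np.cos(np.radians(-5.7)),np.sin(np.radians(-5.7)),0]); lat=np.array([-row[1],row[0],0])
S=[(537.7,367.8),(499.9,371.6),(462.1,375.4),(424.3,379.2)]
for i in (0,3):
  for a in (55,60,65,90,115,120):
    X=np.cos(np.radians(a))*row-np.sin(np.radians(a))*ZV
    for sg in (1,):
        j,c=ik6(np.r_[S[i],108],X,sg*lat); print("grasp",i,a,sg,round(c,2),j.round(2))
# place: heading psi from n; jaw horizontal Y=±(z x h)
for nm,c0 in dict(b1=nt(493,-157,30),b4=nt(493,247,30)).items():
  for psi in range(-180,180,30):
    h=R.from_euler('z',psi,degrees=True).apply(NV)
    for a in (30,):
      X=np.cos(np.radians(a))*h-np.sin(np.radians(a))*ZV
      # grasp point is stick end: 45 mm back from centre along -h
      p=c0-45*h
      j,c=ik6(p,X,np.cross(ZV,h)); 
      if c<1: print(nm,psi,a,round(c,3),j.round(2))
E
```

```text
[ 3.14171361 -3.14162777  3.1412415 ]
grasp 0 55 1 0.0 [ 0.59  0.34  1.85 -0.73  0.58 -0.34]
grasp 0 60 1 0.0 [ 0.56  0.34  1.81 -0.54  0.64 -0.52]
grasp 0 65 1 0.0 [ 0.54  0.35  1.76 -0.4   0.71 -0.67]
grasp 0 90 1 0.0 [ 0.42  0.49  1.5   0.    1.15 -1.05]
grasp 0 115 1 0.0 [ 0.33  0.73  1.19  0.18  1.62 -1.17]
grasp 0 120 1 0.0 [ 0.32  0.78  1.13  0.21  1.71 -1.17]
grasp 3 55 1 0.0 [ 0.75  0.23  2.   -0.8   0.65 -0.13]
grasp 3 60 1 0.0 [ 0.72  0.22  1.97 -0.62  0.67 -0.31]
grasp 3 65 1 0.0 [ 0.68  0.22  1.94 -0.47  0.72 -0.48]
grasp 3 90 1 0.0 [ 0.52  0.33  1.73 -0.    1.09 -0.95]
grasp 3 115 1 0.0 [ 0.41  0.55  1.48  0.21  1.5  -1.12]
grasp 3 120 1 0.0 [ 0.39  0.6   1.43  0.24  1.58 -1.14]
b1 -180 30 0.0 [-0.42  1.13  0.94 -0.33  2.08  1.23]
b1 -150 30 0.0 [-0.24  1.02  1.14 -0.6   1.85  1.  ]
b1 -120 30 0.0 [-0.09  0.86  1.47 -0.86  1.54  0.89]
b1 -30 30 0.0 [-0.63  0.47  2.51  3.11  0.89  1.58]
b1 0 30 0.0 [-1.29  0.47  2.48  1.82  0.99  1.78]
b1 30 30 0.0 [-1.34  0.55  2.16  1.16  1.18  2.02]
b1 60 30 0.0 [-1.2   0.72  1.78  0.81  1.46  2.1 ]
b1 90 30 0.0 [-1.01  0.89  1.41  0.55  1.76  2.04]
b1 120 30 0.0 [-0.82  1.05  1.1   0.3   2.01  1.86]
b1 150 30 0.0 [-0.62  1.14  0.92 -0.01  2.13  1.56]
b4 -180 30 0.0 [0.07 1.18 0.84 0.16 2.16 1.74]
b4 -150 30 0.0 [ 0.26  1.22  0.75 -0.19  2.2   1.37]
b4 -120 30 0.0 [ 0.45  1.15  0.89 -0.5   2.03  1.06]
b4 -90 30 0.0 [ 0.6   0.99  1.2  -0.74  1.72  0.88]
b4 -60 30 0.0 [ 0.71  0.81  1.58 -1.02  1.36  0.83]
b4 0 30 0.0 [0.46 0.5  2.33 3.83 0.79 1.34]
b4 30 30 0.0 [-0.19  0.47  2.48  2.43  0.9   1.72]
b4 60 30 0.0 [-0.49  0.52  2.26  1.47  1.04  1.99]
b4 90 30 0.0 [-0.45  0.66  1.89  0.99  1.32  2.13]
b4 120 30 0.0 [-0.3   0.85  1.5   0.7   1.64  2.13]
b4 150 30 0.0 [-0.12  1.03  1.13  0.45  1.94  2.  ]
```

```bash
cat > enum.py <<'E'
from ik6 import *
row=np.array([np.cos(np.radians(-5.7)),np.sin(np.radians(-5.7)),0]); lat=np.array([-row[1],row[0],0])
S=[(537.7,367.8),(499.9,371.6),(462.1,375.4),(424.3,379.2)]
def gpose(lean,g,sg):
    # lean=+1: tool leans toward robot (X points +row/down); -1 the other way
    X=lean*np.sin(np.radians(g))*row-np.cos(np.radians(g))*ZV; Y=sg*lat
    return X,Y
def fpose(lean,g,sg,psi):
    X,Y=gpose(lean,g,sg); G=np.c_[X,Y,np.cross(X,Y)]; ut=G.T@ZV
    h=R.from_euler('z',psi,degrees=True).apply(NV)
    Xf=np.cos(np.radians(g))*h-np.sin(np.radians(g))*ZV   # hmm angle between X and -up is g
    # stick up -> -h ; choose Y sign consistent
    for s2 in (1,-1):
        Yf=s2*np.cross(ZV,h); F=np.c_[Xf,Yf,np.cross(Xf,Yf)]
        if np.linalg.norm(F@ut+h)<1e-6: return Xf,Yf
if __name__=="__main__":
    g=40
    for lean in (1,-1):
        for sg in (1,-1):
            for i in (0,3):
                j,c=ik6(np.r_[S[i],105],*gpose(lean,g,sg)); print("GRASP",lean,sg,i,round(c,2),j.round(2))
            for psi in (0,45,90,135,180,-135,-90,-45):
                o=[]
                for t in (-157,-16,113,247):
                    h=R.from_euler('z',psi,degrees=True).apply(NV)
                    r=fpose(lean,g,sg,psi)
                    j,c=ik6(nt(493,t,30)-40*h,*r); o.append((round(c,1),j.round(2).tolist()) if c<1 else None)
                print(lean,sg,psi,o)
E
python3 enum.py
```

```text
Traceback (most recent call last):
  File "enum.py", line 1, in <module>
    from ik6 import *
  File "ik6.py", line 1, in <module>
    from kin import *; from h import *
  File "kin.py", line 1, in <module>
    import numpy as np
  File "enum.py", line 2, in <module>
    row=np.array([np.cos(np.radians(-5.7)),np.sin(np.radians(-5.7)),0]); lat=np.array([-row[1],row[0],0])
NameError: name 'np' is not defined
```

```bash
mv enum.py poses.py; python3 poses.py
```

```text
GRASP 1 1 0 0.0 [ 0.62  0.36  1.88 -0.95  0.55 -0.11]
GRASP 1 1 3 0.0 [ 0.79  0.25  2.02 -1.    0.64  0.08]Traceback (most recent call last):
  File "poses.py", line 27, in <module>
    j,c=ik6(nt(493,t,30)-40*h,*r); o.append((round(c,1),j.round(2).tolist()) if c<1 else None)
        ~~~^^^^^^^^^^^^^^^^^^^^^^
TypeError: Value after * must be an iterable, not NoneType
```

```bash
sed -i 's/<1e-6/<1e-2/' poses.py; python3 poses.py
```

```text
GRASP 1 1 0 0.0 [ 0.62  0.36  1.88 -0.95  0.55 -0.11]
GRASP 1 1 3 0.0 [ 0.79  0.25  2.02 -1.    0.64  0.08]
1 1 0 [(np.float64(0.0), [-1.15, 0.29, 2.46, 1.71, 0.74, -1.05]), (np.float64(0.0), [-0.71, 0.23, 2.58, 2.27, 0.63, -1.24]), (np.float64(0.0), [-0.09, 0.26, 2.51, 3.12, 0.5, -1.56]), (np.float64(0.0), [0.4, 0.36, 2.31, 3.99, 0.49, -2.03])]
1 1 45 [(np.float64(0.0), [-1.2, 0.52, 2.01, 0.9, 1.18, -0.94]), (np.float64(0.0), [-1.02, 0.4, 2.23, 1.07, 1.04, -0.98]), (np.float64(0.0), [-0.73, 0.34, 2.37, 1.34, 0.89, -1.0]), (np.float64(0.0), [-0.3, 0.33, 2.38, 1.73, 0.71, -1.0])]
1 1 90 [(np.float64(0.0), [-0.98, 0.78, 1.5, 0.5, 1.61, -1.08]), (np.float64(0.0), [-0.82, 0.66, 1.73, 0.61, 1.45, -1.04]), (np.float64(0.0), [-0.63, 0.59, 1.86, 0.74, 1.32, -0.98]), (np.float64(0.0), [-0.38, 0.56, 1.93, 0.91, 1.19, -0.89])]
1 1 135 [(np.float64(0.0), [-0.71, 0.97, 1.13, 0.13, 1.9, -1.43]), (np.float64(0.0), [-0.54, 0.88, 1.31, 0.25, 1.79, -1.3]), (np.float64(0.0), [-0.37, 0.84, 1.39, 0.38, 1.71, -1.18]), (np.float64(0.0), [-0.18, 0.83, 1.4, 0.51, 1.64, -1.04])]
1 1 180 [(np.float64(0.0), [-0
[... 5933 characters left out ...]
92, -1.58]), (np.float64(0.0), [0.08, 1.04, 1.01, 0.14, 1.96, -1.41])]
-1 -1 -135 [(np.float64(0.0), [-0.2, 0.83, 1.4, -0.65, 1.55, -2.24]), (np.float64(0.0), [0.0, 0.86, 1.33, -0.52, 1.67, -2.12]), (np.float64(0.0), [0.18, 0.94, 1.2, -0.4, 1.79, -2.02]), (np.float64(0.0), [0.34, 1.06, 0.96, -0.29, 1.94, -1.92])]
-1 -1 -90 [(np.float64(0.0), [-0.09, 0.57, 1.89, -1.09, 1.04, -2.38]), (np.float64(0.0), [0.18, 0.64, 1.76, -0.9, 1.22, -2.33]), (np.float64(0.0), [0.39, 0.74, 1.58, -0.76, 1.39, -2.3]), (np.float64(0.0), [0.56, 0.88, 1.31, -0.66, 1.58, -2.28])]
-1 -1 -45 [(np.float64(0.0), [-0.36, 0.32, 2.38, 3.99, 0.53, -2.0]), None, None, (np.float64(0.0), [0.67, 0.61, 1.82, -1.09, 1.04, -2.42])]
```

```bash
cat > st.py <<'E'
from poses import *
G=35
def pre(i,back,dz=0,S=S): 
    X,Y=gpose(1,G,1); return delta(np.r_[S[i],105+dz]-back*X,X,Y)
E
python3 - <<'E'
from st import *
say()
X,Y=gpose(1,G,1)
for i in range(4): print(i,[v.round(2) for v in ik6(np.r_[S[i],105],X,Y)])
print(pre(3,90))
for t,psi in ((-157,0),(-157,15),(-157,30),(-16,90),(113,90),(247,90)):
    h=R.from_euler('z',psi,degrees=True).apply(NV); print(t,psi,[v.round(2) for v in ik6(nt(493,t,30)-40*h,*fpose(1,G,1,psi))])
E
```

```text
t57.58 p [455.1 208.9 157.7] X [ 0.571 -0.05  -0.819] Y [ 0.817 -0.068  0.573] w 0.0282 F [ 0.5 -0.3  0.6] j [ 0.339 -0.127  2.245 -0.505  0.511  0.802]
0 [array([ 0.59,  0.35,  1.85, -0.73,  0.58, -0.33]), np.float64(0.0)]
1 [array([ 0.64,  0.31,  1.9 , -0.76,  0.59, -0.26]), np.float64(0.0)]
2 [array([ 0.69,  0.27,  1.95, -0.79,  0.61, -0.19]), np.float64(0.0)]
3 [array([ 0.75,  0.23,  2.  , -0.81,  0.64, -0.12]), np.float64(0.0)]
(array([ -72.9,  -66.9, -167.9]), array([-89.22,  -0.35,  -0.32]))
-157 0 [array([-1.21,  0.37,  2.47,  1.8 ,  0.86, -1.21]), np.float64(0.0)]
-157 15 [array([-1.29,  0.42,  2.34,  1.4 ,  0.97, -1.1 ]), np.float64(0.0)]
-157 30 [array([-1.28,  0.49,  2.17,  1.14,  1.1 , -1.03]), np.float64(0.0)]
-16 90 [array([-0.84,  0.72,  1.69,  0.64,  1.52, -1.06]), np.float64(0.0)]
113 90 [array([-0.65,  0.64,  1.84,  0.78,  1.39, -1.02]), np.float64(0.0)]
247 90 [array([-0.41,  0.61,  1.91,  0.96,  1.25, -0.95]), np.float64(0.0)]
```

```bash
python3 -m crank '[[-73,-20,-40,-10,0,0,130],[-73,-40,-80,-89,0,0,130],[-73,-67,-130,-89,0,0,130],[-73,-67,-168,-89,0,0,130],[-73,-67,-168,-89,0,0,130],[-73,-67,-168,-89,0,0,130],[-73,-67,-168,-89,0,0,130],[-73,-67,-168,-89,0,0,130],[-73,-67,-168,-89,0,0,130],[-73,-67,-168,-89,0,0,130],[-73,-67,-168,-89,0,0,130]]' 30
python3 - <<'E'
from st import *
say(); print(pre(3,0))
f=arm.grab_frame("wrist"); save(f,"x.png")
print(w2px(f,[np.r_[s,125]/1000 for s in S]).round(0), w2px(f,[np.r_[S[3],50]/1000]))
E
```

```text
clock: 58.95
tcp_pos: [0.3729, 0.3847, 0.1795]
tcp_rot: [0.016, 0.959, -0.086]
contact_force: [0.4, 0.6, 0.3]
grip_width: 0.042
t58.95 p [372.9 384.7 179.5] X [ 0.572 -0.049 -0.818] Y [0.099 0.995 0.009] w 0.0420 F [0.4 0.6 0.3] j [ 0.843  0.046  2.026 -0.694  0.803 -0.199]
(array([90.7, -1.1, -0.5]), array([-0.29,  0.06, -0.45]))
[[255. 287.]
 [254. 270.]
 [254. 250.]
 [254. 224.]] [[253.68873839 153.79202106]]
```

View pics/x.png

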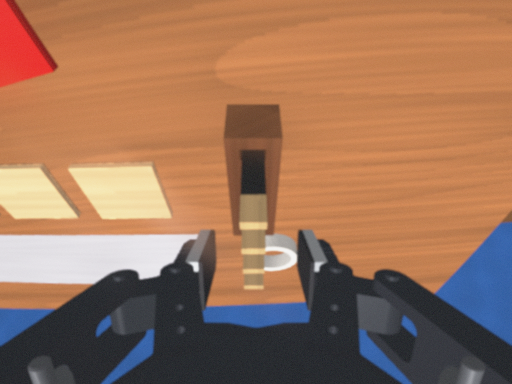

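Wrist view: the stick tops at (254,226), (254,252), (254,271) and (254,289) match my predictions within 2 px and sit between the fingers. I'll take the nearest stick.

```bash
python3 -m crank '[[30,-1,-0.5,0,0,-0.4,130],[60,-1,-0.5,0,0,-0.4,130],[80,-1,-0.5,0,0,-0.4,130],[90.7,-1,-0.5,0,0,-0.4,130],[90.7,-1,-0.5,0,0,-0.4,130],[90.7,-1,-0.5,0,0,-0.4,170],[90.7,-1,-0.5,0,0,-0.4,190],[90.7,-1,-0.5,0,0,-0.4,230],[90.7,-1,-0.5,0,0,-0.4,255],[90.7,-1,-0.5,0,0,-0.4,255]]' 30
python3 - <<'E'
from st import *
say(); print(pre(3,0))
f=arm.grab_frame("wrist"); save(f,"x2.png")
E
```

```text
clock: 60.25
tcp_pos: [0.4246, 0.3798, 0.1062]
tcp_rot: [0.007, 0.957, -0.096]
contact_force: [-1.2, -1.9, 5.8]
grip_width: 0.0193
t60.25 p [424.6 379.8 106.2] X [ 0.573 -0.055 -0.818] Y [0.101 0.995 0.004] w 0.0193 F [-1.2 -1.9  5.8] j [ 0.754  0.233  2.002 -0.812  0.639 -0.111]
(array([ 0.8, -0.6, -0.9]), array([-0.24,  0.15, -0.12]))
```

View pics/x2.png

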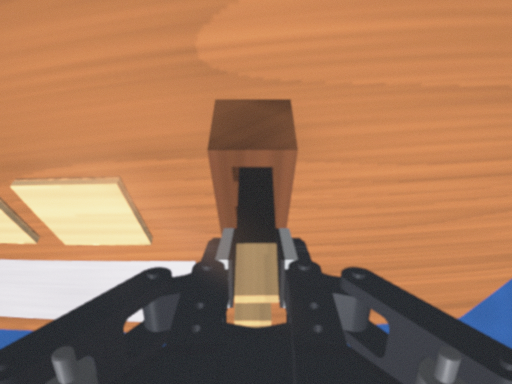

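```bash
python3 -m crank '[[-12,0,8.6,0,0,0,255],[-25,0,17.2,0,0,0,255],[-37,0,25.8,0,0,0,255],[-49,0,34.4,0,0,0,255],[-70,0,49,0,0,0,255],[-90,0,63,0,0,0,255],[-90,0,63,0,0,0,255],[-90,0,63,0,0,0,255]]' 40
python3 - <<'E'
from st import *
say()
h=R.from_euler('z',90,degrees=True).apply(NV); r=fpose(1,G,1,90); print(r)
for dz in (120,): print(delta(nt(493,247,30+dz)-40*h,*r))
f=arm.grab_frame("wrist"); save(f,"x3.png")
E
```

```text
clock: 61.3
tcp_pos: [0.4237, 0.3787, 0.2145]
tcp_rot: [0.005, 0.959, -0.098]
contact_force: [-0.5, -0.4, -0.8]
grip_width: 0.019
t61.30 p [423.7 378.7 214.5] X [ 0.571 -0.056 -0.819] Y [0.102 0.995 0.003] w 0.0190 F [-0.5 -0.4 -0.8] j [ 0.754  0.04   1.949 -0.628  0.826 -0.356]
(array([ 0.06831728,  0.81628501, -0.57357644]), array([ 0.9965, -0.0834, -0.    ]))
(array([ 113.3, -204. ,   50.3]), array([95.4 , 69.69, 16.64]))
```

View pics/x3.png

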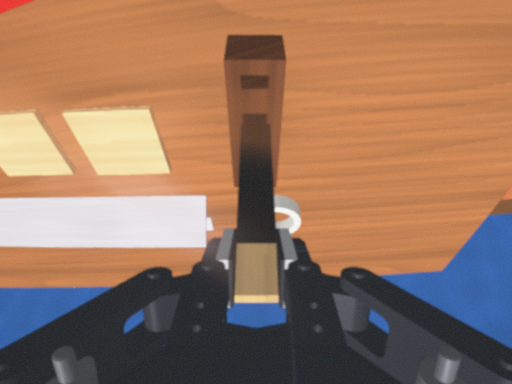

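```bash
python3 -m crank '[[0,-50,0,0,0,0,255],[0,-100,0,0,0,0,255],[20,-150,30,10,7,2,255],[60,-204,87,95.4,69.7,16.6,255],[60,-204,87,95.4,69.7,16.6,255],[60,-204,87,95.4,69.7,16.6,255],[60,-204,87,95.4,69.7,16.6,255],[60,-204,87,95.4,69.7,16.6,255],[60,-204,87,95.4,69.7,16.6,255],[60,-204,87,95.4,69.7,16.6,255],[60,-204,87,95.4,69.7,16.6,255],[60,-204,87,95.4,69.7,16.6,255],[60,-204,87,95.4,69.7,16.6,255],[60,-204,87,95.4,69.7,16.6,255],[60,-204,87,95.4,69.7,16.6,255],[60,-204,87,95.4,69.7,16.6,255]]'
python3 - <<'E'
from st import *
say()
h=R.from_euler('z',90,degrees=True).apply(NV); r=fpose(1,G,1,90)
print(delta(nt(493,247,50)-40*h,*r),delta(nt(493,247,30)-40*h,*r))
f=arm.grab_frame("wrist"); save(f,"x4.png"); f=arm.grab_frame("scene"); save(f,"x5.png",(130,60,280,200),2.8)
E
```

```text
clock: 63.35
tcp_pos: [0.5086, 0.1657, 0.2159]
tcp_rot: [3.139, 0.612, 1.488]
contact_force: [0.4, 0.8, 0.1]
grip_width: 0.019
t63.35 p [508.6 165.7 215.9] X [ 0.068  0.816 -0.575] Y [ 0.997 -0.081  0.002] w 0.0190 F [0.4 0.8 0.1] j [-0.409  0.217  1.926  0.892  1.48  -0.646]
(array([ 94.9,  -0.4, 136. ]), array([0.19, 0.07, 0.02])) (array([106.4,  -0.5, 152.4]), array([0.19, 0.07, 0.02]))
```

View pics/x4.png

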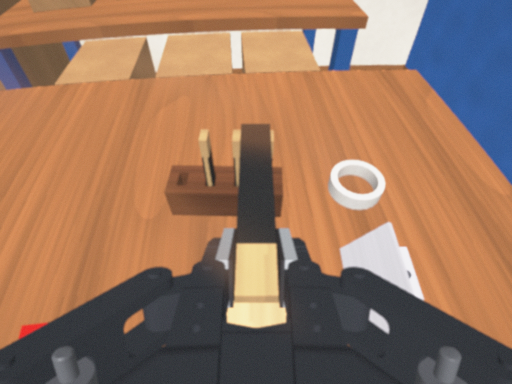

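View pics/x5.png

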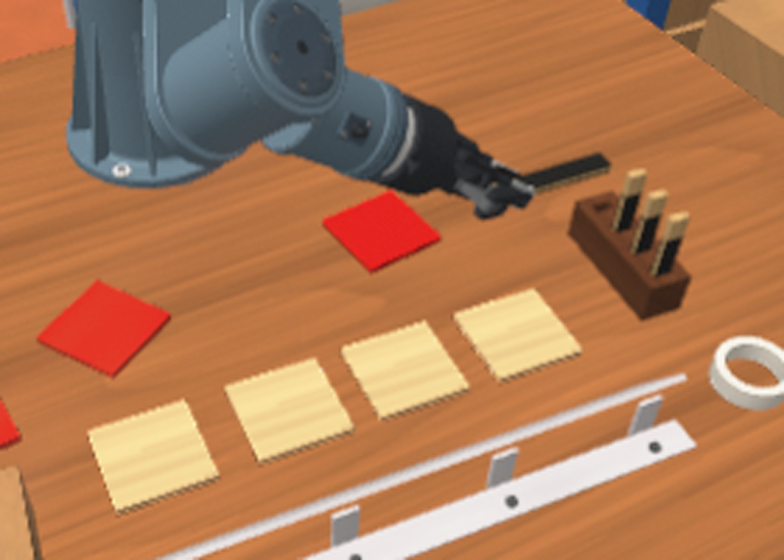

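```bash
python3 -m crank '[[30,0,42,0,0,0,255],[60,0,86,0,0,0,255],[85,-0.4,122,0,0,0,255],[95,-0.4,136,0,0,0,255],[102,-0.4,146,0,0,0,255],[106,-0.4,152,0,0,0,255],[106,-0.4,152,0,0,0,255]]'
python3 - <<'E'
from st import *
say()
h=R.from_euler('z',90,degrees=True).apply(NV); r=fpose(1,G,1,90)
print(delta(nt(493.5,247.2,28)-41*h,*r))
f=arm.grab_frame("scene"); save(f,"x6.png",(230,100,160,110),4.5)
f=arm.grab_frame("top"); hsv=masks(f["img"])
save(f,"x7.png",(100,150,140,90),5)
E
```

```text
clock: 64.32
tcp_pos: [0.5084, 0.1651, 0.0305]
tcp_rot: [3.14, 0.611, 1.487]
contact_force: [0.0, -0.0, -0.7]
grip_width: 0.0192
t64.33 p [508.4 165.1  30.5] X [ 0.068  0.816 -0.574] Y [ 0.997 -0.083  0.001] w 0.0192 F [ 0.  -0.  -0.7] j [-0.411  0.607  1.912  0.956  1.253 -0.952]
(array([0.8, 0.6, 2.5]), array([ 0.08, -0.  , -0.  ]))
```

View pics/x6.png

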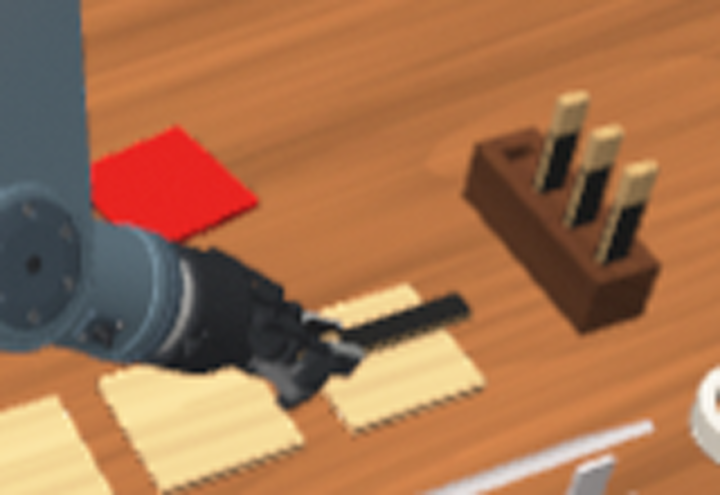

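View pics/x7.png

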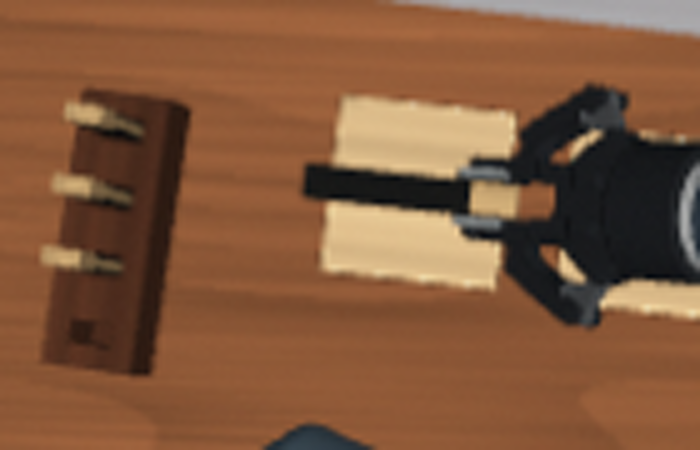

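```bash
python3 -m crank '[[0,0.5,1.5,0,0,0,255],[0,0.5,2.5,0,0,0,255],[0,0.5,2.5,0,0,0,255],[0,0.5,2.5,0,0,0,210],[0,0.5,2.5,0,0,0,170],[0,0.5,2.5,0,0,0,150],[0,0.5,2.5,0,0,0,150],[-15,0.5,-2,0,0,0,150],[-40,0.5,-10,0,0,0,150],[-60,0.5,-50,0,0,0,130],[-60,0.5,-100,0,0,0,130],[-60,0.5,-100,0,0,0,130]]'
python3 - <<'E'
from st import *
say()
f=arm.grab_frame("scene"); save(f,"y1.png",(230,100,160,110),4.5)
f=arm.grab_frame("top"); save(f,"y2.png",(100,150,140,90),5)
E
```

```text
clock: 65.92
tcp_pos: [0.5105, 0.1734, 0.15]
tcp_rot: [3.133, 0.612, 1.485]
contact_force: [-0.2, 0.6, -0.5]
grip_width: 0.0422
t65.92 p [510.5 173.4 150. ] X [ 0.071  0.815 -0.574] Y [ 0.997 -0.081  0.007] w 0.0422 F [-0.2  0.6 -0.5] j [-0.393  0.342  1.941  0.918  1.381 -0.754]
```

View pics/y1.png

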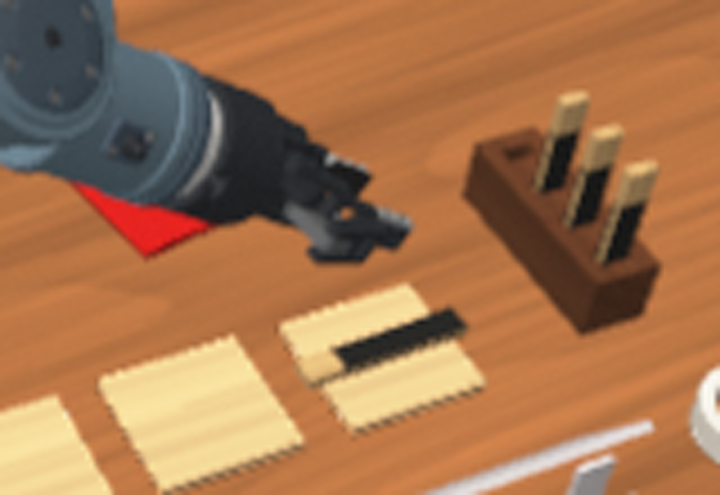

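View pics/y2.png

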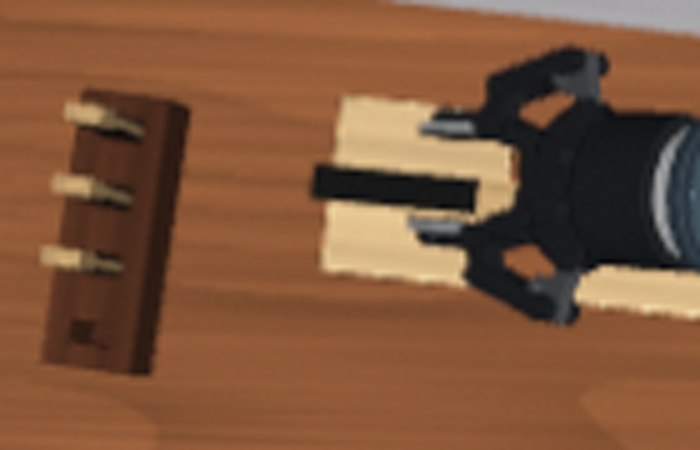

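Run:
```python
from st import *
print(pre(2,90), pre(2,140))
```

```text
(array([ 144.5, -115.2, -140.3]), array([-95.45, -69.62, -16.89])) (array([ 121.3, -143.8, -174.2]), array([-95.45, -69.62, -16.89]))
```

```bash
python3 -m crank '[[20,-24,-90,-8,-6,-1.4,130],[60,-72,-130,-95.5,-69.6,-16.9,130],[90,-105,-160,-95.5,-69.6,-16.9,130],[121,-144,-174,-95.5,-69.6,-16.9,130],[121,-144,-174,-95.5,-69.6,-16.9,130],[121,-144,-174,-95.5,-69.6,-16.9,130],[121,-144,-174,-95.5,-69.6,-16.9,130],[121,-144,-174,-95.5,-69.6,-16.9,130],[121,-144,-174,-95.5,-69.6,-16.9,130],[121,-144,-174,-95.5,-69.6,-16.9,130],[121,-144,-174,-95.5,-69.6,-16.9,130],[121,-144,-174,-95.5,-69.6,-16.9,130],[121,-144,-174,-95.5,-69.6,-16.9,130],[121,-144,-174,-95.5,-69.6,-16.9,130],[121,-144,-174,-95.5,-69.6,-16.9,130]]' 30
python3 - <<'E'
from st import *
say(); print(pre(2,0))
f=arm.grab_frame("wrist"); save(f,"z1.png")
print(w2px(f,[np.r_[s,125]/1000 for s in S]).round(0))
corks()
E
```

```text
clock: 67.9
tcp_pos: [0.383, 0.3831, 0.2201]
tcp_rot: [0.004, 0.962, -0.098]
contact_force: [0.3, -0.4, 0.5]
grip_width: 0.0419
t67.90 p [383.  383.1 220.1] X [ 0.569 -0.056 -0.82 ] Y [0.101 0.995 0.002] w 0.0419 F [ 0.3 -0.4  0.5] j [ 0.825 -0.007  1.983 -0.636  0.875 -0.299]
(array([ 1.399e+02,  1.000e-01, -7.000e-01]), array([-0.15, -0.1 , -0.04]))
[[256. 247.]
 [256. 228.]
 [256. 204.]
 [255. 174.]]
blank c [ 478.5 -198.2] size [100.5 102.5] n,t 493.3 -157.6 minN 442.0 ang 85.3 hsv [ 18.  98. 210.]
blank c [489.5 -57.3] size [100.5 102.2] n,t 492.6 -16.3 minN 441.3 ang 85.4 hsv [ 18.  97. 210.]
blank c [498.7  71.7] size [100.4 102.4] n,t 490.9 113.0 minN 439.6 ang 85.0 hsv [ 18.  98. 209.]
blank c [511.9 200.5] size [110.8 102.4] n,t 493.4 242.4 minN 442.0 ang 85.0 hsv [ 22.  78. 155.]
blank c [ 541.6 -389.6] size [ 92.6 127.1] n,t 572.2 -343.1 minN 504.7 ang 80.0 hsv [ 19.  67. 185.]
blank c [1004.7  -53. ] size [630.7 120.9] n,t 1005.6 31.0 minN 920.8 ang 89.7 hsv [  8. 167. 150.]
```

View pics/z1.png

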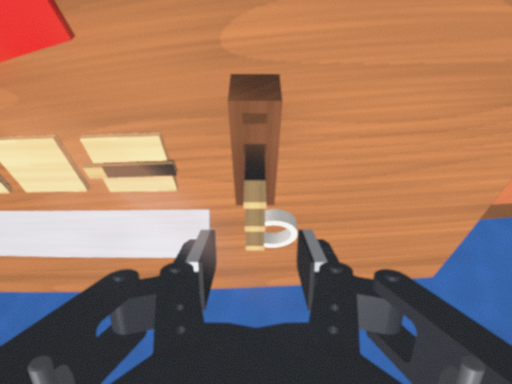

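```bash
python3 -m crank '[[50,0,-0.7,0,0,0,130],[95,0,-0.7,0,0,0,130],[120,0,-0.7,0,0,0,130],[133,0,-0.7,0,0,0,130],[139.5,0,-0.7,0,0,0,130],[139.5,0,-0.7,0,0,0,130],[139.5,0,-0.7,0,0,0,170],[139.5,0,-0.7,0,0,0,190],[139.5,0,-0.7,0,0,0,230],[139.5,0,-0.7,0,0,0,255],[139.5,0,-0.7,0,0,0,255]]' 30
python3 - <<'E'
from st import *
say(); print(pre(2,0))
E
```

```text
clock: 69.38
tcp_pos: [0.4614, 0.376, 0.1056]
tcp_rot: [0.003, 0.961, -0.096]
contact_force: [-1.1, -0.5, 5.5]
grip_width: 0.0194
t69.38 p [461.4 376.  105.6] X [ 0.57  -0.055 -0.82 ] Y [0.099 0.995 0.002] w 0.0194 F [-1.1 -0.5  5.5] j [ 0.695  0.267  1.957 -0.787  0.613 -0.188]
(array([ 0.9, -0.6,  0.3]), array([-0.03, -0.03, -0.1 ]))
```

```bash
python3 -m crank '[[-12,0,8.6,0,0,0,255],[-25,0,17.2,0,0,0,255],[-37,0,25.8,0,0,0,255],[-49,0,34.4,0,0,0,255],[-70,0,49,0,0,0,255],[-90,0,63,0,0,0,255],[-90,0,63,0,0,0,255],[-90,0,63,0,0,0,255]]' 40
python3 - <<'E'
from st import *
say()
h=R.from_euler('z',90,degrees=True).apply(NV); r=fpose(1,G,1,90)
print(delta(nt(491.5,113,215)-41*h,*r))
f=arm.grab_frame("wrist"); save(f,"z2.png")
E
```

```text
clock: 70.38
tcp_pos: [0.4608, 0.3752, 0.214]
tcp_rot: [0.001, 0.962, -0.099]
contact_force: [0.1, 0.2, -0.5]
grip_width: 0.0192
t70.38 p [460.8 375.2 214. ] X [ 0.569 -0.056 -0.821] Y [0.099 0.995 0.001] w 0.0192 F [ 0.1  0.2 -0.5] j [ 0.694  0.082  1.905 -0.605  0.798 -0.425]
(array([  38.4, -339.3,   57.3]), array([95.5 , 69.59, 16.93]))
```

View pics/z2.png

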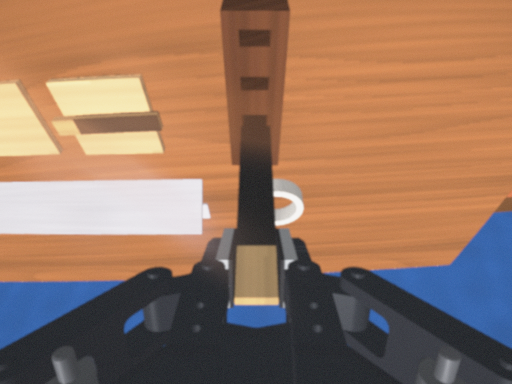

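```bash
python3 -m crank '[[0,-55,0,0,0,0,255],[0,-110,0,0,0,0,255],[10,-165,20,10,7,2,255],[25,-220,40,95.5,69.6,16.9,255],[38,-280,57,95.5,69.6,16.9,255],[38,-339,57,95.5,69.6,16.9,255],[38,-339,57,95.5,69.6,16.9,255],[38,-339,57,95.5,69.6,16.9,255],[38,-339,57,95.5,69.6,16.9,255],[38,-339,57,95.5,69.6,16.9,255],[38,-339,57,95.5,69.6,16.9,255],[38,-339,57,95.5,69.6,16.9,255],[38,-339,57,95.5,69.6,16.9,255],[38,-339,57,95.5,69.6,16.9,255],[38,-339,57,95.5,69.6,16.9,255],[38,-339,57,95.5,69.6,16.9,255]]'
python3 - <<'E'
from st import *
say()
h=R.from_euler('z',90,degrees=True).apply(NV); r=fpose(1,G,1,90)
print(delta(nt(491.5,113,28)-41*h,*r))
f=arm.grab_frame("wrist"); save(f,"z3.png")
E
```

```text
clock: 72.42
tcp_pos: [0.4959, 0.0317, 0.2161]
tcp_rot: [3.139, 0.612, 1.488]
contact_force: [-0.1, -0.5, 0.5]
grip_width: 0.0189
t72.42 p [495.9  31.7 216.1] X [ 0.068  0.815 -0.575] Y [ 0.997 -0.081  0.002] w 0.0189 F [-0.1 -0.5  0.5] j [-0.656  0.271  1.856  0.761  1.644 -0.776]
(array([107.4,  -0.5, 154.5]), array([0.18, 0.08, 0.02]))
```

View pics/z3.png

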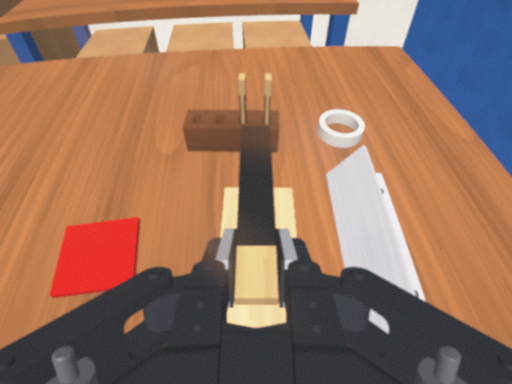

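```bash
python3 -m crank '[[30,0,42,0,0,0,255],[60,0,86,0,0,0,255],[85,-0.4,122,0,0,0,255],[97,-0.4,139,0,0,0,255],[103,-0.4,148,0,0,0,255],[107,-0.4,154,0,0,0,255],[107,-0.4,154,0,0,0,255],[107,-0.4,154,0,0,0,255]]'
python3 - <<'E'
from st import *
say()
h=R.from_euler('z',90,degrees=True).apply(NV); r=fpose(1,G,1,90)
print(delta(nt(491.5,113,28)-41*h,*r))
f=arm.grab_frame("scene"); save(f,"z4.png",(180,100,160,110),4.5)
f=arm.grab_frame("top"); 
save(f,"z5.png",(150,150,140,90),5)
E
```

```text
clock: 73.47
tcp_pos: [0.4959, 0.0306, 0.029]
tcp_rot: [3.139, 0.611, 1.487]
contact_force: [-1.2, 0.5, -0.8]
grip_width: 0.0191
t73.47 p [495.9  30.6  29. ] X [ 0.069  0.816 -0.574] Y [ 0.997 -0.083  0.002] w 0.0191 F [-1.2  0.5 -0.8] j [-0.658  0.644  1.841  0.775  1.386 -1.025]
(array([ 0.7, -0.1,  0.7]), array([ 0.1 ,  0.02, -0.03]))
```

View pics/z5.png

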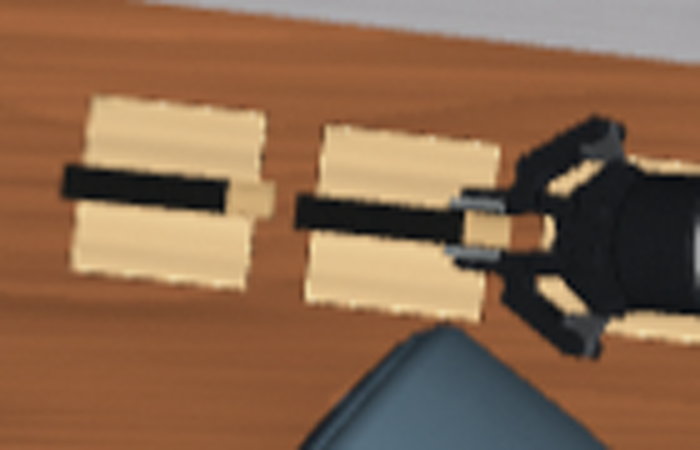

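```bash
python3 -m crank '[[0.5,-0.5,0.7,0,0,0,255],[0.5,-0.5,0.7,0,0,0,210],[0.5,-0.5,0.7,0,0,0,170],[0.5,-0.5,0.7,0,0,0,150],[0.5,-0.5,0.7,0,0,0,150],[-15,-0.5,-2,0,0,0,150],[-40,-0.5,-10,0,0,0,150],[-60,-0.5,-50,0,0,0,130],[-60,-0.5,-100,0,0,0,130],[-60,-0.5,-100,0,0,0,130]]'
python3 - <<'E'
from st import *
say()
f=arm.grab_frame("scene"); save(f,"z6.png",(180,80,200,140),3.8)
print(pre(1,140))
E
```

```text
clock: 74.82
tcp_pos: [0.4967, 0.0388, 0.1477]
tcp_rot: [3.134, 0.613, 1.485]
contact_force: [0.1, -0.0, -0.2]
grip_width: 0.0423
t74.83 p [496.7  38.8 147.7] X [ 0.07   0.815 -0.576] Y [ 0.997 -0.082  0.006] w 0.0423 F [ 0.1 -0.  -0.2] j [-0.644  0.389  1.879  0.767  1.534 -0.869]
(array([ 230.3, -103.5, -252.5]), array([-95.39, -69.5 , -16.9 ]))
```

View pics/z6.png

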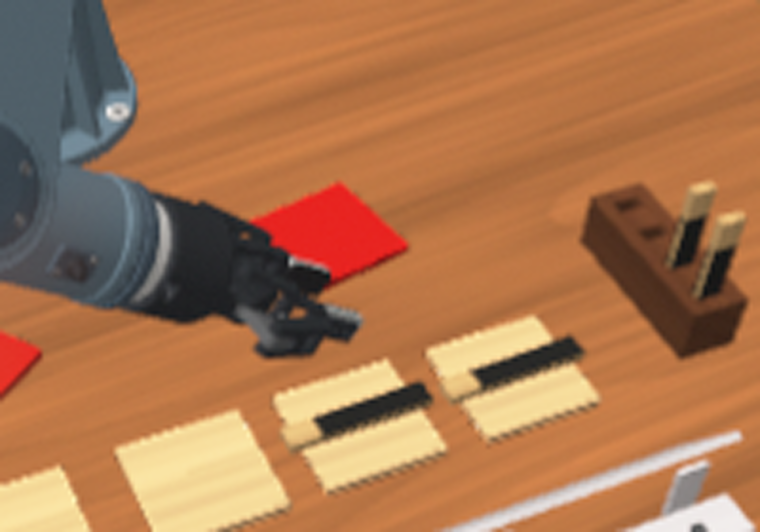

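Two sticks are placed flat and centred. Next is the third stick.

```bash
python3 -m crank '[[20,-15,-60,0,0,0,130],[60,-40,-115,-8,-6,-1.4,130],[110,-60,-155,-95.4,-69.5,-16.9,130],[160,-80,-200,-95.4,-69.5,-16.9,130],[200,-95,-230,-95.4,-69.5,-16.9,130],[230,-103.5,-252.5,-95.4,-69.5,-16.9,130],[230,-103.5,-252.5,-95.4,-69.5,-16.9,130],[230,-103.5,-252.5,-95.4,-69.5,-16.9,130],[230,-103.5,-252.5,-95.4,-69.5,-16.9,130],[230,-103.5,-252.5,-95.4,-69.5,-16.9,130],[230,-103.5,-252.5,-95.4,-69.5,-16.9,130],[230,-103.5,-252.5,-95.4,-69.5,-16.9,130],[230,-103.5,-252.5,-95.4,-69.5,-16.9,130],[230,-103.5,-252.5,-95.4,-69.5,-16.9,130],[230,-103.5,-252.5,-95.4,-69.5,-16.9,130],[230,-103.5,-252.5,-95.4,-69.5,-16.9,130]]' 30
python3 - <<'E'
from st import *
say(); print(pre(1,0))
f=arm.grab_frame("wrist"); save(f,"z7.png")
print(w2px(f,[np.r_[s,125]/1000 for s in S]).round(0))
E
```

```text
clock: 76.88
tcp_pos: [0.4208, 0.3793, 0.2201]
tcp_rot: [0.006, 0.963, -0.097]
contact_force: [0.2, 0.6, 0.3]
grip_width: 0.042
t76.88 p [420.8 379.3 220.1] X [ 0.568 -0.055 -0.821] Y [0.102 0.995 0.004] w 0.0420 F [0.2 0.6 0.3] j [ 0.757  0.029  1.946 -0.617  0.84  -0.366]
(array([139.8,   0. ,  -0.4]), array([-0.25, -0.2 , -0.07]))
[[256. 228.]
 [256. 204.]
 [255. 174.]
 [255. 136.]]
```

View pics/z7.png

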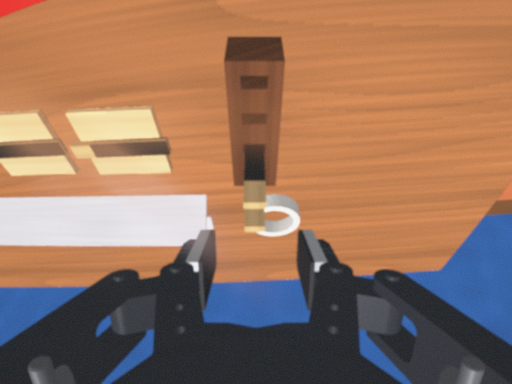

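```bash
python3 -m crank '[[50,0,-0.4,0,0,0,130],[95,0,-0.4,0,0,0,130],[120,0,-0.4,0,0,0,130],[133,0,-0.4,0,0,0,130],[139.5,0,-0.4,0,0,0,130],[139.5,0,-0.4,0,0,0,130],[139.5,0,-0.4,0,0,0,170],[139.5,0,-0.4,0,0,0,190],[139.5,0,-0.4,0,0,0,230],[139.5,0,-0.4,0,0,0,255],[139.5,0,-0.4,0,0,0,255]]' 30
python3 - <<'E'
from st import *
say(); print(pre(1,0))
E
```

```text
clock: 78.3
tcp_pos: [0.4994, 0.3722, 0.1056]
tcp_rot: [0.005, 0.962, -0.096]
contact_force: [-1.4, -2.4, 6.2]
grip_width: 0.0193
t78.30 p [499.4 372.2 105.6] X [ 0.569 -0.055 -0.82 ] Y [0.1   0.995 0.003] w 0.0193 F [-1.4 -2.4  6.2] j [ 0.639  0.305  1.905 -0.758  0.592 -0.262]
(array([ 0.8, -0.6,  0.2]), array([-0.12, -0.13, -0.11]))
```

```bash
python3 -m crank '[[-12,0,8.6,0,0,0,255],[-25,0,17.2,0,0,0,255],[-37,0,25.8,0,0,0,255],[-49,0,34.4,0,0,0,255],[-70,0,49,0,0,0,255],[-90,0,63,0,0,0,255],[-90,0,63,0,0,0,255],[-90,0,63,0,0,0,255]]' 40
python3 - <<'E'
from st import *
say()
h=R.from_euler('z',90,degrees=True).apply(NV); r=fpose(1,G,1,90)
print(delta(nt(493,-16.3,215)-41*h,*r))
f=arm.grab_frame("wrist"); save(f,"z8.png"); corks()
E
```

```text
clock: 79.3
tcp_pos: [0.4989, 0.3714, 0.214]
tcp_rot: [0.003, 0.964, -0.098]
contact_force: [0.8, -0.9, -1.1]
grip_width: 0.0194
t79.30 p [498.9 371.4 214. ] X [ 0.567 -0.056 -0.821] Y [0.1   0.995 0.002] w 0.0194 F [ 0.8 -0.9 -1.1] j [ 0.638  0.127  1.854 -0.58   0.774 -0.49 ]
(array([  18.3, -468.5,   29.7]), array([95.41, 69.49, 16.93]))
blank c [ 478.5 -198.2] size [100.5 102.6] n,t 493.4 -157.6 minN 442.0 ang 85.3 hsv [ 18.  97. 211.]
blank c [489.4 -57.3] size [100.5 102.6] n,t 492.5 -16.3 minN 441.0 ang 85.4 hsv [ 18.  97. 211.]
blank c [498.2  66.7] size [110.4 102.5] n,t 490.9 108.0 minN 439.4 ang 85.0 hsv [ 23.  78. 158.]
blank c [511.9 200.3] size [111.2 102.6] n,t 493.4 242.3 minN 442.0 ang 85.1 hsv [ 23.  78. 156.]
blank c [ 542.2 -389.7] size [ 92.6 128.4] n,t 572.8 -343.1 minN 504.7 ang 80.0 hsv [ 18.  70. 186.]
blank c [1013.2   -7.5] size [791.8 138.3] n,t 1010.3 77.0 minN 910.1 ang 89.7 hsv [  8. 167. 150.]
```

View pics/z8.png

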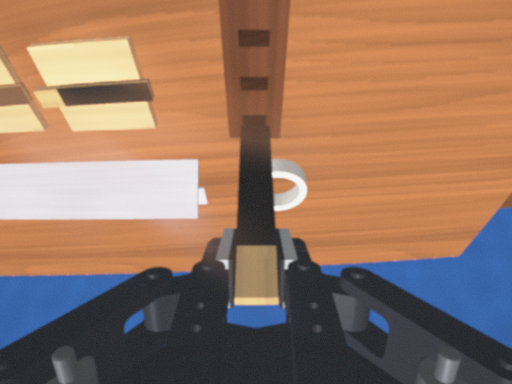

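```bash
python3 -m crank '[[0,-55,0,0,0,0,255],[0,-110,0,0,0,0,255],[5,-165,10,10,7,2,255],[10,-225,20,20,14,4,255],[18,-285,30,95.4,69.5,16.9,255],[18,-345,30,95.4,69.5,16.9,255],[18,-405,30,95.4,69.5,16.9,255],[18,-468.5,30,95.4,69.5,16.9,255],[18,-468.5,30,95.4,69.5,16.9,255],[18,-468.5,30,95.4,69.5,16.9,255],[18,-468.5,30,95.4,69.5,16.9,255],[18,-468.5,30,95.4,69.5,16.9,255],[18,-468.5,30,95.4,69.5,16.9,255],[18,-468.5,30,95.4,69.5,16.9,255],[18,-468.5,30,95.4,69.5,16.9,255],[18,-468.5,30,95.4,69.5,16.9,255],[18,-468.5,30,95.4,69.5,16.9,255]]'
python3 - <<'E'
from st import *
say()
h=R.from_euler('z',90,degrees=True).apply(NV); r=fpose(1,G,1,90)
print(delta(nt(492.8,-16.3,28)-41*h,*r))
f=arm.grab_frame("wrist"); save(f,"z9.png")
E
```

```text
clock: 81.53
tcp_pos: [0.4873, -0.0977, 0.2165]
tcp_rot: [3.139, 0.612, 1.488]
contact_force: [-1.3, -0.1, 0.2]
grip_width: 0.0192
t81.53 p [487.3 -97.7 216.5] X [ 0.068  0.816 -0.575] Y [ 0.997 -0.082  0.002] w 0.0192 F [-1.3 -0.1  0.2] j [-0.843  0.383  1.704  0.652  1.779 -0.873]
(array([107.8,  -1.4, 154.6]), array([0.16, 0.08, 0.02]))
```

View pics/z9.png

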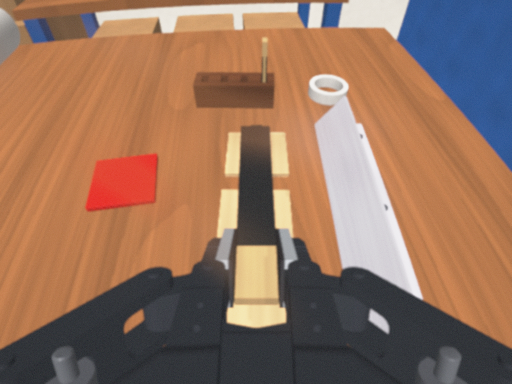

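```bash
python3 -m crank '[[30,0,42,0,0,0,255],[60,-1,86,0,0,0,255],[85,-1.4,122,0,0,0,255],[97,-1.4,139,0,0,0,255],[103,-1.4,148,0,0,0,255],[107.5,-1.4,154.5,0,0,0,255],[107.5,-1.4,154.5,0,0,0,255],[107.5,-1.4,154.5,0,0,0,255]]'
python3 - <<'E'
from st import *
say()
h=R.from_euler('z',90,degrees=True).apply(NV); r=fpose(1,G,1,90)
print(delta(nt(492.8,-16.3,28)-41*h,*r))
f=arm.grab_frame("top"); 
save(f,"za.png",(180,150,160,90),4.5)
E
```

```text
clock: 82.58
tcp_pos: [0.4861, -0.0987, 0.0284]
tcp_rot: [3.14, 0.611, 1.487]
contact_force: [-1.0, -0.4, -0.4]
grip_width: 0.0191
t82.58 p [486.1 -98.7  28.4] X [ 0.069  0.816 -0.574] Y [ 0.997 -0.083  0.002] w 0.0191 F [-1.  -0.4 -0.4] j [-0.846  0.718  1.692  0.635  1.521 -1.067]
(array([0.7, 0.1, 0. ]), array([ 0.09,  0.03, -0.03]))
```

View pics/za.png

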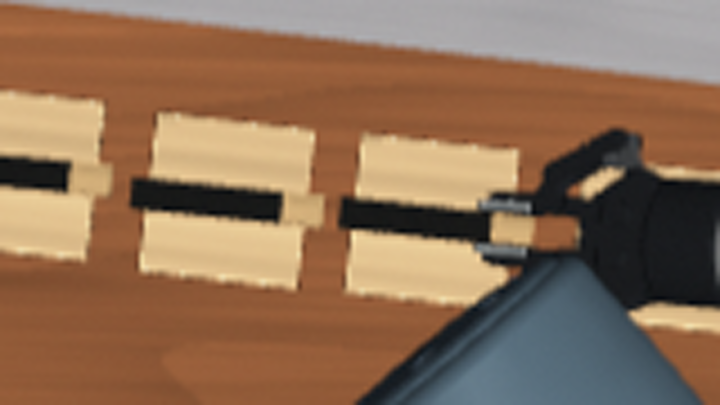

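```bash
python3 -m crank '[[0.5,0,0,0,0,0,255],[0.5,0,0,0,0,0,210],[0.5,0,0,0,0,0,170],[0.5,0,0,0,0,0,150],[0.5,0,0,0,0,0,150],[-15,0,-2,0,0,0,150],[-40,0,-10,0,0,0,150],[-60,0,-50,0,0,0,130],[-60,0,-100,0,0,0,130],[-60,0,-100,0,0,0,130]]'
python3 - <<'E'
from st import *
say()
f=arm.grab_frame("scene"); save(f,"zb.png",(120,80,260,160),3)
print(pre(0,140))
E
```

```text
clock: 83.88
tcp_pos: [0.4874, -0.0906, 0.1472]
tcp_rot: [3.135, 0.614, 1.486]
contact_force: [0.7, 0.1, -0.9]
grip_width: 0.0412
t83.88 p [487.4 -90.6 147.2] X [ 0.07   0.814 -0.576] Y [ 0.997 -0.082  0.005] w 0.0412 F [ 0.7  0.1 -0.9] j [-0.834  0.486  1.73   0.645  1.669 -0.949]
(array([ 335.5,  -67.1, -327.2]), array([-95.41, -69.5 , -16.85]))
```

View pics/zb.png

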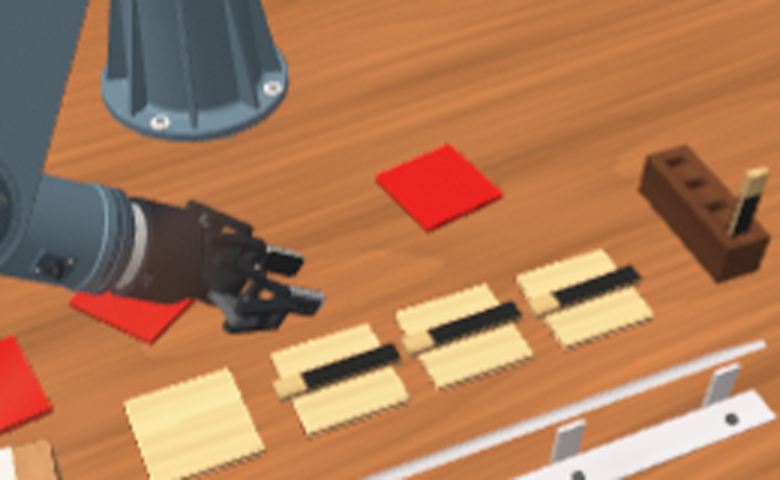

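```bash
python3 -m crank '[[10,-5,-60,0,0,0,130],[50,-15,-105,0,0,0,130],[95,-25,-140,-8,-6,-1.4,130],[140,-35,-180,-95.4,-69.5,-16.9,130],[185,-45,-220,-95.4,-69.5,-16.9,130],[230,-52,-255,-95.4,-69.5,-16.9,130],[275,-60,-290,-95.4,-69.5,-16.9,130],[335.5,-67,-327,-95.4,-69.5,-16.9,130],[335.5,-67,-327,-95.4,-69.5,-16.9,130],[335.5,-67,-327,-95.4,-69.5,-16.9,130],[335.5,-67,-327,-95.4,-69.5,-16.9,130],[335.5,-67,-327,-95.4,-69.5,-16.9,130],[335.5,-67,-327,-95.4,-69.5,-16.9,130],[335.5,-67,-327,-95.4,-69.5,-16.9,130],[335.5,-67,-327,-95.4,-69.5,-16.9,130],[335.5,-67,-327,-95.4,-69.5,-16.9,130],[335.5,-67,-327,-95.4,-69.5,-16.9,130]]' 30
python3 - <<'E'
from st import *
say(); print(pre(0,0))
f=arm.grab_frame("wrist"); save(f,"zc.png")
print(w2px(f,[np.r_[s,125]/1000 for s in S]).round(0)); corks()
E
```

```text
clock: 86.05
tcp_pos: [0.4587, 0.3758, 0.2201]
tcp_rot: [0.006, 0.963, -0.097]
contact_force: [-0.3, -0.6, 0.1]
grip_width: 0.0419
t86.05 p [458.7 375.8 220.1] X [ 0.568 -0.055 -0.821] Y [0.102 0.995 0.004] w 0.0419 F [-0.3 -0.6  0.1] j [ 0.697  0.071  1.902 -0.597  0.81  -0.43 ]
(array([139.8,  -0.3,  -0.5]), array([-0.25, -0.19, -0.07]))
[[255. 204.]
 [255. 174.]
 [255. 136.]
 [254.  86.]]
blank c [ 478.6 -197. ] size [103.  102.6] n,t 493.4 -156.4 minN 442.0 ang 85.3 hsv [ 18.  97. 212.]
blank c [488.9 -63.5] size [113.1 102.5] n,t 492.5 -22.5 minN 441.0 ang 85.5 hsv [ 22.  79. 161.]
blank c [498.2  66.7] size [110.4 102.5] n,t 490.9 108.0 minN 439.4 ang 85.0 hsv [ 22.  78. 159.]
blank c [511.9 200.3] size [111.2 102.6] n,t 493.4 242.3 minN 442.0 ang 85.1 hsv [ 23.  78. 157.]
blank c [ 542.2 -389.7] size [ 92.6 128.4] n,t 572.8 -343.1 minN 504.7 ang 80.0 hsv [ 19.  67. 187.]
blank c [1011.7  -55. ] size [886.8 135.6] n,t 1012.7 29.6 minN 910.1 ang 89.7 hsv [  8. 167. 150.]
```

View pics/zc.png

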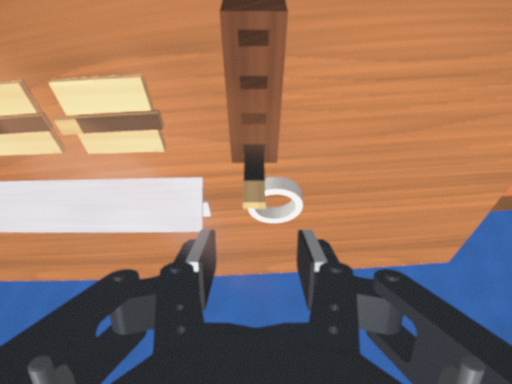

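```bash
python3 -m crank '[[50,0,-0.5,0,0,0,130],[95,0,-0.5,0,0,0,130],[120,0,-0.5,0,0,0,130],[133,0,-0.5,0,0,0,130],[139.5,0,-0.5,0,0,0,130],[139.5,0,-0.5,0,0,0,130],[139.5,0,-0.5,0,0,0,170],[139.5,0,-0.5,0,0,0,190],[139.5,0,-0.5,0,0,0,230],[139.5,0,-0.5,0,0,0,255],[139.5,0,-0.5,0,0,0,255]]' 30
python3 - <<'E'
from st import *
say(); print(pre(0,0))
E
```

```text
clock: 87.52
tcp_pos: [0.5373, 0.3687, 0.1056]
tcp_rot: [0.005, 0.962, -0.096]
contact_force: [-0.3, -2.0, 6.4]
grip_width: 0.0191
t87.53 p [537.3 368.7 105.6] X [ 0.569 -0.055 -0.82 ] Y [0.1   0.995 0.003] w 0.0191 F [-0.3 -2.   6.4] j [ 0.59   0.347  1.848 -0.727  0.577 -0.334]
(array([ 0.8, -0.8,  0.1]), array([-0.13, -0.12, -0.11]))
```

```bash
python3 -m crank '[[-12,0,8.6,0,0,0,255],[-25,0,17.2,0,0,0,255],[-37,0,25.8,0,0,0,255],[-49,0,34.4,0,0,0,255],[-70,0,49,0,0,0,255],[-90,0,63,0,0,0,255],[-90,0,63,0,0,0,255],[-90,0,63,0,0,0,255]]' 40
python3 - <<'E'
from st import *
say()
for psi in (0,10,15,20,30):
    h=R.from_euler('z',psi,degrees=True).apply(NV); r=fpose(1,G,1,psi)
    print(psi,delta(nt(493.2,-157,215)-41*h,*r),ik6(nt(493.2,-157,215)-41*h,*r)[0].round(2),ik6(nt(493.2,-157,30)-41*h,*r)[0].round(2))
f=arm.grab_frame("wrist"); save(f,"zd.png")
f=arm.grab_frame("top"); save(f,"zd2.png",(290,150,130,100),5)
E
```

```text
clock: 88.52
tcp_pos: [0.5367, 0.3678, 0.2139]
tcp_rot: [0.003, 0.964, -0.098]
contact_force: [0.0, 0.7, -0.7]
grip_width: 0.0193
t88.53 p [536.7 367.8 213.9] X [ 0.567 -0.056 -0.822] Y [0.1   0.995 0.002] w 0.0193 F [ 0.   0.7 -0.7] j [ 0.589  0.176  1.798 -0.556  0.756 -0.55 ]
0 (array([ -25.9, -569.1,  -33.4]), array([176.44,   0.96,  31.49])) [-1.22 -0.43  2.5   1.15  0.95 -0.22] [-1.21  0.37  2.47  1.79  0.86 -1.22]
10 (array([ -25.4, -576.2,  -32.8]), array([169.09,  11.54,  30.16])) [-1.28 -0.29  2.41  1.11  1.11 -0.38] [-1.28  0.4   2.39  1.52  0.93 -1.14]
15 (array([ -25. , -579.7,  -32.1]), array([165.2 ,  16.51,  29.46])) [-1.29 -0.21  2.36  1.08  1.18 -0.45] [-1.29  0.42  2.34  1.4   0.97 -1.1 ]
20 (array([ -24.3, -583.1,  -31.1]), array([161.18,  21.28,  28.74])) [-1.3  -0.14  2.31  1.05  1.24 -0.5 ] [-1.3   0.44  2.29  1.3   1.02 -1.08]
30 (array([ -22.6, -589.5,  -28.6]), array([152.78,  30.25,  27.23])) [-1.29 -0.02  2.19  0.98  1.35 -0.58] [-1.29  0.49  2.17  1.13  1.1  -1.03]
```

View pics/zd.png

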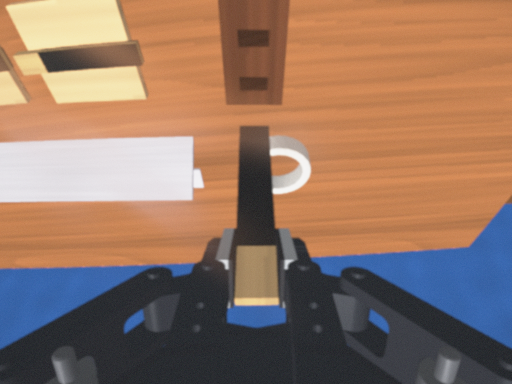

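View pics/zd2.png

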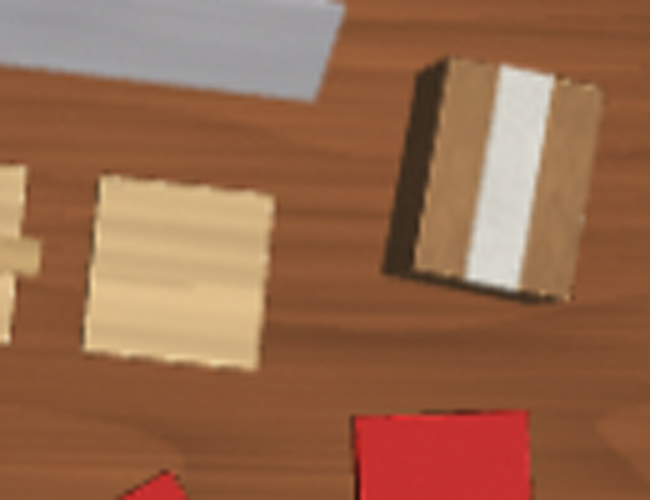

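Run:
```python
from st import *
h=R.from_euler('z',90,degrees=True).apply(NV); r=fpose(1,G,1,90)
print(delta(nt(480,-16.3,225)-41*h,*r))
h=R.from_euler('z',0,degrees=True).apply(NV); r=fpose(1,G,1,0)
for z in (225,180,140,100,60,28): print(z,[v.round(3) for v in ik6(nt(493.2,-157,z)-41*h,*r)])
for psi in (75,60,45,30,15):
    h=R.from_euler('z',psi,degrees=True).apply(NV); r=fpose(1,G,1,psi)
    print(psi,[v.round(3) for v in ik6(nt(450,-100-50*(90-psi)/90,225),*r)])
```

```text
(array([ -19.3, -468.7,   -6. ]), array([95.39, 69.48, 17.04]))
225 [array([-1.216, -0.459,  2.495,  1.122,  0.967, -0.183]), np.float64(0.0)]
180 [array([-1.216, -0.31 ,  2.523,  1.244,  0.899, -0.387]), np.float64(0.0)]
140 [array([-1.215, -0.146,  2.531,  1.383,  0.855, -0.603]), np.float64(0.0)]
100 [array([-1.214,  0.037,  2.523,  1.539,  0.835, -0.837]), np.float64(0.0)]
60 [array([-1.213,  0.229,  2.5  ,  1.692,  0.842, -1.064]), np.float64(0.0)]
28 [array([-1.213,  0.381,  2.471,  1.799,  0.864, -1.225]), np.float64(0.0)]
75 [array([-1.047,  0.252,  1.86 ,  0.686,  1.729, -0.847]), np.float64(0.0)]
60 [array([-1.135,  0.14 ,  1.996,  0.787,  1.612, -0.753]), np.float64(0.0)]
45 [array([-1.209,  0.01 ,  2.137,  0.886,  1.487, -0.655]), np.float64(0.0)]
30 [array([-1.261, -0.14 ,  2.277,  0.983,  1.351, -0.54 ]), np.float64(0.0)]
15 [array([-1.272, -0.312,  2.406,  1.068,  1.19 , -0.387]), np.float64(0.0)]
```

```bash
python3 -m crank '[[0,-55,0,0,0,0,255],[-5,-110,0,0,0,0,255],[-10,-165,0,10,7,2,255],[-15,-225,0,20,14,4,255],[-19,-285,-3,95.4,69.5,17,255],[-19,-345,-6,95.4,69.5,17,255],[-19,-405,-6,95.4,69.5,17,255],[-19,-468.7,-6,95.4,69.5,17,255],[-19,-468.7,-6,95.4,69.5,17,255],[-19,-468.7,-6,95.4,69.5,17,255],[-19,-468.7,-6,95.4,69.5,17,255],[-19,-468.7,-6,95.4,69.5,17,255],[-19,-468.7,-6,95.4,69.5,17,255],[-19,-468.7,-6,95.4,69.5,17,255],[-19,-468.7,-6,95.4,69.5,17,255],[-19,-468.7,-6,95.4,69.5,17,255],[-19,-468.7,-6,95.4,69.5,17,255]]'
python3 - <<'E'
from st import *
say()
h=R.from_euler('z',0,degrees=True).apply(NV); r=fpose(1,G,1,0)
print(delta(nt(493.2,-157,225)-41*h,*r))
f=arm.grab_frame("wrist"); save(f,"ze.png")
E
```

```text
clock: 90.75
tcp_pos: [0.4747, -0.0963, 0.2262]
tcp_rot: [3.138, 0.611, 1.487]
contact_force: [0.3, -0.0, -0.7]
grip_width: 0.019
t90.75 p [474.7 -96.3 226.2] X [ 0.069  0.816 -0.574] Y [ 0.997 -0.082  0.003] w 0.0190 F [ 0.3 -0.  -0.7] j [-0.858  0.348  1.729  0.644  1.795 -0.878]
(array([-81.7, -29. ,  58.6]), array([51.8 , -0.12, 73.71]))
```

View pics/ze.png

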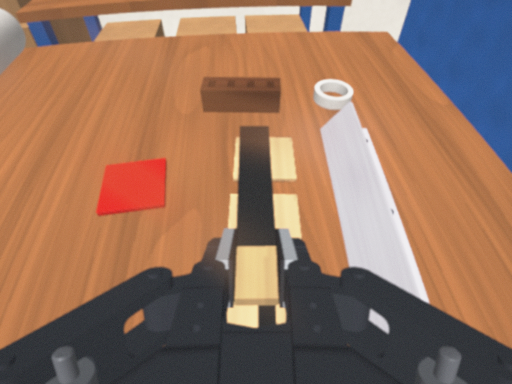

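```bash
python3 -m crank '[[-20,-7,15,5,0,7,255],[-40,-14,30,10,0,14,255],[-60,-21,45,51.8,0,73.7,255],[-82,-29,58.6,51.8,0,73.7,255],[-82,-29,58.6,51.8,0,73.7,255],[-82,-29,58.6,51.8,0,73.7,255],[-82,-29,58.6,51.8,0,73.7,255],[-82,-29,58.6,51.8,0,73.7,255],[-82,-29,58.6,51.8,0,73.7,255],[-82,-29,58.6,51.8,0,73.7,255],[-82,-29,58.6,51.8,0,73.7,255],[-82,-29,58.6,51.8,0,73.7,255],[-82,-29,58.6,51.8,0,73.7,255]]'
python3 - <<'E'
from st import *
say()
h=R.from_euler('z',0,degrees=True).apply(NV); r=fpose(1,G,1,0)
print(delta(nt(493.2,-157,60)-41*h,*r),delta(nt(493.2,-157,28)-41*h,*r))
f=arm.grab_frame("wrist"); save(f,"zf.png")
E
```

```text
clock: 92.42
tcp_pos: [0.4371, -0.1953, 0.2244]
tcp_rot: [-3.137, 0.612, -0.082]
contact_force: [0.5, 0.4, 0.1]
grip_width: 0.0191
t92.42 p [ 437.1 -195.3  224.4] X [ 0.816 -0.067 -0.574] Y [-0.085 -0.996 -0.004] w 0.0191 F [0.5 0.4 0.1] j [-1.224 -0.456  2.492  1.12   0.974 -0.183]
(array([ 94.6,  -0.5, 134.4]), array([-0.23,  0.06,  0.07])) (array([113. ,  -0.4, 160.6]), array([-0.23,  0.06,  0.07]))
```

View pics/zf.png

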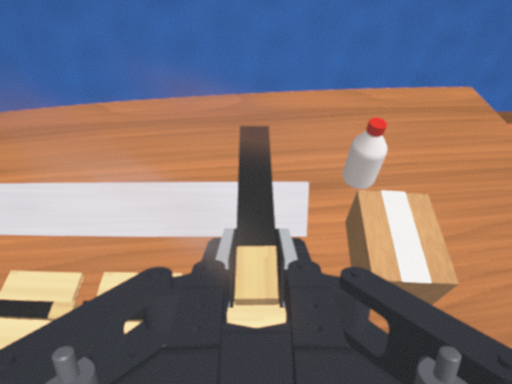

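```bash
python3 -m crank '[[17,0,24,0,0,0,255],[34,0,48,0,0,0,255],[51,0,72,0,0,0,255],[68,0,97,0,0,0,255],[85,0,121,0,0,0,255],[95,-0.5,135,0,0,0,255],[104,-0.5,148,0,0,0,255],[110,-0.5,156,0,0,0,255],[112.5,-0.5,160,0,0,0,255],[112.5,-0.5,160,0,0,0,255],[112.5,-0.5,160,0,0,0,255]]'
python3 - <<'E'
from st import *
say()
h=R.from_euler('z',0,degrees=True).apply(NV); r=fpose(1,G,1,0)
print(delta(nt(493.2,-157,28)-41*h,*r))
f=arm.grab_frame("top"); save(f,"zg.png",(230,150,160,110),4.5)
f=arm.grab_frame("scene"); save(f,"zg2.png",(100,130,180,130),4)
E
```

```text
clock: 93.85
tcp_pos: [0.4377, -0.1938, 0.0292]
tcp_rot: [-3.139, 0.611, -0.083]
contact_force: [-0.2, -0.1, -1.2]
grip_width: 0.0187
t93.85 p [ 437.7 -193.8   29.2] X [ 0.816 -0.068 -0.574] Y [-0.085 -0.996 -0.003] w 0.0187 F [-0.2 -0.1 -1.2] j [-1.22   0.374  2.473  1.787  0.865 -1.215]
(array([0.6, 0.3, 1.1]), array([-0.16, -0.  ,  0.02]))
```

View pics/zg.png

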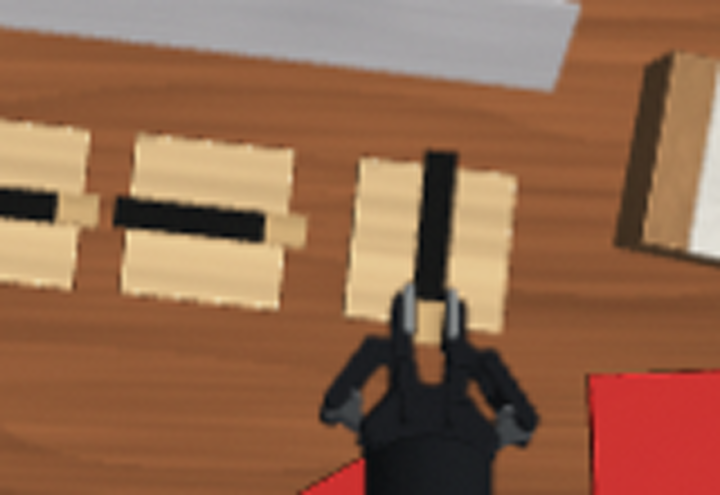

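View pics/zg2.png

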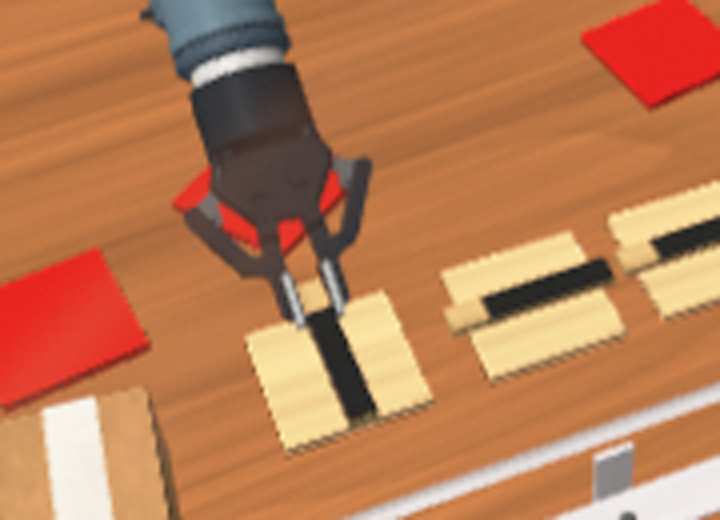

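```bash
python3 -m crank '[[0,0.3,1,0,0,0,255],[0,0.3,1,0,0,0,210],[0,0.3,1,0,0,0,170],[0,0.3,1,0,0,0,150],[0,0.3,1,0,0,0,150],[-15,0.3,-2,0,0,0,150],[-35,0.3,-20,0,0,0,150],[-50,0.3,-60,0,0,0,130],[-60,0.3,-100,0,0,0,130],[-60,0.3,-100,0,0,0,130]]'
python3 - <<'E'
from st import *
say()
f=arm.grab_frame("scene"); save(f,"zh.png",(60,60,340,250),2.3)
f=arm.grab_frame("top"); save(f,"zh2.png",(90,90,330,180),2.4)
E
```

```text
clock: 95.2
tcp_pos: [0.4472, -0.1965, 0.149]
tcp_rot: [3.135, 0.607, -0.087]
contact_force: [-0.1, 0.3, -0.3]
grip_width: 0.042
t95.20 p [ 447.2 -196.5  149. ] X [ 0.818 -0.071 -0.57 ] Y [-0.083 -0.997  0.005] w 0.0420 F [-0.1  0.3 -0.3] j [-1.187 -0.157  2.51   1.379  0.842 -0.566]
```

View pics/zh.png

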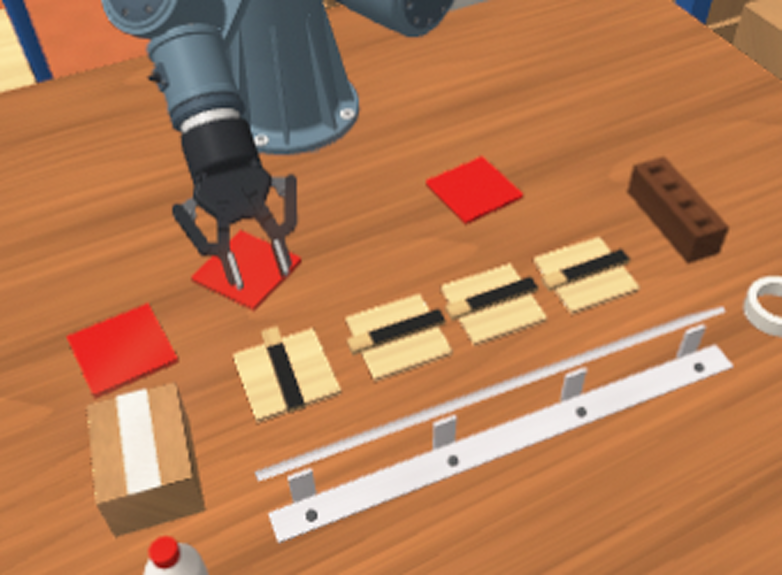

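View pics/zh2.png

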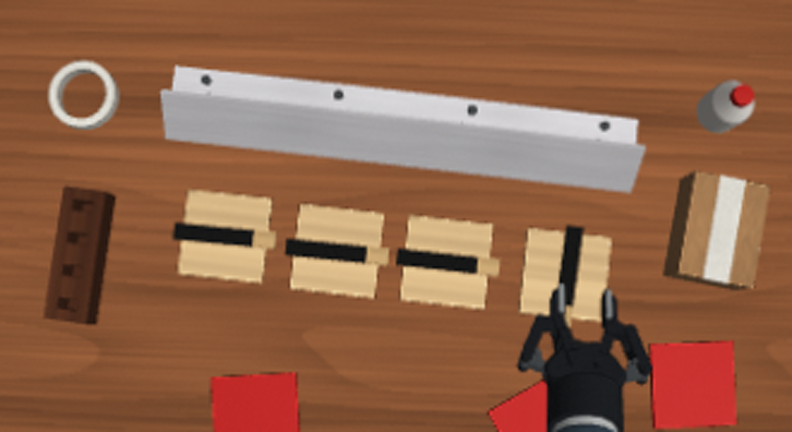

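```bash
python3 -m crank '[[-60,0,-40,0,0,0,130],[-60,0,-80,0,0,0,130],[-60,0,-110,0,0,0,130],[-60,0,-110,0,0,0,130]]'
python3 - <<'E'
from st import *
say()
f=arm.grab_frame("top"); hsv=masks(f["img"]); V=hsv[...,2]
save(f,"zi.png",(90,90,330,180),2.4)
B=[(478.6,-198.2,493.4,-157.6),(489.4,-57.3,492.5,-16.3),(498.7,71.6,490.9,113.0),(512.4,205.2,493.5,247.2)]
c,_=cv2.findContours(((V<60)).astype(np.uint8),cv2.RETR_EXTERNAL,cv2.CHAIN_APPROX_NONE)
for k in c:
    if 200<cv2.contourArea(k)<1500:
        w=(px2w(f,k.reshape(-1,2),.019)[:,:2]*1000).astype(np.float32); r=cv2.minAreaRect(w)
        if max(r[1])>130 or r[0][0]<420: continue
        cc=np.array(r[0]); print("black part n,t",(cc@NV[:2]).round(1),(cc@TV[:2]).round(1),np.round(r[1],1),round(r[2],1))
corks()
E
```

```text
clock: 95.8
tcp_pos: [0.46, -0.1967, 0.2699]
tcp_rot: [-3.139, 0.611, -0.082]
contact_force: [-0.2, 0.6, -1.4]
grip_width: 0.0417
t95.80 p [ 460.  -196.7  269.9] X [ 0.816 -0.067 -0.574] Y [-0.083 -0.997 -0.002] w 0.0417 F [-0.2  0.6 -1.4] j [-1.138 -0.49   2.407  1.057  0.96  -0.013]
blank c [ 486.7 -163.4] size [113.2  68.3] n,t 498.7 -122.2 minN 438.5 ang 1.9 hsv [ 18.  96. 217.]
blank c [489.  -62.7] size [115.4 102.7] n,t 492.5 -21.7 minN 441.1 ang 85.2 hsv [ 23.  78. 166.]
blank c [540.3 210.9] size [406.6 161.3] n,t 520.8 255.2 minN 439.2 ang 84.9 hsv [ 15. 130. 148.]
blank c [ 575.2 -301.8] size [299.7 149.3] n,t 598.4 -252.8 minN 493.8 ang 73.1 hsv [ 33. 108. 154.]
blank c [ 737.4 -753.2] size [ 27.5 294.6] n,t 797.6 -689.1 minN 649.8 ang 87.8 hsv [nan nan nan]
blank c [1022.   -33.5] size [ 167.6 1206.1] n,t 1021.2 51.8 minN 878.8 ang 0.8 hsv [  9. 166. 153.]h.py:53: RuntimeWarning: Mean of empty slice.
  mm=hsv[b[1]+8:b[1]+b[3]-8,b[0]+8:b[0]+b[2]-8].reshape(-1,3).mean(0)
  ret = um.true_divide(
```

View pics/zi.png

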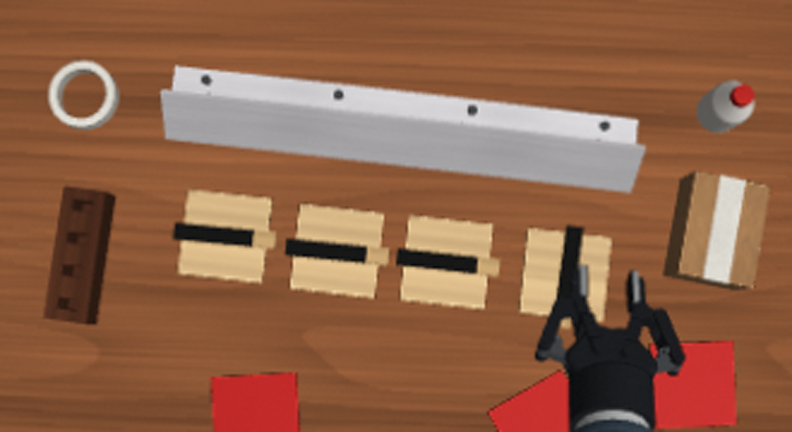

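```bash
python3 -m crank '[[-30,30,-40,0,0,0,130],[-57,80,-82,0,0,0,130],[-57,140,-82,0,0,0,130],[-57,200,-82,0,0,0,130],[-57,200,-82,0,0,0,130],[-57,200,-82,0,0,0,130]]'; python3 - <<'E' 2>/dev/null
from st import *
say()
f=arm.grab_frame("top"); hsv=masks(f["img"]); V=hsv[...,2]
save(f,"zj.png",(90,90,330,180),2.4)
c,_=cv2.findContours(((V<70)).astype(np.uint8),cv2.RETR_EXTERNAL,cv2.CHAIN_APPROX_NONE)
for k in c:
    if 100<cv2.contourArea(k)<400:
        w=(px2w(f,k.reshape(-1,2),.019)[:,:2]*1000).astype(np.float32); r=cv2.minAreaRect(w)
        cc=np.array(r[0]); print("black part n,t",(cc@NV[:2]).round(1),(cc@TV[:2]).round(1),np.round(r[1],1),round(r[2],1))
corks()
E
```

```text
clock: 96.65
tcp_pos: [0.4423, -0.3955, 0.3657]
tcp_rot: [-3.13, 0.613, -0.079]
contact_force: [-0.1, 0.7, 0.9]
grip_width: 0.0418
t96.65 p [ 442.3 -395.5  365.7] X [ 0.815 -0.064 -0.575] Y [-0.085 -0.996 -0.009] w 0.0418 F [-0.1  0.7  0.9] j [-1.377 -0.169  1.978  0.999  1.214 -0.034]
black part n,t 37.7 -697.5 [81.5 27.3] 87.2
black part n,t 491.7 -4.0 [92.7 17. ] 85.4
black part n,t 489.0 125.7 [93.3 17.8] 86.6
black part n,t 504.4 -159.0 [18.2 91.7] 82.7
black part n,t 492.7 259.6 [91.1 17.6] 86.1
black part n,t 535.0 -706.6 [218.6  13.9] 0.0
black part n,t 450.1 388.8 [ 13.8 153.4] 83.9
black part n,t 495.2 417.4 [31.  64.8] 80.7
black part n,t 566.1 -284.2 [ 24.1 121.1] 86.4
blank c [ 473.8 -189.6] size [117.1 113.5] n,t 487.9 -149.5 minN 430.9 ang 85.5 hsv [ 21.  79. 164.]
blank c [488.9 -63.7] size [113.3 102.6] n,t 492.5 -22.7 minN 441.0 ang 85.4 hsv [ 22.  79. 164.]
blank c [498.1  66.9] size [110.5 102.5] n,t 490.8 108.2 minN 439.3 ang 85.4 hsv [ 22.  78. 161.]
blank c [514.7 235.4] size [181.7 102.8] n,t 493.3 277.5 minN 441.7 ang 85.3 hsv [ 19. 102. 152.]
blank c [ 542.1 -359.6] size [163.2 134.2] n,t 570.2 -313.1 minN 500.8 ang 86.9 hsv [ 16. 101. 159.]
blank c [1020.5  -54.9] size [ 155.9 1144.9] n,t 1021.5 30.4 minN 896.0 ang 0.0 hsv [  9. 166. 151.]
```

View pics/zj.png

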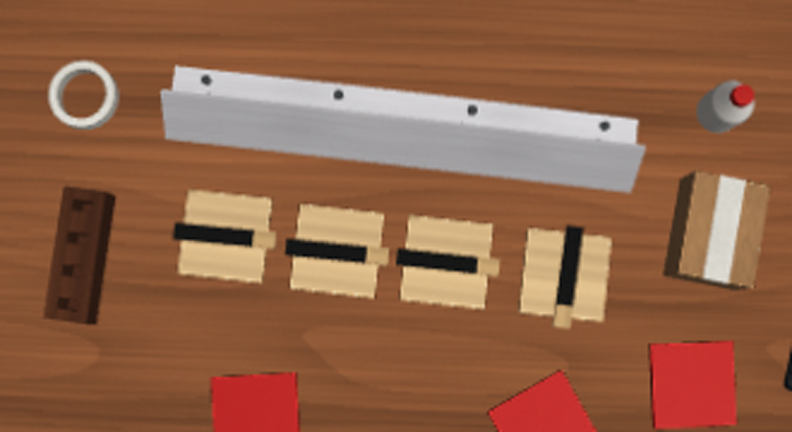

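All four sticks sit within about 4 mm of their blank centres, and nothing else has moved in the top view. I'll hand it in.

Run:
```python
from rig import arm
print(arm.sign_off())
```

```text
the job is handed in; nothing more can be done
None
```

All four blanks are turned over and lie flat on the bench, bare wood up, and each has one sanding stick lying flat across its middle. I tipped each blank against the backstop, gripped it by the edge standing above the rim, and laid it back down. All four were turned before any stick was placed. The job was handed in at about 97 s of the 210 s allowed.

**Last checks** (top and scene pictures):
- The measured stick centres are 2–4 mm from the blank centres. The stick on the rightmost blank is the farthest off, about 4 mm towards the robot.
- That stick lies front to back, while the other three lie along the row. I placed it that way to keep the gripper clear of the carton.
- The holder is empty, since all four blanks were there and all four sticks were needed.
- The carton, glue bottle, tape and red squares look unmoved in the pictures.
- My final blank detector blurred some outlines where the sticks and holder overlapped the blanks, so the centring figures use the blank positions measured before the sticks went on. The last picture shows no visible shift since then.

No check failed. I noticed no knocked blank and no slackening of the grip.

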